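Book in and pack a carton of coated sleeves

TASK

Take the barcode scanner from its holster and read the label on the carton's flap, then the label of every full tray in the order the trays will be packed, tallest sleeves first, each time holding the scanner square to the label some 9 cm off, with its scan line running across the bars, and quite still for a good second; then put the scanner back in its holster. Gently stack the full trays upright in the carton, the tallest sleeves at the bottom and the lowest on top, keeping them level, and lay the cardboard pad flat on the top tray. A tray with empty pockets is neither read nor packed: leave it where it stands, and leave the tape, pen and hook bar alone.

Things in the scene. Friction and masses are not known exactly. Their poses are not given: they have to be found in the camera images.
- scanner: Loose pistol barcode scanner, 0.17 kg, nose down in its holster. Origin: middle of the window in the nose; the beam leaves along -z, its scan line spreads along y. Nose 40 (x) by 62 (y), z 0..28 mm. Head 36 (x) by 42 (y), z 28..102 mm: grip it across y, e.g. at z 80. Handle 30 mm wide, 32 thick, level, from the head to x -106 mm, middle at z 88. Mass centre at x about -9 mm.
- holster: Fixed black bench holster, open-topped pocket, inside 50 (x) by 70 (y) mm, rim 50 mm and pocket floor 6 mm above the bench. Origin: on the bench under the pocket's middle. The scanner belongs in it nose down as at the start: same yaw, handle to -x, scanner origin 6 mm above this origin.
- carton: Fixed open carton, inside 140 (x) by 140 (y) mm, walls and floor 4 mm, rim 118 mm above the bench, flaps folded out: the near one (-x) slopes down 30 deg and reaches 43 mm beyond the wall, the others hang close to the walls (20 mm beyond). Origin: on the bench under its middle.
- label_carton: Barcode label of the carton, on its near (-x) flap, 0.11 m above the bench: white paper, fixed to it, 24 mm (x, up the slope) by 46 mm (y; the bars stand side by side along y). Origin: middle of the paper; z is its outward normal, tilted 30 deg from vertical towards its carrier's -x end.
- tray_tall: Clear blister tray, steel sleeves (15 mm dia) upright in 4 x 3 pockets (all 12 full), low grey caps beside them. Origin: underside, below the sleeve field's middle; z up. Sleeve tops at z 44 mm. Plastic: x -72..40, y +-54; caps' tops at z 12.5. Lift it by the sleeves, which are firm: block x +-34.5, y +-25.5 mm. Label on the -x end, which faces the robot at the start. 0.36 kg.
- label_tall: Barcode label of tray_tall: white paper, fixed to it, 24 mm (x, up the slope) by 46 mm (y; the bars stand side by side along y). Origin: middle of the paper; z is its outward normal, tilted 30 deg from vertical towards its carrier's -x end.
- tray_medium: Clear blister tray, steel sleeves (15 mm dia) upright in 4 x 3 pockets (all 12 full), low grey caps beside them. Origin: underside, below the sleeve field's middle; z up. Sleeve tops at z 35 mm. Plastic: x -72..40, y +-54; caps' tops at z 12.5. Lift it by the sleeves, which are firm: block x +-34.5, y +-25.5 mm. Label on the -x end, which faces the robot at the start. 0.29 kg.
- label_medium: Barcode label of tray_medium: white paper, fixed to it, 24 mm (x, up the slope) by 46 mm (y; the bars stand side by side along y). Origin: middle of the paper; z is its outward normal, tilted 30 deg from vertical towards its carrier's -x end.
- tray_low: Clear blister tray, steel sleeves (15 mm dia) upright in 4 x 3 pockets (all 12 full), low grey caps beside them. Origin: underside, below the sleeve field's middle; z up. Sleeve tops at z 26 mm. Plastic: x -72..40, y +-54; caps' tops at z 12.5. Lift it by the sleeves, which are firm: block x +-34.5, y +-25.5 mm. Label on the -x end, which faces the robot at the start. 0.20 kg.
- label_low: Barcode label of tray_low: white paper, fixed to it, 24 mm (x, up the slope) by 46 mm (y; the bars stand side by side along y). Origin: middle of the paper; z is its outward normal, tilted 30 deg from vertical towards its carrier's -x end.
- tray_short_count: Clear blister tray, steel sleeves (15 mm dia) upright in 4 x 3 pockets (3 EMPTY at +x end), low grey caps beside them. Origin: underside, below the sleeve field's middle; z up. Sleeve tops at z 35 mm. Plastic: x -72..40, y +-54; caps' tops at z 12.5. Lift it by the sleeves, which are firm: block x -34.5..16.5, y +-25.5 mm. Label on the -x end, which faces the robot at the start.
- label_short_count: Barcode label of tray_short_count: white paper, fixed to it, 24 mm (x, up the slope) by 46 mm (y; the bars stand side by side along y). Origin: middle of the paper; z is its outward normal, tilted 30 deg from vertical towards its carrier's -x end.
- pad: Loose cardboard layer pad, 128 (x) by 124 (y) mm, 4 mm thick, with an upright lifting tab in its middle: 50 mm (x) by 8 mm (y), its top 34 mm above the underside. Origin: middle of the underside. 45 g.
- tape_roll: Bystander: roll of brown tape, 96 mm dia, 45 mm high, lying flat. Origin: middle of the underside.
- marker: Bystander: marker pen, 127 mm long along x, 17 mm thick. Origin: underside, near its middle.
- hanging_jig: Bystander: black steel hook bar from the coating line, 300 mm long along y, 20 mm high. Origin: underside, middle of the bar.
Mind the look-alikes: they are no part of the job. Leave any red look-alike of the scanner alone.

How it is judged:
By the outcome, as a careful person would: the job done as asked, in the order asked, and still so for the second after the job is handed in, with the robot touching nothing.
Of tray_tall, tray_medium, tray_low only 2 to 3 are there at a start; the rules pass over those that are not, and their reading is None.
At some moment in a run one of tray_tall, tray_medium, tray_low, pad may be knocked a few centimetres aside while the robot is not near it.
It also fails if it takes over 210 s, if anything falls off the work surface, if the arm or the gripper's body presses on something with over 40 N, if the wrist force passes 120 N, or if a joint passes its speed limit or range.

ROBOT

A 7-joint arm with a two-finger parallel gripper is mounted at the origin on the work surface. World frame = base frame: x ahead of the robot, y to its left, z up, the work surface at z = 0. Lengths are in m, angles in rad, forces in N, time in s.
With the tool pointing down it reaches from about 0.425 to 0.875 m from the base axis. Payload 4.7 kg.
Tool frame: the origin (TCP) lies at the very end of the fingers, on their centre line; the grasp point (between the pads) lies 19 mm behind it; z points along the fingers, y is the line along which they close (so a half turn about z gives the same grasp; the last joint's range is limited). The gripper opens to 87 mm and grips with 3 to 60 N. Pads are 19 mm wide; open, the fingers measure 117 mm over their backs; the gripper's body (75 mm by 190 mm) begins 51 mm behind the grasp point.
Start: joints at [-1.195, 0.321, -0.07, 1.45, 0.023, 1.371, -0.057], TCP at [0.23, 0.608, 0.223] pointing down, gripper open.
Joint ranges: [-2.86, 2.86], [-0.3, 2.09], [-1.38, 1.24], [0.06, 2.45], [-1.56, 4.7], [0.09, 2.05], [-2.69, 2.69]. Speed limits (rad/s): [2.57, 2.57, 3.14, 3.14, 3.14, 3.14, 3.14].

INTERFACE

Orientations are given as a rotation vector (axis times angle).
In Python, from bench import ctrl, vision gives the robot as it stands.
- The arm moves only by the tool jog_arm, never from a script. Its argument "increments" is a list of rows, each an object of numbers: "tx", "ty", "tz": the shift along the tool's x, y, z in mm; "wx", "wy", "wz": the turn, a rotation vector about the tool's x, y, z in rad; "gripper": the opening, from 0 (shut) to 1 (fully open). In form: [{"tx": .., "ty": .., "tz": .., "wx": .., "wy": .., "wz": .., "gripper": ..}, ...]. A call has exactly 5 rows; each row is the pose to reach, as a shift and turn from the pose commanded when the call began, along the tool's axes at that moment; what a row does not reach only later rows make up. A row lasts 1/12 s, in which the tool goes at most 41.7 mm and 7.16 degrees, less where a joint would pass 70% of its speed; a pose out of reach is approached as far as the arm can. A call with a gripper value outside its range is refused whole. The fingers move at their own pace and stop on an object; "grip_force" is the grip in N (left out, the last holds). Time passes only in rows, so rows that repeat a pose let the fingers close, or fill a call up. It gives the time, the measured TCP pose, the force, the opening and the grip force at its end, in the units of the state.
- ctrl.get_state(): the state, without advancing time (a new reading comes with each control period).
- vision.get_image(name): name is "scene" or "top" or "wrist"; returns a dict with "color" (400x640x3 uint8, blue, green, red), "fx", "fy", "cx", "cy" (pixels), "k1" (the pictures are not rectified: a ray, as slopes to the right and down, at radius r is drawn at 1 + k1 r^2 times it, then the intrinsics apply), "extrinsics" (4x4, takes a point from world to camera coordinates). Camera axes: x right, y down, z forward; pixel columns grow to the right and rows downward; lengths in m; the calibration is good to about 2 mm. A picture is of the moment at which its call begins. There is no depth.
- ctrl.close_job(): hands the job in; it is judged then, once.
Trained networks look in the newest picture that a camera, given by its name, has taken for a name from the list of things; names that differ only in an ending like _2 or _b are one class to them, and where a whole thing is asked for, a point or a joint stands for the part that bears it (a point fixed in the world has none). Each returns a list of dicts, best first, with "conf" (0 to 1); they miss things now and then, are a little off and sometimes report something else, mostly with a low value. They report only what shows in the picture. A call takes as long as a camera call. They do not tell look-alikes from the thing itself.
- vision.spot_in(camera, thing): "bbox" ([left, top, right, bottom] in pixels, round what is visible of it).
The state is a dict: "time": time; "joint_positions": joint angles; "qd": joint speeds; "joint_torque": joint torques, N m; "position": TCP position; "tool_rot": TCP orientation; "ft_force": force on the tool from outside, world axes, zero at the start; "torque": the same for the moment, N m; "grip_width": opening from 0.0 (shut) to 1.0 (fully open); "grip_force": force on a finger pad.
Only numpy, scipy, OpenCV 4.12 (cv2) and the standard library are available. Lean on these libraries where they do the work, as an engineer would, in place of code of your own. Each camera call takes 0.05 s, during which the arm holds its last target. There are 200 camera calls.

## Working session

There is one attempt and no reset: what is moved stays moved. The work goes in short steps, Python scripts to look and compute and a tool call to move; the robot and the scene stay as the last step left them, time stands still between calls to the robot, and variables do not carry over. Pictures are saved under pics/ and viewed, at most 14 in all, crops included, and the job is handed in when it is done.

Besides the shell and the picture viewer there is one more tool, called after "Request:" in YAML: its name, and indented under it one key for each argument. jog_arm: Moves the arm, as the interface text tells. Its arguments: {"type":"object","properties":{"increments":{"type":"array"},"grip_force":{"type":"number"}},"required":["increments"]}

```bash
ls; mkdir -p pics; python3 - <<'E'
from bench import ctrl, vision
import cv2, numpy as np
s=ctrl.get_state(); print(s)
for n in ("scene","top"):
    im=vision.get_image(n); cv2.imwrite(f"pics/{n}0.png",im["color"]); print(n,im["fx"],im["fy"],im["cx"],im["cy"],im["k1"]); print(np.round(im["extrinsics"],4).tolist())
    for t in ["scanner","holster","carton","label_carton","tray_tall","label_tall","tray_medium","tray_low","tray_short_count","pad","tape_roll","marker","hanging_jig"]:
        print(t,[(np.round(d["bbox"]).astype(int).tolist(),round(d["conf"],2)) for d in vision.spot_in(n,t)[:4]])
E
```

```text
pics
{'time': 0.0, 'joint_positions': array([-1.19490879,  0.32184312, -0.07011123,  1.45168125,  0.02259351,
        1.3707885 , -0.05687251]), 'qd': array([-1.32501860e-03,  6.37205978e-04,  2.15885348e-03,  1.89021528e-04,
       -9.96494201e-05,  6.30110487e-04,  9.90889329e-04]), 'joint_torque': array([ 7.52836459e-04, -4.91284919e+01, -4.03404990e-01, -3.12520444e+01,
       -6.40633819e-02,  4.37606417e-02,  1.79922299e-04]), 'position': array([0.22989772, 0.60739185, 0.22144552]), 'tool_rot': array([-5.65025483e-01, -3.09009291e+00,  3.00688310e-03]), 'ft_force': array([-0.12171781,  0.44467882,  0.59993823]), 'torque': array([ 0.04452733,  0.01459631, -0.03365356]), 'grip_force': 0.0, 'grip_width': 0.9986659248651433}
scene 374.60061221257274 374.60061221257274 323.89255839036366 196.95322768069855 -0.006583413536281681
[[-0.4016, 0.9158, -0.0076, 0.2125], [0.734, 0.3169, -0.6007, -0.3216], [-0.5477, -0.2469, -0.7995, 1.5894], [0.0, 0.0, 0.0, 1.0]]
scanner [([254, 101, 283, 134], 0.81), ([309, 160, 337, 201], 0.8), ([284, 121, 316, 160], 0.55)]
holster [([302, 190, 335, 216]
[... 621 characters left out ...]
0.0342], [-0.9835, -0.0145, -0.1804, 0.5309], [0.1806, -0.0159, -0.9834, 1.0658], [0.0, 0.0, 0.0, 1.0]]
scanner [([315, 218, 342, 266], 0.94), ([449, 301, 482, 364], 0.79), ([367, 293, 425, 317], 0.71)]
holster [([308, 212, 348, 252], 0.76)]
carton [([398, 161, 484, 255], 0.94)]
label_carton [([418, 229, 436, 244], 0.46)]
tray_tall []
label_tall []
tray_medium [([236, 207, 278, 253], 0.93)]
tray_low [([183, 161, 223, 204], 0.76)]
tray_short_count [([246, 158, 286, 198], 0.78)]
pad [([316, 144, 358, 190], 0.94), ([246, 122, 348, 127], 0.23)]
tape_roll [([399, 119, 434, 157], 0.68)]
marker []
hanging_jig [([244, 121, 344, 140], 0.92), ([157, 251, 184, 294], 0.64), ([236, 208, 282, 254], 0.52)]
```

```bash
python3 - <<'E'
import cv2
a=cv2.imread("pics/scene0.png"); b=cv2.imread("pics/top0.png")
cv2.imwrite("pics/scene0c.png",cv2.resize(a[80:320,180:480],None,fx=2.5,fy=2.5,interpolation=cv2.INTER_CUBIC))
cv2.imwrite("pics/top0c.png",cv2.resize(b[90:370,140:500],None,fx=2.1,fy=2.1,interpolation=cv2.INTER_CUBIC))
E
```

```text
(no output)
```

View pics/scene0c.png

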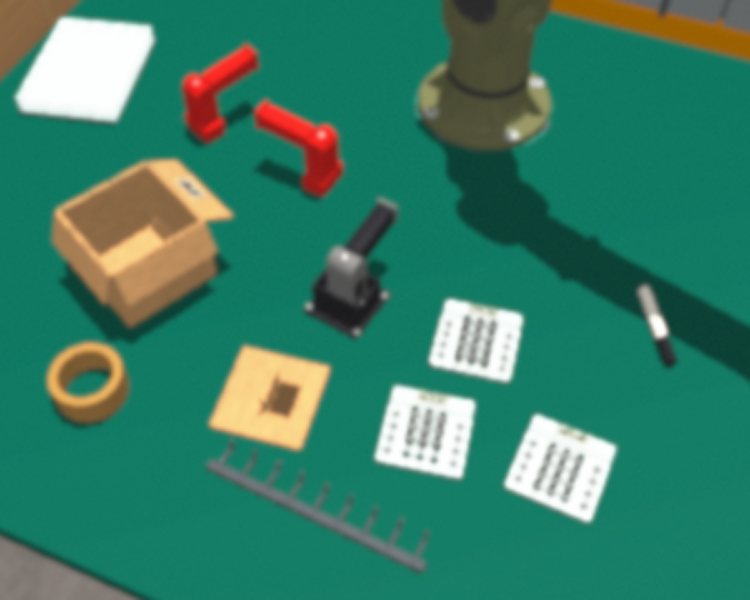

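View pics/top0c.png

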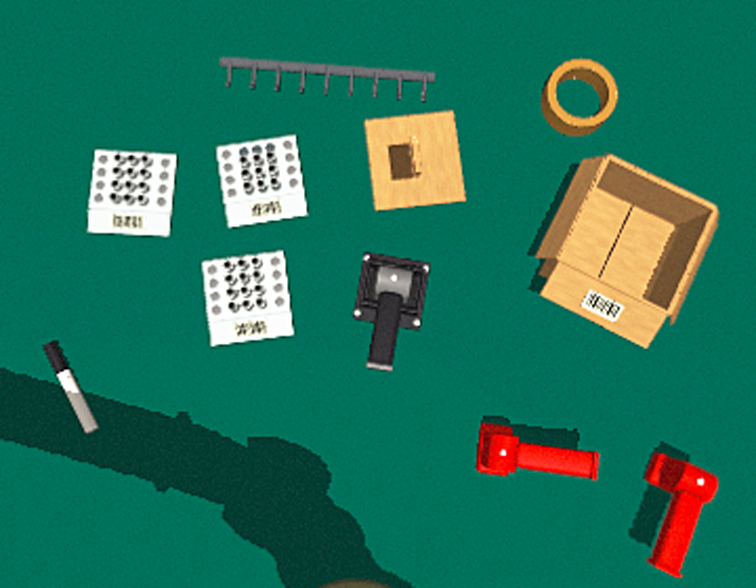

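The scene shows two full trays: the left one (top crop 132,192) and the lower middle one (248,297). The upper-middle tray (262,180) has its far row empty. The real scanner is in the black holster (390,290). The carton is on the right at (625,250), the pad at (415,160), and the red look-alikes are at the bottom right. Next I measure poses with outline fits.

```bash
cat > h.py <<'E'
from bench import ctrl, vision
import cv2, numpy as np
from scipy.spatial.transform import Rotation as R
from scipy.optimize import least_squares
def cam(n):
    im=vision.get_image(n); K=np.array([[im["fx"],0,im["cx"]],[0,im["fy"],im["cy"]],[0,0,1.]])
    return dict(img=im["color"],K=K,D=np.array([im["k1"],0,0,0,0]),E=np.array(im["extrinsics"]))
def proj(c,P):
    return cv2.projectPoints(np.atleast_2d(P).astype(float),cv2.Rodrigues(c["E"][:3,:3])[0],c["E"][:3,3],c["K"],c["D"])[0][:,0]
def back(c,uv,z):
    u=cv2.undistortPoints(np.atleast_2d(uv).astype(float).reshape(-1,1,2),c["K"],c["D"])[:,0]
    Rm,t=c["E"][:3,:3],c["E"][:3,3]; o=-Rm.T@t; d=np.c_[u,np.ones(len(u))]@Rm
    return o+d*((z-o[2])/d[:,2])[:,None]
def place(p,P):  # p=x,y,z,yaw
    return R.from_euler("z",p[3]).apply(np.atleast_2d(P))+np.array(p[:3])
def quad(mask):  # largest blob -> 4 corners
    cs,_=cv2.findContours(mask.astype(np.uint8),cv2.RETR_EXTERNAL,cv2.CHAIN_APPROX_NONE)
    c=cv2.convexHull(max(cs,key=cv2.contourArea)); A=cv2.contourArea(c)
    a=cv2.approxPolyN(c,4,ensure_convex=True).reshape(-1,2) 
    return a.astype(float),A
def fitquad(c,corners,model,guess,z):
    "fit yaw pose of 4 model corners (3D) to 4 pixel corners, any cyclic match near the guess"
    best=None
    for y0 in guess[3]+np.array([-.3,0,.3]):
        q=[guess[0],guess[1],y0]
        for _ in range(3):
            pr=proj(c,place([q[0],q[1],z,q[2]],model)); idx=[np.argmin(np.linalg.norm(corners-p,axis=1)) for p in pr]
            r=least_squares(lambda v:(proj(c,place([v[0],v[1],z,v[2]],model))-corners[idx]).ravel(),q); q=r.x
        e=np.sqrt(2*r.cost/4)
        if best is None or e<best[1]: best=(q,e)
    return np.round(best[0],4),round(best[1],2)
def tgt(pos,Rm):  # moves from present commanded~measured pose
    s=ctrl.get_state(); R0=R.from_rotvec(s["tool_rot"]); d=R0.inv().apply(np.array(pos)-s["position"])*1000
    w=(R0.inv()*Rm).as_rotvec(); return np.round(d,1),np.round(w,4)
def tool(yaw,tilt=0): # tool down, tool x toward -carrier x, tool y along carrier y; tilt: z axis toward +carrier x
    return R.from_euler("z",yaw)*R.from_matrix(np.array([[-1,0,0],[0,1,0],[0,0,-1.]]).T)*R.from_euler("y",tilt)
E
python3 - <<'E'
from h import *
c=cam("top"); im=c["img"]; hsv=cv2.cvtColor(im,cv2.COLOR_BGR2HSV)
def roi(b,m):
    o=np.zeros(m.shape,bool); l,t,r,bo=b; o[t:bo,l:r]=m[t:bo,l:r]; return o
white=(hsv[...,1]<60)&(hsv[...,2]>150)
T=np.array([[-72,-54,0],[-72,54,0],[40,54,0],[40,-54,0]])/1000
for n,b in dict(A=(228,200,286,262),B=(175,150,228,210),S=(238,148,292,202)).items():
    q,A=quad(roi(b,white)); g=back(c,q,.003).mean(0); w=back(c,q,.003)
    print(n,np.round(np.linalg.norm(w-np.roll(w,1,0),axis=1),3),fitquad(c,q,T,[g[0]+.016,g[1],0,0],.003))
brown=(hsv[...,0]>8)&(hsv[...,0]<25)&(hsv[...,1]>60)&(hsv[...,2]>60)
q,A=quad(roi((308,136,368,196),brown)); g=back(c,q,.004).mean(0); w=back(c,q,.004)
P=np.array([[-64,-62,0],[-64,62,0],[64,62,0],[64,-62,0]])/1000
print("pad",np.round(np.linalg.norm(w-np.roll(w,1,0),axis=1),3),fitquad(c,q,P,[g[0],g[1],0,0],.004),fitquad(c,q,P,[g[0],g[1],0,1.57],.004))
# carton rim, holster screws, label: print big crops for viewing
v=np.hstack([cv2.resize(im[155:265,390:490],None,fx=4,fy=4),cv2.resize(im[205:270,295:355],(406,440))])
cv2.imwrite("pics/cart.png",v)
ca=(380,150,496,262)
l=vision.spot_in("top","label_carton")[0]["bbox"]; print(np.round(l,1),back(c,[[(l[0]+l[2])/2,(l[1]+l[3])/2]],.11))
E
```

```text
A [0.113 0.108 0.113 0.11 ] (array([0.4788, 0.1544, 0.1404]), np.float64(0.34))
B [0.111 0.114 0.112 0.114] (array([ 0.6198,  0.3137, -0.0419]), np.float64(0.8))
S [0.114 0.109 0.116 0.11 ] (array([0.6394, 0.1429, 0.1765]), np.float64(0.7))
pad [0.13  0.124 0.129 0.124] (array([ 0.656 , -0.0684,  0.1326]), np.float64(0.26)) (array([ 0.6559, -0.0684,  1.7042]), np.float64(1.14))
[414.7 227.  435.2 245.9] [[ 0.44325837 -0.28826365  0.11      ]]
```

View pics/cart.png

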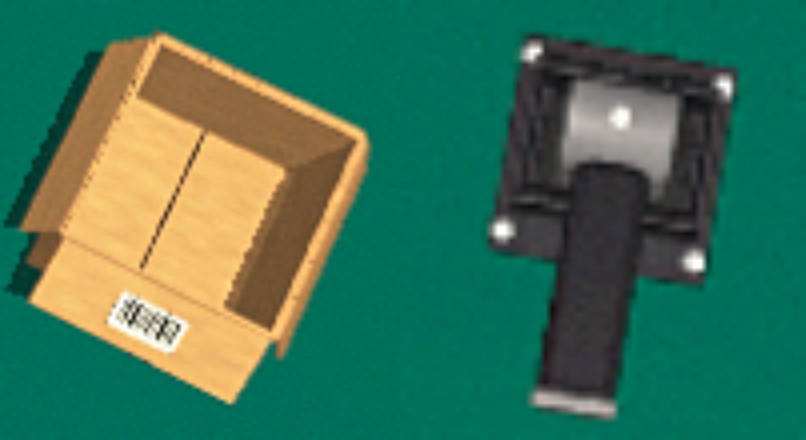

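The left panel shows the carton's outer rim corners at crop (160,35), (368,140), (275,330), (62,235) and its label at (148,322). The right panel shows the holster's screws at (533,50), (723,87), (502,231), (694,262), with the handle pointing down (-x).

```bash
python3 - <<'E'
from h import *
c=cam("top")
q=np.array([[160,35],[368,140],[275,330],[62,235]])/4+[390,155]-.5
w=back(c,q,.118); print("rim",np.round(np.linalg.norm(w-np.roll(w,1,0),axis=1),3),np.round(w.mean(0),4))
C=np.array([[74,74,0],[74,-74,0],[-74,-74,0],[-74,74,0]])/1000
f=fitquad(c,q,C,[.5,-.3,0,-.4],.118); print(f)
L=back(c,[[148/4+390-.5,322/4+155-.5]],.11)[0]; y=f[0][2]; d=R.from_euler("z",-y).apply(L-[*f[0][:2],0]); print("label in carton",L,d)
s=(np.array([[533,50],[723,87],[502,231],[694,262]])-[400,0])/6.77+[295,205]-.5
w=back(c,s,.005); print("holster",np.round(w,4).tolist(),w.mean(0)); 
v=w[0]+w[1]-w[2]-w[3]; print(np.linalg.norm(w[0]-w[1]),np.linalg.norm(w[0]-w[2]),np.arctan2(v[1],v[0]))
h=(np.array([[575,395],[605,180]])-[400,0])/6.77+[295,205]-.5; w=back(c,h,.11); print("handle",w,np.arctan2(*(w[1]-w[0])[[1,0]]))
m=w.mean(0)
y=np.arctan2(v[1],v[0])
# TCP for hover near scanner
print(tgt([0.46,-.04,.25],tool(y)))
for n,p in dict(C=(*f[0][:2],f[0][2]),A=(.4788,.1544,.1404),B=(.6198,.3137,-.0419)).items():
    print(n,np.degrees(p[2]))
E
```

```text
rim [0.149 0.148 0.14  0.145] [ 0.5358 -0.337   0.118 ]
(array([ 0.5359, -0.337 , -0.4634]), np.float64(1.32))
label in carton [ 0.44701627 -0.29234393  0.11      ] [-0.09947078  0.00021622  0.11      ]
holster [[0.52, -0.0051, 0.005], [0.5055, -0.0845, 0.005], [0.4442, 0.0065, 0.005], [0.4325, -0.0727, 0.005]] [ 0.47556526 -0.03895398  0.005     ]
0.08065188931614158 0.07663624115435876 -0.1559819613329579
handle [[ 0.37330986 -0.02303213  0.11      ]
 [ 0.45339809 -0.03331358  0.11      ]] -0.12767813510181872
(array([-444.3, -524.6,  -27.4]), array([ 0.000e+00,  1.000e-04, -2.058e-01]))
C -26.550864226362346
A 8.044327443636758
B -2.4006931615981495
```

Request:
jog_arm:
  increments:
    - {"tx": -40,"ty": -15,"tz": -6,"wz": -0.04}
    - {"tx": -80,"ty": -30,"tz": -12,"wz": -0.08}
    - {"tx": -120,"ty": -45,"tz": -18,"wz": -0.12}
    - {"tx": -160,"ty": -60,"tz": -24,"wz": -0.16}
    - {"tx": -200,"ty": -75,"tz": -30,"wz": -0.206}

```text
validation failed for argument at $.in...
```

```bash
python3 - <<'E'
from h import *
s=ctrl.get_state(); print(s["time"],s["position"],s["tool_rot"])
print(tgt([0.465,.2,.27],tool(-.15)), tgt([0.46,-.04,.25],tool(-.15)))
E
```

```text
1.55 [0.23009871 0.60791324 0.2225743 ] [5.65174977e-01 3.09027655e+00 3.31493918e-05]
(array([-364.1, -298.4,  -47.4]), array([ 0.000e+00,  1.000e-04, -2.118e-01])) (array([-444.3, -524.6,  -27.4]), array([ 0.000e+00,  1.000e-04, -2.118e-01]))
```

Request:
jog_arm:
  increments:
    - {"tx": -40,"ty": -15,"tz": -6,"wx": 0,"wy": 0,"wz": -0.04,"gripper": 1}
    - {"tx": -80,"ty": -30,"tz": -12,"wx": 0,"wy": 0,"wz": -0.08,"gripper": 1}
    - {"tx": -120,"ty": -45,"tz": -18,"wx": 0,"wy": 0,"wz": -0.12,"gripper": 1}
    - {"tx": -160,"ty": -60,"tz": -24,"wx": 0,"wy": 0,"wz": -0.16,"gripper": 1}
    - {"tx": -200,"ty": -75,"tz": -30,"wx": 0,"wy": 0,"wz": -0.206,"gripper": 1}
  grip_force: 25

```text
time: 1.97
position: [0.3864, 0.4704, 0.2521]
tool_rot: [0.241, 3.132, 0.001]
ft_force: [0.9, 0.9, 0.1]
grip_width: 1.003
grip_force: 0.0
```

```bash
python3 - <<'E'
from h import *
s=ctrl.get_state(); print(s["time"],s["position"],s["tool_rot"])
print(tgt([0.5,.25,.27],tool(-.15)), tgt([0.46,-.04,.25],tool(-.15)))
a=cam("scene")["img"]; cv2.imwrite("pics/g.png",cv2.resize(a[60:330,270:560],None,fx=2,fy=2))
E
```

```text
1.9667 [0.38636514 0.47035778 0.25207148] [2.40799179e-01 3.13196632e+00 7.42089428e-04]
(array([-146. , -200.4,  -18. ]), array([ 0.0005,  0.0003, -0.0035])) (array([-150.8, -493.1,    1.9]), array([ 0.0005,  0.0003, -0.0035]))
```

View pics/g.png

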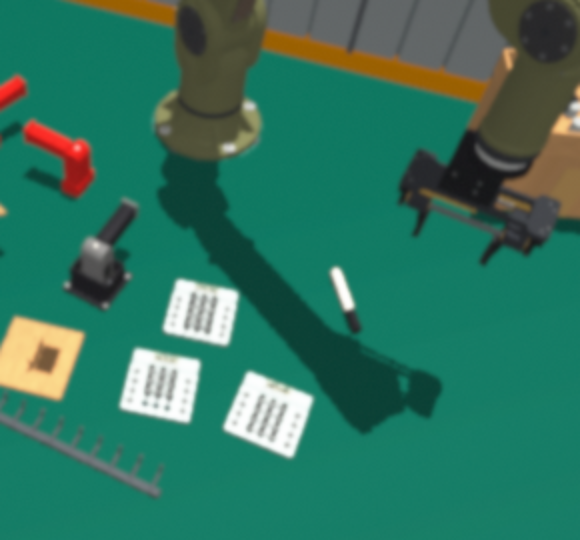

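The gripper's body is a wide rail along tool y, so it will clear the carton rim only with the TCP above about 48 mm. I'll keep that in mind when placing trays. I'm now heading to the holster.

Request:
jog_arm:
  increments:
    - {"tx": -11,"ty": -38,"tz": 0,"wx": 0,"wy": 0,"wz": 0,"gripper": 1}
    - {"tx": -23,"ty": -76,"tz": 0,"wx": 0,"wy": 0,"wz": 0,"gripper": 1}
    - {"tx": -34,"ty": -114,"tz": 0,"wx": 0,"wy": 0,"wz": 0,"gripper": 1}
    - {"tx": -46,"ty": -152,"tz": 0,"wx": 0,"wy": 0,"wz": 0,"gripper": 1}
    - {"tx": -58,"ty": -190,"tz": 0,"wx": 0,"wy": 0,"wz": 0,"gripper": 1}

```text
time: 2.43
position: [0.4129, 0.2734, 0.2516]
tool_rot: [0.244, 3.132, 0.001]
ft_force: [1.4, -0.7, -0.3]
grip_width: 0.995
grip_force: 0.0
```

Request:
jog_arm:
  increments:
    - {"tx": -12,"ty": -39,"tz": 0,"wx": 0,"wy": 0,"wz": 0,"gripper": 1}
    - {"tx": -24,"ty": -78,"tz": 0,"wx": 0,"wy": 0,"wz": 0,"gripper": 1}
    - {"tx": -36,"ty": -117,"tz": 0,"wx": 0,"wy": 0,"wz": 0,"gripper": 1}
    - {"tx": -48,"ty": -156,"tz": 0,"wx": 0,"wy": 0,"wz": 0,"gripper": 1}
    - {"tx": -60,"ty": -195,"tz": 0,"wx": 0,"wy": 0,"wz": 0,"gripper": 1}

```text
time: 2.85
position: [0.4419, 0.0714, 0.2519]
tool_rot: [0.245, 3.131, 0.001]
ft_force: [0.8, -1.3, 0.2]
grip_width: 1.0
grip_force: 0.0
```

Request:
jog_arm:
  increments:
    - {"tx": -11,"ty": -36,"tz": 5,"wx": 0,"wy": 0,"wz": 0,"gripper": 1}
    - {"tx": -22,"ty": -72,"tz": 10,"wx": 0,"wy": 0,"wz": 0,"gripper": 1}
    - {"tx": -33,"ty": -108,"tz": 15,"wx": 0,"wy": 0,"wz": 0,"gripper": 1}
    - {"tx": -33,"ty": -108,"tz": 20,"wx": 0,"wy": 0,"wz": 0,"gripper": 1}
    - {"tx": -33,"ty": -108,"tz": 20,"wx": 0,"wy": 0,"wz": 0,"gripper": 1}

```text
time: 3.27
position: [0.4573, -0.0408, 0.2309]
tool_rot: [-0.253, -3.131, -0.0]
ft_force: [-0.5, 1.4, 0.1]
grip_width: 1.004
grip_force: 0.0
```

```bash
python3 - <<'E'
from h import *
s=ctrl.get_state(); print(s["time"],s["position"],s["tool_rot"],s["joint_positions"].round(2))
c=cam("wrist"); print(np.round(c["E"],4).tolist(),c["K"][0,0],c["D"][0])
im=c["img"].copy()
def mark(P,col):
    for u in proj(c,P): cv2.circle(im,tuple(np.round(u).astype(int)),2,col,-1)
# predicted scanner from holster fit
for p,col in (((.4756,-.039,.006,-.15),(0,0,255)),):
    mark(place(p,np.array([[18,21,102],[18,-21,102],[-18,21,102],[-18,-21,102],[0,0,102],[-106,15,104],[-106,-15,104]])/1000),col)
    mark(place((*p[:2],0,p[3]),np.array([[25,35,50],[25,-35,50],[-25,35,50],[-25,-35,50]])/1000),(255,255,0))
cv2.imwrite("pics/w1.png",im)
E
```

```text
3.2667 [ 0.45732923 -0.04075042  0.23094219] [-2.53091295e-01 -3.13055038e+00 -4.93840289e-04] [-0.5  -0.12  0.49  1.9   0.06  1.35  1.39]
[[0.1604, 0.987, 0.0004, -0.0316], [0.9447, -0.1537, 0.2898, -0.4745], [0.2861, -0.0461, -0.9571, 0.2659], [0.0, 0.0, 0.0, 1.0]] 335.36476785907354 -0.05034766012453373
```

View pics/w1.png

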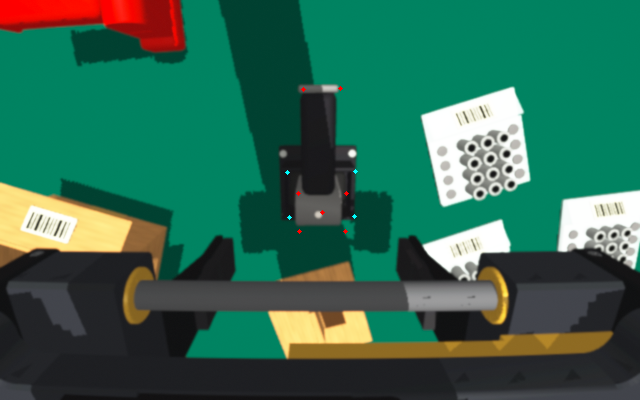

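The picture matches the prediction: the head is at (297–346, 188–228) and the handle end at (320, 89). I'm descending to grasp the head.

Request:
jog_arm:
  increments:
    - {"tx": -9,"ty": 2,"tz": 30,"wx": 0,"wy": 0,"wz": 0,"gripper": 1}
    - {"tx": -18,"ty": 5,"tz": 65,"wx": 0,"wy": 0,"wz": -0.01,"gripper": 1}
    - {"tx": -18,"ty": 5,"tz": 105,"wx": 0,"wy": 0,"wz": -0.01,"gripper": 1}
    - {"tx": -18,"ty": 5,"tz": 140,"wx": 0,"wy": 0,"wz": -0.01,"gripper": 1}
    - {"tx": -18,"ty": 5,"tz": 164,"wx": 0,"wy": 0,"wz": -0.01,"gripper": 1}

```text
time: 3.73
position: [0.4748, -0.0343, 0.0646]
tool_rot: [-0.224, -3.13, -0.0]
ft_force: [0.5, -0.8, 0.9]
grip_width: 1.001
grip_force: 0.0
```

Request:
jog_arm:
  increments:
    - {"tx": 0,"ty": 0,"tz": 0,"wx": 0,"wy": 0,"wz": 0,"gripper": 0.3}
    - {"tx": 0,"ty": 0,"tz": 0,"wx": 0,"wy": 0,"wz": 0,"gripper": 0.3}
    - {"tx": 0,"ty": 0,"tz": 0,"wx": 0,"wy": 0,"wz": 0,"gripper": 0.3}
    - {"tx": 0,"ty": 0,"tz": 0,"wx": 0,"wy": 0,"wz": 0,"gripper": 0.3}
    - {"tx": 0,"ty": 0,"tz": 0,"wx": 0,"wy": 0,"wz": 0,"gripper": 0.3}
  grip_force: 25

```text
time: 4.15
position: [0.478, -0.036, 0.0695]
tool_rot: [0.228, 3.13, 0.002]
ft_force: [-0.2, -0.4, 0.3]
grip_width: 0.705
grip_force: 0.0
```

```bash
python3 - <<'E'
from h import *
s=ctrl.get_state(); print(s["time"],s["position"],s["tool_rot"],s["joint_positions"].round(2),s["grip_width"],s["grip_force"],s["ft_force"])
E
```

```text
4.15 [ 0.47803547 -0.0360491   0.06952065] [2.27671176e-01 3.12960622e+00 1.91713071e-03] [-0.48  0.1   0.52  2.06 -0.06  1.    1.5 ] 0.7048656999978402 0.0 [-0.18576146 -0.41061704  0.28442097]
```

Request:
jog_arm:
  increments:
    - {"tx": 1,"ty": -2,"tz": 1,"wx": 0,"wy": 0,"wz": 0,"gripper": 0.3}
    - {"tx": 1,"ty": -2,"tz": 1,"wx": 0,"wy": 0,"wz": 0,"gripper": 0.3}
    - {"tx": 1,"ty": -2,"tz": 1,"wx": 0,"wy": 0,"wz": 0,"gripper": 0.3}
    - {"tx": 1,"ty": -2,"tz": 1,"wx": 0,"wy": 0,"wz": 0,"gripper": 0.3}
    - {"tx": 1,"ty": -2,"tz": 1,"wx": 0,"wy": 0,"wz": 0,"gripper": 0.3}

```text
time: 4.57
position: [0.4755, -0.0388, 0.0671]
tool_rot: [0.229, 3.132, -0.0]
ft_force: [-0.6, -1.5, 3.9]
grip_width: 0.485
grip_force: 25.0
```

Request:
jog_arm:
  increments:
    - {"tx": 0,"ty": 0,"tz": 0,"wx": 0,"wy": 0,"wz": 0,"gripper": 0.3}
    - {"tx": 0,"ty": 0,"tz": 0,"wx": 0,"wy": 0,"wz": 0,"gripper": 0.3}
    - {"tx": 0,"ty": 0,"tz": 0,"wx": 0,"wy": 0,"wz": 0,"gripper": 0.3}
    - {"tx": 0,"ty": 0,"tz": 0,"wx": 0,"wy": 0,"wz": 0,"gripper": 0.3}
    - {"tx": 0,"ty": 0,"tz": 0,"wx": 0,"wy": 0,"wz": 0,"gripper": 0.3}

```text
time: 4.98
position: [0.4755, -0.0388, 0.067]
tool_rot: [0.229, 3.133, -0.0]
ft_force: [-1.0, -2.8, 5.8]
grip_width: 0.481
grip_force: 25.0
```

```bash
python3 - <<'E'
from h import *
s=ctrl.get_state(); print(s["time"],s["position"],s["tool_rot"],s["joint_positions"].round(2),s["grip_width"],s["grip_force"],s["ft_force"])
y=-.4634; n=R.from_euler("z",y).apply([-.5,0,np.cos(np.pi/6)])
L=np.array([.4465,-.2921,.11]); 
T=tool(y,np.pi/6); print(T.apply([0,0,1]),-n,T.apply([0,1,0]))
for sg in (1,-1): print(tgt(L+.151*n,tool(y,sg*np.pi/6)), L+.151*n)
E
```

```text
4.9833 [ 0.4754598  -0.03876625  0.06703028] [ 2.29197981e-01  3.13258283e+00 -4.19295543e-04] [-0.48  0.1   0.53  2.07 -0.06  0.99  1.5 ] 0.4806986386281041 24.980186174580012 [-1.00272651 -2.82063297  5.82105743]
[-0.44726895  0.22349606 -0.8660254 ] [ 0.44726895 -0.22349606 -0.8660254 ] [4.46992114e-01 8.94537898e-01 2.77555756e-17]
(array([  63.4, -231.3, -173.7]), array([-0.0832,  0.5198,  0.31  ])) [ 0.37896239 -0.2583521   0.24076984]
(array([  63.4, -231.3, -173.7]), array([ 0.083 , -0.5185,  0.31  ])) [ 0.37896239 -0.2583521   0.24076984]
```

Request:
jog_arm:
  increments:
    - {"tx": 0,"ty": 0,"tz": -20,"wx": 0,"wy": 0,"wz": 0,"gripper": 0.3}
    - {"tx": 0,"ty": 0,"tz": -55,"wx": 0,"wy": 0,"wz": 0,"gripper": 0.3}
    - {"tx": 0,"ty": 0,"tz": -95,"wx": 0,"wy": 0,"wz": 0,"gripper": 0.3}
    - {"tx": 10,"ty": -10,"tz": -130,"wx": 0,"wy": 0,"wz": 0,"gripper": 0.3}
    - {"tx": 20,"ty": -40,"tz": -150,"wx": -0.016,"wy": -0.1,"wz": 0.06,"gripper": 0.3}

```text
time: 5.4
position: [0.454, -0.0712, 0.2195]
tool_rot: [0.302, 3.022, 0.011]
ft_force: [0.8, -1.0, 0.8]
grip_width: 0.477
grip_force: 25.0
```

```bash
python3 - <<'E'
from h import *
s=ctrl.get_state(); print(s["time"],s["position"],s["tool_rot"],s["joint_positions"].round(2),s["grip_width"],s["grip_force"],s["ft_force"])
y=-.4634; n=R.from_euler("z",y).apply([-.5,0,np.cos(np.pi/6)])
L=np.array([.4465,-.2921,.11]); print(tgt(L+.151*n,tool(y,-np.pi/6)))
E
```

```text
5.4 [ 0.4539939  -0.07121659  0.21949038] [0.30200612 3.02194278 0.01095396] [-0.48 -0.22  0.51  2.    0.11  1.23  1.37] 0.4774599406681562 24.97826313303449 [ 0.77591053 -1.03576198  0.78140237]
(array([  33.9, -197.8,  -28.4]), array([ 0.0991, -0.4201,  0.2486]))
```

Request:
jog_arm:
  increments:
    - {"tx": 7,"ty": -39,"tz": -6,"wx": 0.02,"wy": -0.08,"wz": 0.05,"gripper": 0.3}
    - {"tx": 14,"ty": -78,"tz": -12,"wx": 0.04,"wy": -0.168,"wz": 0.1,"gripper": 0.3}
    - {"tx": 21,"ty": -118,"tz": -18,"wx": 0.06,"wy": -0.252,"wz": 0.15,"gripper": 0.3}
    - {"tx": 28,"ty": -158,"tz": -24,"wx": 0.08,"wy": -0.336,"wz": 0.2,"gripper": 0.3}
    - {"tx": 34,"ty": -197,"tz": -28,"wx": 0.099,"wy": -0.42,"wz": 0.248,"gripper": 0.3}

```text
time: 5.82
position: [0.435, -0.1362, 0.2252]
tool_rot: [0.43, 2.857, -0.03]
ft_force: [0.5, -0.1, -1.2]
grip_width: 0.481
grip_force: 25.0
```

```bash
python3 - <<'E'
from h import *
s=ctrl.get_state(); print(s["time"],s["position"],s["tool_rot"],s["joint_positions"].round(2),s["grip_width"],s["grip_force"],s["ft_force"])
y=-.4634; n=R.from_euler("z",y).apply([-.5,0,np.cos(np.pi/6)])
L=np.array([.4465,-.2921,.11]); print(tgt(L+.151*n,tool(y,-np.pi/6)))
c=cam("wrist"); im=c["img"].copy()
Rf=R.from_euler("z",y)*R.from_euler("y",-np.pi/6)
for u in proj(c,Rf.apply(np.array([[12,23,0],[12,-23,0],[-12,-23,0],[-12,23,0],[0,0,0]])/1000)+L): cv2.circle(im,tuple(np.round(u).astype(int)),2,(0,0,255),-1)
cv2.imwrite("pics/w2.png",im)
E
```

```text
5.8167 [ 0.43504121 -0.13624322  0.2251697 ] [ 0.42999484  2.85718628 -0.029502  ] [ 0.28 -0.3  -0.03  2.09 -0.02  1.09  1.53] 0.48076457761619246 24.983386567528214 [ 0.50173342 -0.07091562 -1.23911709]
(array([  12.9, -132.9,  -21.8]), array([ 0.0793, -0.2721,  0.1484]))
```

View pics/w2.png

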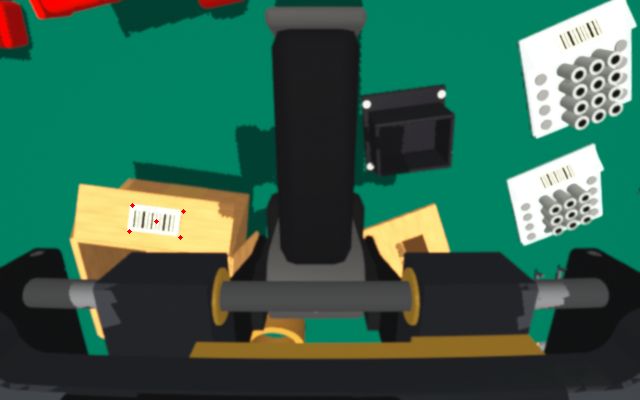

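The predicted label corners lie on the carton's label at (130–182, 206–237). Continuing.

Request:
jog_arm:
  increments:
    - {"tx": 3,"ty": -33,"tz": -5,"wx": 0.02,"wy": -0.068,"wz": 0.037,"gripper": 0.3}
    - {"tx": 6,"ty": -66,"tz": -11,"wx": 0.04,"wy": -0.136,"wz": 0.074,"gripper": 0.3}
    - {"tx": 10,"ty": -100,"tz": -16,"wx": 0.06,"wy": -0.2,"wz": 0.111,"gripper": 0.3}
    - {"tx": 13,"ty": -133,"tz": -22,"wx": 0.079,"wy": -0.272,"wz": 0.148,"gripper": 0.3}
    - {"tx": 13,"ty": -133,"tz": -22,"wx": 0.079,"wy": -0.272,"wz": 0.148,"gripper": 0.3}

```text
time: 6.28
position: [0.4351, -0.1914, 0.1971]
tool_rot: [0.524, 2.752, -0.064]
ft_force: [1.1, 1.4, -1.0]
grip_width: 0.481
grip_force: 25.0
```

```bash
cat >> h.py <<'E'
def show(pos=None,Rm=None):
    s=ctrl.get_state(); print(round(s["time"],2),s["position"].round(4),s["tool_rot"].round(3),"q",s["joint_positions"].round(2),"g",round(s["grip_width"],3),round(s["grip_force"],1),"f",s["ft_force"].round(1))
    if pos is not None: print("go",*tgt(pos,Rm))
def scanpose(L,y,d=.151):
    n=R.from_euler("z",y).apply([-.5,0,np.cos(np.pi/6)]); return np.array(L)+d*n, tool(y,-np.pi/6)
E
python3 -c "
from h import *
show(*scanpose([.4465,-.2921,.11],-.4634))"
```

```text
6.28 [ 0.4351 -0.1914  0.1971] [ 0.524  2.752 -0.064] q [ 0.71 -0.3  -0.28  2.16 -0.15  0.93  1.69] g 0.481 25.0 f [ 1.1  1.4 -1. ]
go [ 11.1 -82.  -51.9] [ 0.0549 -0.1822  0.0741]
```

Request:
jog_arm:
  increments:
    - {"tx": 11,"ty": -82,"tz": -52,"wx": 0.055,"wy": -0.182,"wz": 0.074,"gripper": 0.3}
    - {"tx": 11,"ty": -82,"tz": -52,"wx": 0.055,"wy": -0.182,"wz": 0.074,"gripper": 0.3}
    - {"tx": 11,"ty": -82,"tz": -52,"wx": 0.055,"wy": -0.182,"wz": 0.074,"gripper": 0.3}
    - {"tx": 11,"ty": -82,"tz": -52,"wx": 0.055,"wy": -0.182,"wz": 0.074,"gripper": 0.3}
    - {"tx": 11,"ty": -82,"tz": -52,"wx": 0.055,"wy": -0.182,"wz": 0.074,"gripper": 0.3}

```text
time: 6.7
position: [0.4209, -0.2366, 0.1664]
tool_rot: [0.616, 2.669, -0.118]
ft_force: [-0.6, 0.8, -1.4]
grip_width: 0.478
grip_force: 25.0
```

```bash

python3 -c "
from h import *
show(*scanpose([.4465,-.2921,.11],-.4634))"
```

```text
6.7 [ 0.4209 -0.2366  0.1664] [ 0.616  2.669 -0.118] q [ 0.62 -0.3  -0.13  2.25 -0.08  0.78  1.65] g 0.478 25.0 f [-0.6  0.8 -1.4]
go [ -3.7 -37.4 -79.7] [ 0.0112 -0.1147  0.0071]
```

```bash
cat > fk.py <<'E'
from h import *
import itertools
data=[([-1.19490879,0.32184312,-0.07011123,1.45168125,0.02259351,1.3707885,-0.05687251],[.2299,.6079,.2226],[.565,3.090,0]),
([-.5,-.12,.49,1.9,.06,1.35,1.39],[.45733,-.04075,.23094],[-.25309,-3.13055,0]),
([-.48,.1,.53,2.07,-.06,.99,1.5],[.47546,-.03877,.06703],[.2292,3.13258,0]),
([-.48,-.22,.51,2.,.11,1.23,1.37],[.454,-.0712,.2195],[.302,3.022,.011]),
([.28,-.3,-.03,2.09,-.02,1.09,1.53],[.435,-.1362,.2252],[.43,2.857,-.0295]),
([.71,-.3,-.28,2.16,-.15,.93,1.69],[.4351,-.1914,.1971],[.524,2.752,-.064]),
([.62,-.3,-.13,2.25,-.08,.78,1.65],[.4209,-.2366,.1664],[.616,2.669,-.118])]
def fk(q,g,sg):
    # g: h,a1,a2,a3,e1,e2 (offsets at elbow), yaw0
    h,a1,a2,a3,e,psi,w=g
    Rm=R.from_euler("z",sg[0]*q[0]); p=np.array([0,0,h])
    Rm=Rm*R.from_euler("y",q[1]); Rm=Rm*R.from_euler("z",sg[1]*q[2]); p=p+Rm.apply([e,0,a1])
    Rm=Rm*R.from_euler("y",q[3]); Rm=Rm*R.from_euler("z",sg[2]*q[4]); p=p+Rm.apply([-e,0,a2])
    Rm=Rm*R.from_euler("y",q[5]); p=p+Rm.apply([w,0,a3]); Rm=Rm*R.from_euler("z",sg[3]*q[6]+psi)
    return p,Rm
def res(g,sg):
    o=[]
    for q,p,r in data:
        P,Q=fk(q,g,sg); o+=list((P-p)*10)+list((R.from_rotvec(r).inv()*Q).as_rotvec())
    return np.array(o)
if __name__=="__main__":
    out=[]
    for sg in itertools.product([1,-1],repeat=4):
        for psi in (0,1.57,-1.57,3.1):
            r=least_squares(res,[.35,.4,.4,.25,0,psi,0],args=(sg,)); out.append((r.cost,sg,r.x.round(4).tolist()))
    out.sort(key=lambda t:t[0]); print(*out[:3],sep="\n")
    print(res(out[0][2],out[0][1]).reshape(-1,6).round(3))
E
python3 fk.py
```

```text
(np.float64(0.24401790135368034), (-1, -1, -1, -1), [0.2001, 0.444, 0.5035, 0.307, 0.0075, 1.5715, -0.0083])
(np.float64(0.24401790135368043), (-1, -1, -1, -1), [0.2001, 0.444, 0.5035, 0.307, 0.0075, 1.5715, -0.0083])
(np.float64(0.2440179013536805), (-1, -1, -1, -1), [0.2001, 0.444, 0.5035, 0.307, 0.0075, 1.5715, -0.0083])
[[-0.254  0.089 -0.043  0.002  0.     0.001]
 [ 0.037  0.276 -0.002  0.002  0.001 -0.006]
 [ 0.01   0.237 -0.045  0.001  0.005  0.006]
 [-0.006  0.293  0.009 -0.004 -0.    -0.004]
 [ 0.085  0.28   0.047 -0.004 -0.008  0.   ]
 [ 0.092  0.199  0.02  -0.002 -0.004  0.002]
 [ 0.058  0.228  0.015  0.003 -0.002  0.   ]]
```

```bash
sed -i 's/h,a1,a2,a3,e,psi,w=g/h,a1,a2,a3,e,psi,w,d1,d2=g/; s/p=np.array(\[0,0,h\])/p=Rm.apply([0,d1,h])/; s/p=p+Rm.apply(\[e,0,a1\])/p=p+Rm.apply([e,d2,a1])/; s/\[.35,.4,.4,.25,0,psi,0\]/[.35,.4,.4,.25,0,psi,0,0,0]/' fk.py
python3 fk.py; cat > ik.py <<'E'
from fk import *
lo=np.array([-2.86,-.3,-1.38,.06,-1.56,.09,-2.69]);hi=np.array([2.86,2.09,1.24,2.45,4.7,2.05,2.69])
def ik(g,sg,pos,Rm,n=12,seed=0):
    rng=np.random.default_rng(seed); best=None
    q0=ctrl.get_state()["joint_positions"]
    for k in range(n):
        s=np.clip(q0+(0 if k==0 else rng.normal(0,.6,7)),lo+.01,hi-.01)
        f=lambda q:np.r_[(fk(q,g,sg)[0]-pos)*10,(Rm.inv()*fk(q,g,sg)[1]).as_rotvec()*2,.001*(q-q0)]
        r=least_squares(f,s,bounds=(lo+.005,hi-.005))
        if best is None or r.cost<best.cost: best=r
    P,Q=fk(best.x,g,sg); return best.x.round(2),(P-pos).round(4),(Rm.inv()*Q).as_rotvec().round(3)
E
```

```text
(np.float64(0.0021597536498385935), (-1, -1, -1, -1), [0.2552, 0.4787, 0.5152, 0.3822, -0.0023, 1.5715, 0.0016, -0.0225, -0.0058])
(np.float64(0.0021597536498385943), (-1, -1, -1, -1), [0.2552, 0.4787, 0.5152, 0.3822, -0.0023, 1.5715, 0.0016, -0.0225, -0.0058])
(np.float64(0.002159753649838654), (-1, -1, -1, -1), [0.2552, 0.4787, 0.5152, 0.3822, -0.0023, 1.5715, 0.0016, -0.0225, -0.0058])
[[ 0.021 -0.004 -0.005  0.002  0.     0.001]
 [ 0.004 -0.002  0.006  0.002  0.001 -0.006]
 [-0.014  0.005 -0.035  0.001  0.005  0.006]
 [ 0.006  0.005 -0.007 -0.004 -0.    -0.004]
 [ 0.007  0.019  0.028 -0.004 -0.008  0.   ]
 [-0.005  0.015  0.011 -0.002 -0.004  0.002]
 [-0.008 -0.016  0.008  0.003 -0.002  0.   ]]
```

```bash
cat >> ik.py <<'E'
G=[0.2552,0.4787,0.5152,0.3822,-0.0023,1.5715,0.0016,-0.0225,-0.0058]; S=(-1,-1,-1,-1)
E
python3 - <<'E'
from ik import *
def lab(p,lx,lz): return [*place([p[0],p[1],0,p[2]],[[lx,0,lz]])[0]]
for n,L,y in (("C",[.4465,-.2921,.11],-.4634),("A",lab((.4788,.1544,.1404),-.058,.01),.1404),("B",lab((.6198,.3137,-.0419),-.058,.01),-.0419)):
    for d in (.141,.151,.161,.171,.181):
      print(n,d,*ik(G,S,*scanpose(L,y,d)))
E
```

```text
C 0.141 [ 0.88 -0.29 -0.19  2.11 -0.22  0.99  1.9 ] [ 0.0154 -0.0134 -0.0053] [-0.056  0.159  0.   ]
C 0.151 [ 0.88 -0.29 -0.19  2.09 -0.23  1.02  1.9 ] [ 0.0165 -0.0145 -0.0052] [-0.062  0.174 -0.   ]
C 0.161 [ 0.89 -0.29 -0.19  2.07 -0.23  1.06  1.9 ] [ 0.0175 -0.0156 -0.005 ] [-0.067  0.189  0.   ]
C 0.171 [ 0.89 -0.29 -0.19  2.05 -0.23  1.1   1.9 ] [ 0.0185 -0.0166 -0.0048] [-0.073  0.203 -0.   ]
C 0.181 [ 0.9  -0.29 -0.19  2.03 -0.23  1.13  1.91] [ 0.0193 -0.0176 -0.0045] [-0.079  0.216 -0.   ]
A 0.141 [-0.58 -0.29 -0.22  2.35  0.39  0.94  0.65] [ 0.0205  0.0189 -0.0152] [ 0.193  0.15  -0.   ]
A 0.151 [-0.6  -0.29 -0.22  2.34  0.4   0.98  0.64] [ 0.0213  0.0205 -0.0153] [ 0.21   0.159 -0.   ]
A 0.161 [-0.63 -0.29 -0.22  2.32  0.4   1.03  0.62] [ 0.022   0.022  -0.0154] [ 0.227  0.168 -0.   ]
A 0.171 [-0.65 -0.29 -0.21  2.3   0.4   1.07  0.61] [ 0.0225  0.0235 -0.0154] [ 0.244  0.176 -0.   ]
A 0.181 [-0.67 -0.29 -0.21  2.28  0.4   1.11  0.6 ] [ 0.023   0.025  -0.0154] [ 0.261  0.183 -0.   ]
B 0.141 [-0.21  0.06 -0.7   2.07  0.65  0.81  0.22] [ 0. -0.  0.] [-0.  0. -0.]
B 0.151 [-0.17  0.04 -0.73  2.07  0.63  0.82  0.24] [-0. -0.  0.] [-0.  0. -0.]
B 0.161 [-0.14  0.02 -0.77  2.06  0.6   0.83  0.26] [-0. -0.  0.] [-0.  0. -0.]
B 0.171 [-0.1   0.   -0.81  2.06  0.58  0.84  0.28] [-0. -0.  0.] [-0.  0. -0.]
B 0.181 [-0.05 -0.02 -0.85  2.06  0.55  0.86  0.31] [-0. -0.  0.] [-0.  0. -0.]
```

```bash
cat >> ik.py <<'E'
def lab(p,lx,lz): return np.array([*place([p[0],p[1],0,p[2]],[[lx,0,lz]])[0]])
def gp(win,y,tilt_s,th,zg=.080):
    "TCP pose for scanner window point win, carrier yaw y, scanner pitched tilt_s (0 or -30deg), tool pitched th relative to scanner"
    S=tool(y,tilt_s); T=S*R.from_euler("y",th); g=np.array(win)-S.apply([0,0,zg]); return g+T.apply([0,0,.019]),T
def scanw(L,y,d=.09): return np.array(L)+d*R.from_euler("z",y).apply([-.5,0,np.cos(np.pi/6)])
LC=(np.array([.4465,-.2921,.11]),-.4634)
LA=(lab((.4788,.1544,.1404),-.058,.01),.1404); LB=(lab((.6198,.3137,-.0419),-.058,.01),-.0419)
HOL=(np.array([.4756,-.039,.006]),-.1465)
E
python3 - <<'E'
from ik import *
for th in (20,30,40,50):
    t=np.radians(th); print(th)
    print(" H",*ik(G,S,*gp(*HOL,0,t),n=6))
    for n,(L,y) in (("C",LC),("A",LA),("B",LB)): print("",n,*ik(G,S,*gp(scanw(L,y),y,-np.pi/6,t),n=6))
show()
print(R.from_rotvec(ctrl.get_state()["tool_rot"]).inv().apply([0,0,1]))
E
```

```text
20
 H [ 0.24  0.38 -0.23  1.76  0.04  1.36  1.42] [-0. -0. -0.] [-0. -0. -0.]
 C [ 0.65 -0.24 -0.08  2.01 -0.04  1.2   1.69] [-0.  0. -0.] [ 0. -0.  0.]
 A [-0.27 -0.29 -0.21  2.25 -0.    1.08  1.24] [ 0.006   0.0027 -0.0027] [ 0.019  0.057 -0.   ]
 B [-0.22  0.17 -0.54  1.85  0.24  1.04  0.67] [-0. -0.  0.] [-0.  0. -0.]
30
 H [ 0.21  0.51 -0.2   1.63  0.03  1.53  1.43] [-0. -0. -0.] [-0. -0. -0.]
 C [ 0.64 -0.1  -0.09  1.88 -0.01  1.36  1.66] [-0.  0. -0.] [ 0. -0.  0.]
 A [ 0.26 -0.24 -0.62  2.17 -0.15  1.18  1.43] [-0. -0. -0.] [-0. -0. -0.]
 B [-0.24  0.26 -0.47  1.73  0.12  1.18  0.79] [-0. -0. -0.] [-0. -0. -0.]
40
 H [ 0.18  0.64 -0.17  1.51  0.01  1.7   1.43] [-0. -0. -0.] [-0. -0. -0.]
 C [ 0.62  0.03 -0.09  1.77  0.01  1.52  1.63] [-0.  0. -0.] [ 0. -0. -0.]
 A [ 0.2  -0.07 -0.58  2.06 -0.08  1.31  1.36] [-0. -0. -0.] [-0. -0. -0.]
 B [-0.25  0.36 -0.41  1.61  0.03  1.33  0.88] [-0. -0. -0.] [-0. -0. -0.]
50
 H [ 0.16  0.77 -0.14  1.39 -0.    1.86  1.44] [-0.  0. -0.] [-0. -0. -0.]
 C [ 0.59  0.17 -0.08  1.66  0.03  1.67  1.62] [-0.  0. -0.] [ 0. -0. -0.]
 A [ 0.12  0.09 -0.52  1.96 -0.04  1.44  1.32] [-0. -0. -0.] [-0. -0. -0.]
 B [-0.26  0.47 -0.36  1.49 -0.05  1.49  0.94] [-0. -0. -0.] [-0. -0. -0.]
6.7 [ 0.4209 -0.2366  0.1664] [ 0.616  2.669 -0.118] q [ 0.62 -0.3  -0.13  2.25 -0.08  0.78  1.65] g 0.478 25.0 f [-0.6  0.8 -1.4]
[-0.39765791  0.00680309 -0.91750853]
```

```bash
python3 -c "
from ik import *
show([.4755,-.0388,.21],R.from_rotvec([.2292,3.1326,-.0004]))"
```

```text
6.7 [ 0.4209 -0.2366  0.1664] [ 0.616  2.669 -0.118] q [ 0.62 -0.3  -0.13  2.25 -0.08  0.78  1.65] g 0.478 25.0 f [-0.6  0.8 -1.4]
go [ 17.5 202.1 -53.6] [-0.0558  0.4061 -0.3031]
```

Request:
jog_arm:
  increments:
    - {"tx": -16,"ty": 0,"tz": -36,"wx": 0,"wy": 0,"wz": 0,"gripper": 0.3}
    - {"tx": -20,"ty": 20,"tz": -60,"wx": -0.014,"wy": 0.1,"wz": -0.075,"gripper": 0.3}
    - {"tx": -10,"ty": 57,"tz": -60,"wx": -0.028,"wy": 0.2,"wz": -0.15,"gripper": 0.3}
    - {"tx": 0,"ty": 97,"tz": -58,"wx": -0.042,"wy": 0.3,"wz": -0.225,"gripper": 0.3}
    - {"tx": 8,"ty": 137,"tz": -56,"wx": -0.056,"wy": 0.4,"wz": -0.3,"gripper": 0.3}

```text
time: 7.12
position: [0.4561, -0.0973, 0.2199]
tool_rot: [0.221, 3.121, 0.009]
ft_force: [1.4, -0.6, -2.1]
grip_width: 0.481
grip_force: 25.0
```

```bash
python3 -c "
from ik import *
show([.4755,-.0388,.18],R.from_rotvec([.2292,3.1326,-.0004]))"
```

```text
7.12 [ 0.4561 -0.0973  0.2199] [0.221 3.121 0.009] q [ 0.52 -0.07 -0.34  1.89 -0.03  1.31  1.61] g 0.481 25.0 f [ 1.4 -0.6 -2.1]
go [-10.4  60.3  40.5] [0.0068 0.0122 0.0045]
```

Request:
jog_arm:
  increments:
    - {"tx": -4,"ty": 25,"tz": 10,"wx": 0.003,"wy": 0.006,"wz": 0,"gripper": 0.3}
    - {"tx": -10,"ty": 60,"tz": 20,"wx": 0.007,"wy": 0.012,"wz": 0.004,"gripper": 0.3}
    - {"tx": -10,"ty": 60,"tz": 41,"wx": 0.007,"wy": 0.012,"wz": 0.004,"gripper": 0.3}
    - {"tx": -10,"ty": 60,"tz": 41,"wx": 0.007,"wy": 0.012,"wz": 0.004,"gripper": 0.3}
    - {"tx": -10,"ty": 60,"tz": 41,"wx": 0.007,"wy": 0.012,"wz": 0.004,"gripper": 0.3}

```text
time: 7.53
position: [0.4739, -0.0398, 0.177]
tool_rot: [-0.229, -3.132, 0.0]
ft_force: [-0.5, -0.4, -1.5]
grip_width: 0.483
grip_force: 25.0
```

```bash
python3 -c "
from ik import *
show([.4755,-.0388,.068],R.from_rotvec([.2292,3.1326,-.0004]))"
```

```text
7.53 [ 0.4739 -0.0398  0.177 ] [-0.229 -3.132  0.   ] q [ 0.46 -0.   -0.42  1.92 -0.    1.23  1.46] g 0.483 25.0 f [-0.5 -0.4 -1.5]
go [ -1.5   1.3 109. ] [ 0.0001 -0.0014  0.0004]
```

Request:
jog_arm:
  increments:
    - {"tx": -1,"ty": 1,"tz": 35,"wx": 0,"wy": 0,"wz": 0,"gripper": 0.3}
    - {"tx": -1,"ty": 1,"tz": 65,"wx": 0,"wy": 0,"wz": 0,"gripper": 0.3}
    - {"tx": -1,"ty": 1,"tz": 88,"wx": 0,"wy": 0,"wz": 0,"gripper": 0.3}
    - {"tx": -1,"ty": 1,"tz": 102,"wx": 0,"wy": 0,"wz": 0,"gripper": 0.3}
    - {"tx": -1,"ty": 1,"tz": 109,"wx": 0,"wy": 0,"wz": 0,"gripper": 0.3}

```text
time: 7.95
position: [0.4755, -0.041, 0.0682]
tool_rot: [0.235, 3.132, -0.001]
ft_force: [-0.5, -0.4, -1.6]
grip_width: 0.482
grip_force: 25.0
```

Request:
jog_arm:
  increments:
    - {"tx": 0,"ty": 0,"tz": 0,"wx": 0,"wy": 0,"wz": 0,"gripper": 0.3}
    - {"tx": 0,"ty": 0,"tz": 0,"wx": 0,"wy": 0,"wz": 0,"gripper": 0.85}
    - {"tx": 0,"ty": 0,"tz": 0,"wx": 0,"wy": 0,"wz": 0,"gripper": 0.85}
    - {"tx": 0,"ty": 0,"tz": 0,"wx": 0,"wy": 0,"wz": 0,"gripper": 0.85}
    - {"tx": 0,"ty": 0,"tz": 0,"wx": 0,"wy": 0,"wz": 0,"gripper": 0.85}

```text
time: 8.37
position: [0.4778, -0.04, 0.0708]
tool_rot: [0.232, 3.127, -0.001]
ft_force: [0.5, -0.4, 0.3]
grip_width: 0.7
grip_force: 0.0
```

```bash
python3 -c "
from ik import *
p,T=gp(*HOL,0,np.radians(35))
print(p); show(p,T); up=T.apply([0,0,-.06]); print(tgt(p+up,T))"
```

```text
[ 0.46481879 -0.03740915  0.07043611]
8.37 [ 0.4778 -0.04    0.0708] [ 2.320e-01  3.127e+00 -1.000e-03] q [ 0.44  0.12 -0.43  2.03  0.06  1.    1.4 ] g 0.7 0.0 f [ 0.5 -0.4  0.3]
go [13.2  0.7  0.3] [ 4.00e-04  6.17e-01 -1.30e-03]
(array([-21.5,   0.7, -48.6]), array([ 4.00e-04,  6.17e-01, -1.30e-03]))
```

Request:
jog_arm:
  increments:
    - {"tx": 3,"ty": 0,"tz": -3,"wx": 0,"wy": 0.122,"wz": 0,"gripper": 0.85}
    - {"tx": 6,"ty": 0,"tz": -3,"wx": 0,"wy": 0.244,"wz": 0,"gripper": 0.85}
    - {"tx": 9,"ty": 0,"tz": -3,"wx": 0,"wy": 0.366,"wz": 0,"gripper": 0.85}
    - {"tx": 11,"ty": 0,"tz": -2,"wx": 0,"wy": 0.488,"wz": 0,"gripper": 0.85}
    - {"tx": 13,"ty": 0,"tz": -1,"wx": 0,"wy": 0.611,"wz": 0,"gripper": 0.85}

```text
time: 8.78
position: [0.4655, -0.0384, 0.0719]
tool_rot: [-0.188, -2.526, -0.059]
ft_force: [-0.5, -0.2, 0.4]
grip_width: 0.849
grip_force: 0.0
```

```bash
python3 -c "
from ik import *
p,T=gp(*HOL,0,np.radians(35))
print(p); show(p,T)"
```

```text
[ 0.46481879 -0.03740915  0.07043611]
8.78 [ 0.4655 -0.0384  0.0719] [-0.188 -2.526 -0.059] q [ 0.36  0.58 -0.39  1.57  0.1   1.63  1.35] g 0.849 0.0 f [-0.5 -0.2  0.4]
go [-0.2  0.9  1.6] [ 0.001   0.0016 -0.0016]
```

Close, with the grip a bit firmer.

Request:
jog_arm:
  increments:
    - {"tx": 0,"ty": 0,"tz": 1,"wx": 0,"wy": 0,"wz": 0,"gripper": 0.3}
    - {"tx": 0,"ty": 0,"tz": 1,"wx": 0,"wy": 0,"wz": 0,"gripper": 0.3}
    - {"tx": 0,"ty": 0,"tz": 1,"wx": 0,"wy": 0,"wz": 0,"gripper": 0.3}
    - {"tx": 0,"ty": 0,"tz": 1,"wx": 0,"wy": 0,"wz": 0,"gripper": 0.3}
    - {"tx": 0,"ty": 0,"tz": 1,"wx": 0,"wy": 0,"wz": 0,"gripper": 0.3}
  grip_force: 35

```text
time: 9.2
position: [0.4638, -0.0379, 0.0719]
tool_rot: [-0.187, -2.533, -0.057]
ft_force: [0.3, -0.0, 0.7]
grip_width: 0.552
grip_force: 0.0
```

Request:
jog_arm:
  increments:
    - {"tx": 0,"ty": 0,"tz": 0,"wx": 0,"wy": 0,"wz": 0,"gripper": 0.3}
    - {"tx": 0,"ty": 0,"tz": 0,"wx": 0,"wy": 0,"wz": 0,"gripper": 0.3}
    - {"tx": 0,"ty": 0,"tz": 0,"wx": 0,"wy": 0,"wz": 0,"gripper": 0.3}
    - {"tx": 0,"ty": 0,"tz": 0,"wx": 0,"wy": 0,"wz": 0,"gripper": 0.3}
    - {"tx": 0,"ty": 0,"tz": 0,"wx": 0,"wy": 0,"wz": 0,"gripper": 0.3}

```text
time: 9.62
position: [0.4638, -0.038, 0.0717]
tool_rot: [-0.187, -2.53, -0.058]
ft_force: [-0.1, -1.0, 7.9]
grip_width: 0.483
grip_force: 35.0
```

```bash
cat >> ik.py <<'E'
TH=np.radians(35)
E
python3 -c "
from ik import *
p,T=gp(*HOL,0,TH); show(p+[0,0,.16],T)
print(tgt(*gp(scanw(*LC)+[0,0,.03],LC[1],-np.pi/6,TH)),tgt(*gp(scanw(*LC),LC[1],-np.pi/6,TH)))"
```

```text
9.62 [ 0.4638 -0.038   0.0717] [-0.187 -2.53  -0.058] q [ 0.36  0.58 -0.39  1.58  0.1   1.62  1.36] g 0.483 35.0 f [-0.1 -1.   7.9]
go [  89.6    0.7 -131.1] [ 0.0005  0.0054 -0.0011]
(array([ 162.9, -227. , -126.3]), array([-0.1086, -0.5138,  0.3003])) (array([ 145.8, -227. , -101.6]), array([-0.1086, -0.5138,  0.3003]))
```

Request:
jog_arm:
  increments:
    - {"tx": 12,"ty": 0,"tz": -17,"wx": 0,"wy": 0,"wz": 0,"gripper": 0.3}
    - {"tx": 32,"ty": 0,"tz": -46,"wx": 0,"wy": 0,"wz": 0,"gripper": 0.3}
    - {"tx": 54,"ty": 0,"tz": -78,"wx": 0,"wy": 0,"wz": 0,"gripper": 0.3}
    - {"tx": 78,"ty": 0,"tz": -111,"wx": 0,"wy": 0,"wz": 0,"gripper": 0.3}
    - {"tx": 95,"ty": -30,"tz": -120,"wx": -0.02,"wy": -0.1,"wz": 0.06,"gripper": 0.3}

```text
time: 10.03
position: [0.4531, -0.0595, 0.2228]
tool_rot: [-0.265, -2.624, -0.06]
ft_force: [0.5, 0.2, -0.2]
grip_width: 0.478
grip_force: 35.0
```

```bash
python3 -c "
from ik import *
show(*gp(scanw(*LC),LC[1],-np.pi/6,TH))"
```

```text
10.03 [ 0.4531 -0.0595  0.2228] [-0.265 -2.624 -0.06 ] q [ 0.42  0.34 -0.4   1.54  0.05  1.79  1.38] g 0.478 35.0 f [ 0.5  0.2 -0.2]
go [  45.5 -206.8    8.9] [-0.0834 -0.4151  0.2526]
```

Request:
jog_arm:
  increments:
    - {"tx": 9,"ty": -36,"tz": -10,"wx": -0.017,"wy": -0.083,"wz": 0.05,"gripper": 0.3}
    - {"tx": 18,"ty": -75,"tz": -10,"wx": -0.033,"wy": -0.166,"wz": 0.1,"gripper": 0.3}
    - {"tx": 27,"ty": -115,"tz": -5,"wx": -0.05,"wy": -0.25,"wz": 0.15,"gripper": 0.3}
    - {"tx": 36,"ty": -155,"tz": 2,"wx": -0.067,"wy": -0.332,"wz": 0.2,"gripper": 0.3}
    - {"tx": 45,"ty": -195,"tz": 8,"wx": -0.083,"wy": -0.415,"wz": 0.253,"gripper": 0.3}

```text
time: 10.45
position: [0.3653, -0.2495, 0.2409]
tool_rot: [-0.723, -2.975, -0.014]
ft_force: [0.6, -1.2, -1.7]
grip_width: 0.482
grip_force: 35.0
```

```bash
python3 - <<'E'
from ik import *
show(*gp(scanw(*LC),LC[1],-np.pi/6,TH))
c=cam("wrist"); im=c["img"].copy()
L,y=LC
Rf=R.from_euler("z",y)*R.from_euler("y",-np.pi/6)
for u in proj(c,Rf.apply(np.array([[12,23,0],[12,-23,0],[-12,-23,0],[-12,23,0],[0,0,0]])/1000)+L): cv2.circle(im,tuple(np.round(u).astype(int)),2,(0,0,255),-1)
cv2.imwrite("pics/w3.png",im)
E
```

```text
10.45 [ 0.3653 -0.2495  0.2409] [-0.723 -2.975 -0.014] q [ 0.74 -0.06 -0.2   1.84  0.    1.44  1.63] g 0.482 35.0 f [ 0.6 -1.2 -1.7]
go [-5.3 -1.7  2.2] [-0.0088  0.0073 -0.0137]
```

View pics/w3.png

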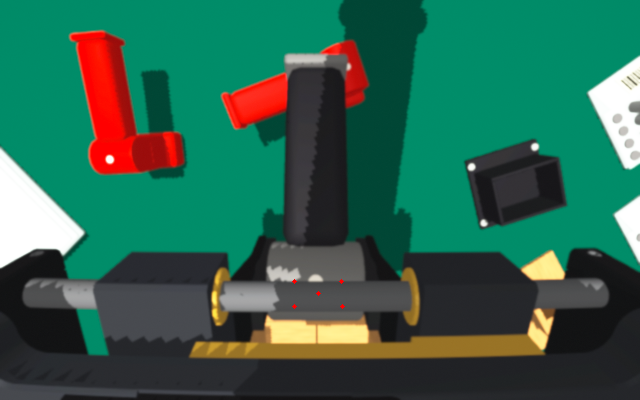

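The scanner is held straight with its handle up (320,150). The label is hidden behind the gripper, as expected. I'm trimming the pose and then holding still.

Request:
jog_arm:
  increments:
    - {"tx": -5,"ty": -2,"tz": 2,"wx": -0.009,"wy": 0.007,"wz": -0.014,"gripper": 0.3}
    - {"tx": -5,"ty": -2,"tz": 2,"wx": -0.009,"wy": 0.007,"wz": -0.014,"gripper": 0.3}
    - {"tx": -5,"ty": -2,"tz": 2,"wx": -0.009,"wy": 0.007,"wz": -0.014,"gripper": 0.3}
    - {"tx": -5,"ty": -2,"tz": 2,"wx": -0.009,"wy": 0.007,"wz": -0.014,"gripper": 0.3}
    - {"tx": -5,"ty": -2,"tz": 2,"wx": -0.009,"wy": 0.007,"wz": -0.014,"gripper": 0.3}

```text
time: 10.92
position: [0.3711, -0.2502, 0.2372]
tool_rot: [-0.691, -2.97, -0.035]
ft_force: [0.5, 0.5, -1.4]
grip_width: 0.485
grip_force: 35.0
```

```bash
python3 -c "
from ik import *
show(*gp(scanw(*LC),LC[1],-np.pi/6,TH))"
```

```text
10.92 [ 0.3711 -0.2502  0.2372] [-0.691 -2.97  -0.035] q [ 0.74 -0.03 -0.2   1.83 -0.    1.44  1.65] g 0.485 35.0 f [ 0.5  0.5 -1.4]
go [ 0.6 -3.8 -1. ] [ 0.0009 -0.0073  0.0066]
```

Request:
jog_arm:
  increments:
    - {"tx": 0,"ty": -3,"tz": -1,"wx": 0,"wy": -0.005,"wz": 0.005,"gripper": 0.3}
    - {"tx": 0,"ty": -3,"tz": -1,"wx": 0,"wy": -0.005,"wz": 0.005,"gripper": 0.3}
    - {"tx": 0,"ty": -3,"tz": -1,"wx": 0,"wy": -0.005,"wz": 0.005,"gripper": 0.3}
    - {"tx": 0,"ty": -3,"tz": -1,"wx": 0,"wy": -0.005,"wz": 0.005,"gripper": 0.3}
    - {"tx": 0,"ty": -3,"tz": -1,"wx": 0,"wy": -0.005,"wz": 0.005,"gripper": 0.3}

```text
time: 11.33
position: [0.3689, -0.2542, 0.2386]
tool_rot: [-0.704, -2.973, -0.032]
ft_force: [0.2, -0.3, -2.7]
grip_width: 0.474
grip_force: 35.0
```

Request:
jog_arm:
  increments:
    - {"tx": 0,"ty": 0,"tz": 0,"wx": 0,"wy": 0,"wz": 0,"gripper": 0.3}
    - {"tx": 0,"ty": 0,"tz": 0,"wx": 0,"wy": 0,"wz": 0,"gripper": 0.3}
    - {"tx": 0,"ty": 0,"tz": 0,"wx": 0,"wy": 0,"wz": 0,"gripper": 0.3}
    - {"tx": 0,"ty": 0,"tz": 0,"wx": 0,"wy": 0,"wz": 0,"gripper": 0.3}
    - {"tx": 0,"ty": 0,"tz": 0,"wx": 0,"wy": 0,"wz": 0,"gripper": 0.3}

```text
time: 11.75
position: [0.3688, -0.2544, 0.2386]
tool_rot: [-0.705, -2.973, -0.032]
ft_force: [-0.4, 0.1, -1.8]
grip_width: 0.481
grip_force: 35.0
```

Request:
jog_arm:
  increments:
    - {"tx": 0,"ty": 0,"tz": 0,"wx": 0,"wy": 0,"wz": 0,"gripper": 0.3}
    - {"tx": 0,"ty": 0,"tz": 0,"wx": 0,"wy": 0,"wz": 0,"gripper": 0.3}
    - {"tx": 0,"ty": 0,"tz": 0,"wx": 0,"wy": 0,"wz": 0,"gripper": 0.3}
    - {"tx": 0,"ty": 0,"tz": 0,"wx": 0,"wy": 0,"wz": 0,"gripper": 0.3}
    - {"tx": 0,"ty": 0,"tz": 0,"wx": 0,"wy": 0,"wz": 0,"gripper": 0.3}

```text
time: 12.17
position: [0.3689, -0.2544, 0.2386]
tool_rot: [-0.704, -2.973, -0.032]
ft_force: [0.1, -0.1, -1.5]
grip_width: 0.48
grip_force: 35.0
```

Request:
jog_arm:
  increments:
    - {"tx": 0,"ty": 0,"tz": 0,"wx": 0,"wy": 0,"wz": 0,"gripper": 0.3}
    - {"tx": 0,"ty": 0,"tz": 0,"wx": 0,"wy": 0,"wz": 0,"gripper": 0.3}
    - {"tx": 0,"ty": 0,"tz": 0,"wx": 0,"wy": 0,"wz": 0,"gripper": 0.3}
    - {"tx": 0,"ty": 0,"tz": 0,"wx": 0,"wy": 0,"wz": 0,"gripper": 0.3}
    - {"tx": 0,"ty": 0,"tz": 0,"wx": 0,"wy": 0,"wz": 0,"gripper": 0.3}

```text
time: 12.58
position: [0.3688, -0.2544, 0.2386]
tool_rot: [-0.704, -2.973, -0.032]
ft_force: [-0.7, -0.3, -1.9]
grip_width: 0.48
grip_force: 35.0
```

```bash
python3 -c "
from ik import *
show(*gp(scanw(*LC),LC[1],-np.pi/6,TH))
c=cam('top'); cv2.imwrite('pics/t2.png',cv2.resize(c['img'][140:300,160:500],None,fx=2.3,fy=2.3,interpolation=cv2.INTER_CUBIC))
for t in ('tray_medium','tray_low','tray_tall','pad'): print(t,[(np.round(d['bbox']).astype(int).tolist(),round(d['conf'],2)) for d in vision.spot_in('top',t)[:3]])
"
```

```text
12.58 [ 0.3688 -0.2544  0.2386] [-0.704 -2.973 -0.032] q [ 0.74 -0.04 -0.19  1.83 -0.    1.44  1.65] g 0.48 35.0 f [-0.7 -0.3 -1.9]
go [0.3 1.  0.3] [ 0.0009 -0.0012 -0.0019]
tray_medium [([238, 211, 278, 251], 0.55)]
tray_low [([173, 151, 212, 191], 0.77), ([246, 121, 347, 136], 0.42), ([160, 252, 183, 293], 0.39)]
tray_tall [([238, 207, 277, 255], 0.61)]
pad [([314, 145, 359, 189], 0.91)]
```

View pics/t2.png

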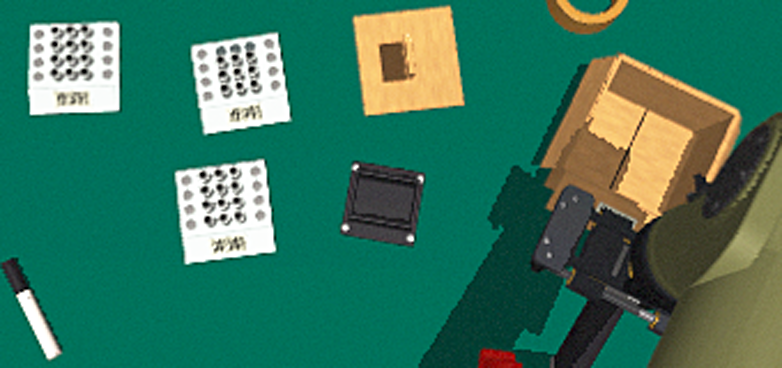

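The carton's label was held steadily for 1.25 s. Tray B (crop 75,68) has been knocked from its first place. Refit both trays.

```bash
cat >> h.py <<'E'
TR=np.array([[-72,-54,0],[-72,54,0],[40,54,0],[40,-54,0]])/1000
def tray(c,b):
    hsv=cv2.cvtColor(c["img"],cv2.COLOR_BGR2HSV); white=(hsv[...,1]<60)&(hsv[...,2]>150)
    o=np.zeros(white.shape,bool); l,t,r,bo=b; o[t:bo,l:r]=white[t:bo,l:r]
    q,A=quad(o); g=back(c,q,.003).mean(0); return fitquad(c,q,TR,[g[0]+.016,g[1],0,0],.003)
E
python3 - <<'E'
from ik import *
c=cam("top"); gray=cv2.cvtColor(c["img"],cv2.COLOR_BGR2GRAY)
A=tray(c,(228,200,288,262)); B=tray(c,(163,140,220,200)); print(A,B)
gx,gy=np.meshgrid([-27,-9,9,27],[-18,0,18]); 
for n,(q,_) in (("A",A),("B",B)):
    sc=[]
    for h in (.026,.035,.044):
        pts=np.c_[gx.ravel()/1e3,gy.ravel()/1e3,np.full(12,h)]
        best=min((np.mean(cv2.remap(gray,*[v.astype(np.float32).reshape(-1,1) for v in proj(c,place([q[0]+dx,q[1]+dy,0,q[2]],pts)).T],cv2.INTER_LINEAR)),round(dx,4),round(dy,4)) for dx in np.arange(-.008,.0081,.001) for dy in np.arange(-.008,.0081,.001))
        sc.append((h,)+best)
    print(n,sc)
show()
print(tgt([.46,-.06,.27],tool(0,TH-np.pi/6)))
E
```

```text
(array([0.4788, 0.1544, 0.1404]), np.float64(0.34)) (array([0.656 , 0.3478, 0.0433]), np.float64(0.75))
A [(0.026, np.float64(9.333333333333334), np.float64(0.001), np.float64(0.001)), (0.035, np.float64(8.25), np.float64(0.0), np.float64(0.0)), (0.044, np.float64(9.5), np.float64(-0.001), np.float64(-0.001))]
B [(0.026, np.float64(11.333333333333334), np.float64(-0.001), np.float64(-0.001)), (0.035, np.float64(11.75), np.float64(-0.004), np.float64(-0.004)), (0.044, np.float64(11.833333333333334), np.float64(-0.006), np.float64(-0.007))]
12.88 [ 0.3689 -0.2544  0.2386] [-0.704 -2.973 -0.032] q [ 0.74 -0.04 -0.19  1.83 -0.    1.44  1.65] g 0.479 35.0 f [-0.2  0.2 -1.1]
(array([  8.5, 214.6, -30.6]), array([ 0.0415, -0.001 , -0.4634]))
```

Parallax puts A's sleeve tops at 35 mm (medium) and B's at 26 mm (low). The order is A, then B, and I'm swinging over.

Request:
jog_arm:
  increments:
    - {"tx": 1,"ty": 37,"tz": -12,"wx": 0.008,"wy": 0,"wz": -0.08,"gripper": 0.3}
    - {"tx": 3,"ty": 77,"tz": -20,"wx": 0.016,"wy": 0,"wz": -0.17,"gripper": 0.3}
    - {"tx": 5,"ty": 117,"tz": -25,"wx": 0.024,"wy": 0,"wz": -0.26,"gripper": 0.3}
    - {"tx": 7,"ty": 157,"tz": -28,"wx": 0.032,"wy": 0,"wz": -0.36,"gripper": 0.3}
    - {"tx": 8,"ty": 197,"tz": -31,"wx": 0.04,"wy": 0,"wz": -0.463,"gripper": 0.3}

```text
time: 13.3
position: [0.4531, -0.0742, 0.271]
tool_rot: [0.006, -3.055, -0.001]
ft_force: [0.8, -1.3, -1.8]
grip_width: 0.481
grip_force: 35.0
```

```bash
python3 -c "
from ik import *
print(gp(scanw(*LA),LA[1],-np.pi/6,TH)[0]); show(*gp(scanw(*LA)+[.02,0,.05],LA[1],-np.pi/6,TH))"
```

```text
[0.33556744 0.13415696 0.13829662]
13.3 [ 0.4531 -0.0742  0.271 ] [ 6.000e-03 -3.055e+00 -1.000e-03] q [ 0.52 -0.02 -0.42  1.75 -0.    1.5   1.68] g 0.481 35.0 f [ 0.8 -1.3 -1.8]
go [ 89.2 208.7  91. ] [ 0.013   0.0006 -0.1359]
```

Request:
jog_arm:
  increments:
    - {"tx": 4,"ty": 38,"tz": 8,"wx": 0.002,"wy": 0,"wz": -0.025,"gripper": 0.3}
    - {"tx": 10,"ty": 78,"tz": 17,"wx": 0.004,"wy": 0,"wz": -0.05,"gripper": 0.3}
    - {"tx": 18,"ty": 116,"tz": 27,"wx": 0.006,"wy": 0,"wz": -0.075,"gripper": 0.3}
    - {"tx": 30,"ty": 152,"tz": 37,"wx": 0.008,"wy": 0,"wz": -0.1,"gripper": 0.3}
    - {"tx": 45,"ty": 186,"tz": 47,"wx": 0.01,"wy": 0,"wz": -0.13,"gripper": 0.3}

```text
time: 13.72
position: [0.4032, 0.1124, 0.2274]
tool_rot: [0.202, -3.048, 0.003]
ft_force: [0.7, 0.9, -1.8]
grip_width: 0.477
grip_force: 35.0
```

```bash
python3 - <<'E'
from ik import *
show(*gp(scanw(*LA)+[0,0,.04],LA[1],-np.pi/6,TH))
c=cam("wrist"); im=c["img"].copy()
Rf=R.from_euler("z",LA[1])*R.from_euler("y",-np.pi/6)
for u in proj(c,Rf.apply(np.array([[12,23,0],[12,-23,0],[-12,-23,0],[-12,23,0],[0,0,0]])/1000)+LA[0]): cv2.circle(im,tuple(np.round(u).astype(int)),2,(0,0,255),-1)
for u in proj(c,place([.4788,.1544,.003,.1404],TR)): cv2.circle(im,tuple(np.round(u).astype(int)),2,(255,255,0),-1)
cv2.imwrite("pics/w4.png",im)
E
```

```text
13.72 [0.4032 0.1124 0.2274] [ 2.020e-01 -3.048e+00  3.000e-03] q [ 0.35 -0.1  -0.62  1.89 -0.08  1.42  1.45] g 0.477 35.0 f [ 0.7  0.9 -1.8]
go [59.6 30.3 54.6] [ 0.0042  0.0003 -0.0081]
```

View pics/w4.png

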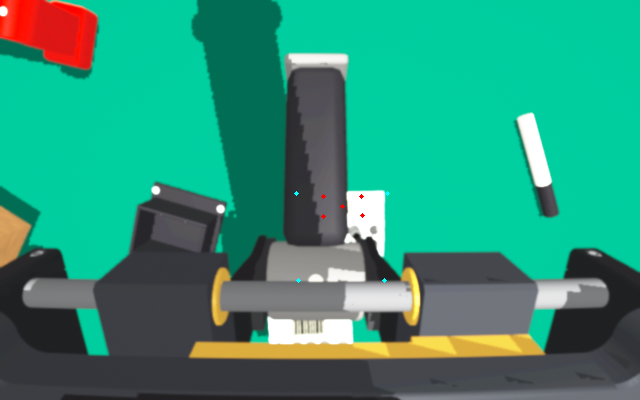

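```bash
python3 - <<'E'
from ik import *
c=cam("wrist"); print(c["K"][:,2])
c["E"]=np.array([[0.1604,0.987,0.0004,-0.0316],[0.9447,-0.1537,0.2898,-0.4745],[0.2861,-0.0461,-0.9571,0.2659],[0,0,0,1]])
im=cv2.imread("pics/w1.png")[85:140,410:540]
def loc(u,z,p=(.4788,.1544,.1404)): w=back(c,u,z)-[p[0],p[1],0]; return R.from_euler("z",-p[2]).apply(w).round(4)
print("near corners",loc([[421,116],[516,88]],.003))
# bars: dark pixels in label area
g=cv2.cvtColor(im,cv2.COLOR_BGR2GRAY); ys,xs=np.nonzero(g<150); m=(xs>40)&(xs<88)&(ys<42); u=np.c_[xs[m]+410,ys[m]+85]; print(u.min(0),u.max(0),u.mean(0))
r=cv2.minAreaRect(u.astype(np.float32)); print(r)
for z in (.005,.01,.015,.02): print(z,loc([r[0]],z))
show()
ct=cam("top"); g=cv2.cvtColor(ct["img"],cv2.COLOR_BGR2GRAY)
E
```

```text
[315.2666465  198.91094481   1.        ]
near corners [[-0.0721 -0.0587  0.003 ]
 [-0.0713  0.0522  0.003 ]]
[451  85] [497 121] [469.93374422  92.74730354]
((474.0, 103.0), (36.0, 46.0), 90.0)
0.005 [[-0.069   0.0017  0.005 ]]
0.01 [[-0.0697 -0.0005  0.01  ]]
0.015 [[-0.0705 -0.0027  0.015 ]]
0.02 [[-0.0712 -0.0049  0.02  ]]
13.82 [0.4003 0.1164 0.2269] [ 2.160e-01 -3.044e+00  3.000e-03] q [ 0.35 -0.11 -0.62  1.9  -0.08  1.42  1.46] g 0.486 35.0 f [-0.6 -0.8 -2.4]
```

```bash
python3 - <<'E'
from ik import *
def loc(c,u,z,p=(.4788,.1544,.1404)): w=back(c,u,z)-[p[0],p[1],0]; return R.from_euler("z",-p[2]).apply(w).round(4)[0]
c=cam("wrist"); c["E"]=np.array([[0.1604,0.987,0.0004,-0.0316],[0.9447,-0.1537,0.2898,-0.4745],[0.2861,-0.0461,-0.9571,0.2659],[0,0,0,1]])
t=cam("top")
def bars(f,box,white=150):
    im=cv2.imread(f); l,tp,r,b=box; g=cv2.cvtColor(im,cv2.COLOR_BGR2GRAY)[tp:b,l:r]; 
    bh=cv2.morphologyEx(g,cv2.MORPH_BLACKHAT,np.ones((5,5))) .astype(float); bh[bh<25]=0
    ys,xs=np.mgrid[tp:b,l:r]; return [(xs*bh).sum()/bh.sum(),(ys*bh).sum()/bh.sum()]
u=bars("pics/w1.png",(447,98,500,130)); v=bars("pics/top0.png",(246,238,272,252)); print(u,v)
for z in (.002,.006,.01,.014,.018): print(z,loc(c,[u],z),loc(t,[v],z))
E
```

```text
[np.float64(472.996975088968), np.float64(112.05133451957295)] [np.float64(260.2409030863456), np.float64(246.4370121292182)]
0.002 [-0.059   0.0001  0.002 ] [-0.0588 -0.0031  0.002 ]
0.006 [-0.0597 -0.0016  0.006 ] [-0.0592 -0.0036  0.006 ]
0.01 [-0.0603 -0.0033  0.01  ] [-0.0596 -0.004   0.01  ]
0.014 [-0.061 -0.005  0.014] [-0.0599 -0.0045  0.014 ]
0.018 [-0.0617 -0.0068  0.018 ] [-0.0603 -0.005   0.018 ]
```

```bash
cat >> ik.py <<'E'
LA=(lab((.4788,.1544,.1404),-.059,.009)+[0,-.001,0],.1404); LB=(lab((.656,.3478,.0433),-.059,.009),.0433)
E
python3 -c "
from ik import *
print(gp(scanw(*LA),LA[1],-np.pi/6,TH)[0],ik(G,S,*gp(scanw(*LA),LA[1],-np.pi/6,TH),n=4)); show(*gp(scanw(*LA),LA[1],-np.pi/6,TH))"
```

```text
[0.33457728 0.13301702 0.13729662] (array([ 0.31, -0.16, -0.67,  2.11, -0.12,  1.24,  1.41]), array([ 0., -0.,  0.]), array([ 0.,  0., -0.]))
13.97 [0.404  0.1096 0.228 ] [ 0.198 -3.048  0.005] q [ 0.35 -0.1  -0.61  1.89 -0.07  1.42  1.46] g 0.479 35.0 f [ 0.2 -0.6 -1.7]
go [57.6 32.1 96.1] [ 0.003   0.0002 -0.0104]
```

Request:
jog_arm:
  increments:
    - {"tx": 20,"ty": 11,"tz": 20,"wx": 0.001,"wy": 0,"wz": -0.005,"gripper": 0.3}
    - {"tx": 40,"ty": 22,"tz": 45,"wx": 0.003,"wy": 0,"wz": -0.01,"gripper": 0.3}
    - {"tx": 57,"ty": 32,"tz": 72,"wx": 0.003,"wy": 0,"wz": -0.01,"gripper": 0.3}
    - {"tx": 57,"ty": 32,"tz": 90,"wx": 0.003,"wy": 0,"wz": -0.01,"gripper": 0.3}
    - {"tx": 57,"ty": 32,"tz": 96,"wx": 0.003,"wy": 0,"wz": -0.01,"gripper": 0.3}

```text
time: 14.38
position: [0.3333, 0.132, 0.1352]
tool_rot: [0.211, -3.044, 0.01]
ft_force: [-0.5, -0.7, -1.4]
grip_width: 0.479
grip_force: 35.0
```

Request:
jog_arm:
  increments:
    - {"tx": 0,"ty": 0,"tz": 0,"wx": 0,"wy": 0,"wz": 0,"gripper": 0.3}
    - {"tx": 0,"ty": 0,"tz": 0,"wx": 0,"wy": 0,"wz": 0,"gripper": 0.3}
    - {"tx": 0,"ty": 0,"tz": 0,"wx": 0,"wy": 0,"wz": 0,"gripper": 0.3}
    - {"tx": 0,"ty": 0,"tz": 0,"wx": 0,"wy": 0,"wz": 0,"gripper": 0.3}
    - {"tx": 0,"ty": 0,"tz": 0,"wx": 0,"wy": 0,"wz": 0,"gripper": 0.3}

```text
time: 14.8
position: [0.3359, 0.1338, 0.1381]
tool_rot: [0.213, -3.048, 0.007]
ft_force: [0.2, 0.4, -1.9]
grip_width: 0.483
grip_force: 35.0
```

```bash
python3 -c "
from ik import *
show(*gp(scanw(*LA),LA[1],-np.pi/6,TH))
c=cam('top'); print(tray(c,(163,140,220,200)),[(np.round(d['bbox']).astype(int).tolist(),round(d['conf'],2)) for t in ('tray_medium','tray_low') for d in vision.spot_in('top',t)[:2]])"
```

```text
14.8 [0.3359 0.1338 0.1381] [ 0.213 -3.048  0.007] q [ 0.31 -0.18 -0.66  2.13 -0.14  1.24  1.42] g 0.483 35.0 f [ 0.2  0.4 -1.9]
go [ 1.4 -0.6  0.9] [ 0.0015  0.0012 -0.0009]
(array([0.656 , 0.3478, 0.0433]), np.float64(0.75)) [([236, 207, 283, 250], 0.69), ([245, 157, 286, 198], 0.47), ([174, 148, 214, 191], 0.63)]
```

Position is within 2 mm, so I'm holding.

Request:
jog_arm:
  increments:
    - {"tx": 1,"ty": 0,"tz": 1,"wx": 0,"wy": 0,"wz": 0,"gripper": 0.3}
    - {"tx": 1,"ty": 0,"tz": 1,"wx": 0,"wy": 0,"wz": 0,"gripper": 0.3}
    - {"tx": 1,"ty": 0,"tz": 1,"wx": 0,"wy": 0,"wz": 0,"gripper": 0.3}
    - {"tx": 1,"ty": 0,"tz": 1,"wx": 0,"wy": 0,"wz": 0,"gripper": 0.3}
    - {"tx": 1,"ty": 0,"tz": 1,"wx": 0,"wy": 0,"wz": 0,"gripper": 0.3}

```text
time: 15.37
position: [0.3338, 0.1336, 0.1363]
tool_rot: [0.214, -3.047, 0.008]
ft_force: [-0.5, 0.6, -1.5]
grip_width: 0.483
grip_force: 35.0
```

Request:
jog_arm:
  increments:
    - {"tx": 0,"ty": 0,"tz": 0,"wx": 0,"wy": 0,"wz": 0,"gripper": 0.3}
    - {"tx": 0,"ty": 0,"tz": 0,"wx": 0,"wy": 0,"wz": 0,"gripper": 0.3}
    - {"tx": 0,"ty": 0,"tz": 0,"wx": 0,"wy": 0,"wz": 0,"gripper": 0.3}
    - {"tx": 0,"ty": 0,"tz": 0,"wx": 0,"wy": 0,"wz": 0,"gripper": 0.3}
    - {"tx": 0,"ty": 0,"tz": 0,"wx": 0,"wy": 0,"wz": 0,"gripper": 0.3}

```text
time: 15.78
position: [0.3338, 0.1336, 0.1363]
tool_rot: [0.214, -3.047, 0.008]
ft_force: [-0.0, -0.4, -2.4]
grip_width: 0.485
grip_force: 35.0
```

Request:
jog_arm:
  increments:
    - {"tx": 0,"ty": 0,"tz": 0,"wx": 0,"wy": 0,"wz": 0,"gripper": 0.3}
    - {"tx": 0,"ty": 0,"tz": 0,"wx": 0,"wy": 0,"wz": 0,"gripper": 0.3}
    - {"tx": 0,"ty": 0,"tz": 0,"wx": 0,"wy": 0,"wz": 0,"gripper": 0.3}
    - {"tx": 0,"ty": 0,"tz": 0,"wx": 0,"wy": 0,"wz": 0,"gripper": 0.3}
    - {"tx": 0,"ty": 0,"tz": 0,"wx": 0,"wy": 0,"wz": 0,"gripper": 0.3}

```text
time: 16.2
position: [0.3338, 0.1335, 0.1363]
tool_rot: [0.214, -3.047, 0.008]
ft_force: [-0.4, 0.1, -2.3]
grip_width: 0.479
grip_force: 35.0
```

Request:
jog_arm:
  increments:
    - {"tx": 0,"ty": 0,"tz": 0,"wx": 0,"wy": 0,"wz": 0,"gripper": 0.3}
    - {"tx": 0,"ty": 0,"tz": 0,"wx": 0,"wy": 0,"wz": 0,"gripper": 0.3}
    - {"tx": 0,"ty": 0,"tz": 0,"wx": 0,"wy": 0,"wz": 0,"gripper": 0.3}
    - {"tx": 0,"ty": 0,"tz": 0,"wx": 0,"wy": 0,"wz": 0,"gripper": 0.3}
    - {"tx": 0,"ty": 0,"tz": 0,"wx": 0,"wy": 0,"wz": 0,"gripper": 0.3}

```text
time: 16.62
position: [0.3338, 0.1335, 0.1363]
tool_rot: [0.214, -3.047, 0.008]
ft_force: [-0.2, 0.4, -1.9]
grip_width: 0.479
grip_force: 35.0
```

```bash
python3 -c "
from ik import *
show(*gp(scanw(*LA),LA[1],-np.pi/6,TH))
print(gp(scanw(*LB),LB[1],-np.pi/6,TH)[0],tgt(*gp(scanw(*LB)+[0,0,.05],LB[1],-np.pi/6,TH)))"
```

```text
16.62 [0.3338 0.1335 0.1363] [ 0.214 -3.047  0.008] q [ 0.31 -0.19 -0.66  2.14 -0.14  1.24  1.42] g 0.479 35.0 f [-0.2  0.4 -1.9]
go [-0.6 -0.6 -1. ] [ 0.001  -0.0003 -0.0003]
[0.51048056 0.34149507 0.13729662] (array([-198.7,  181.3,  -68.4]), array([-0.0075, -0.0003,  0.0964]))
```

Request:
jog_arm:
  increments:
    - {"tx": -10,"ty": 10,"tz": -30,"wx": 0,"wy": 0,"wz": 0.01,"gripper": 0.3}
    - {"tx": -36,"ty": 34,"tz": -45,"wx": -0.002,"wy": 0,"wz": 0.03,"gripper": 0.3}
    - {"tx": -65,"ty": 60,"tz": -55,"wx": -0.004,"wy": 0,"wz": 0.045,"gripper": 0.3}
    - {"tx": -95,"ty": 87,"tz": -62,"wx": -0.006,"wy": 0,"wz": 0.06,"gripper": 0.3}
    - {"tx": -124,"ty": 114,"tz": -68,"wx": -0.007,"wy": 0,"wz": 0.096,"gripper": 0.3}

```text
time: 17.03
position: [0.4483, 0.2654, 0.1942]
tool_rot: [0.062, -3.055, 0.003]
ft_force: [0.1, -0.2, -0.5]
grip_width: 0.481
grip_force: 35.0
```

```bash
python3 -c "
from ik import *
show(*gp(scanw(*LB),LB[1],-np.pi/6,TH))"
```

```text
17.03 [0.4483 0.2654 0.1942] [ 6.200e-02 -3.055e+00  3.000e-03] q [ 0.18  0.2  -0.82  1.72  0.1   1.35  0.95] g 0.481 35.0 f [ 0.1 -0.2 -0.5]
go [-69.9  73.6  51.1] [ 0.0001  0.0017 -0.0029]
```

Request:
jog_arm:
  increments:
    - {"tx": -25,"ty": 26,"tz": 6,"wx": 0,"wy": 0,"wz": 0,"gripper": 0.3}
    - {"tx": -50,"ty": 52,"tz": 18,"wx": 0,"wy": 0,"wz": 0,"gripper": 0.3}
    - {"tx": -68,"ty": 71,"tz": 36,"wx": 0,"wy": 0,"wz": -0.003,"gripper": 0.3}
    - {"tx": -68,"ty": 71,"tz": 50,"wx": 0,"wy": 0,"wz": -0.003,"gripper": 0.3}
    - {"tx": -68,"ty": 71,"tz": 50,"wx": 0,"wy": 0,"wz": -0.003,"gripper": 0.3}

```text
time: 17.45
position: [0.5042, 0.3376, 0.133]
tool_rot: [0.073, -3.045, 0.007]
ft_force: [-0.2, -1.1, -1.6]
grip_width: 0.478
grip_force: 35.0
```

Request:
jog_arm:
  increments:
    - {"tx": 0,"ty": 0,"tz": 0,"wx": 0,"wy": 0,"wz": 0,"gripper": 0.3}
    - {"tx": 0,"ty": 0,"tz": 0,"wx": 0,"wy": 0,"wz": 0,"gripper": 0.3}
    - {"tx": 0,"ty": 0,"tz": 0,"wx": 0,"wy": 0,"wz": 0,"gripper": 0.3}
    - {"tx": 0,"ty": 0,"tz": 0,"wx": 0,"wy": 0,"wz": 0,"gripper": 0.3}
    - {"tx": 0,"ty": 0,"tz": 0,"wx": 0,"wy": 0,"wz": 0,"gripper": 0.3}

```text
time: 17.87
position: [0.5068, 0.3377, 0.1389]
tool_rot: [0.07, -3.055, 0.003]
ft_force: [-0.1, 0.6, -3.0]
grip_width: 0.481
grip_force: 35.0
```

```bash
python3 -c "
from ik import *
show(*gp(scanw(*LB),LB[1],-np.pi/6,TH))"
```

```text
17.87 [0.5068 0.3377 0.1389] [ 7.000e-02 -3.055e+00  3.000e-03] q [ 0.    0.46 -0.79  1.57  0.27  1.31  0.79] g 0.481 35.0 f [-0.1  0.6 -3. ]
go [-3.9  3.6  1.2] [-0.0005  0.002   0.0026]
```

Request:
jog_arm:
  increments:
    - {"tx": -3,"ty": 3,"tz": 1,"wx": 0,"wy": 0,"wz": 0.002,"gripper": 0.3}
    - {"tx": -3,"ty": 3,"tz": 1,"wx": 0,"wy": 0,"wz": 0.002,"gripper": 0.3}
    - {"tx": -3,"ty": 3,"tz": 1,"wx": 0,"wy": 0,"wz": 0.002,"gripper": 0.3}
    - {"tx": -3,"ty": 3,"tz": 1,"wx": 0,"wy": 0,"wz": 0.002,"gripper": 0.3}
    - {"tx": -3,"ty": 3,"tz": 1,"wx": 0,"wy": 0,"wz": 0.002,"gripper": 0.3}

```text
time: 18.28
position: [0.509, 0.3413, 0.1362]
tool_rot: [0.068, -3.053, 0.004]
ft_force: [-0.1, 0.5, -0.8]
grip_width: 0.482
grip_force: 35.0
```

Request:
jog_arm:
  increments:
    - {"tx": 0,"ty": 0,"tz": 0,"wx": 0,"wy": 0,"wz": 0,"gripper": 0.3}
    - {"tx": 0,"ty": 0,"tz": 0,"wx": 0,"wy": 0,"wz": 0,"gripper": 0.3}
    - {"tx": 0,"ty": 0,"tz": 0,"wx": 0,"wy": 0,"wz": 0,"gripper": 0.3}
    - {"tx": 0,"ty": 0,"tz": 0,"wx": 0,"wy": 0,"wz": 0,"gripper": 0.3}
    - {"tx": 0,"ty": 0,"tz": 0,"wx": 0,"wy": 0,"wz": 0,"gripper": 0.3}

```text
time: 18.7
position: [0.5091, 0.3413, 0.1363]
tool_rot: [0.068, -3.053, 0.004]
ft_force: [0.4, -0.7, -0.8]
grip_width: 0.477
grip_force: 35.0
```

Request:
jog_arm:
  increments:
    - {"tx": 0,"ty": 0,"tz": 0,"wx": 0,"wy": 0,"wz": 0,"gripper": 0.3}
    - {"tx": 0,"ty": 0,"tz": 0,"wx": 0,"wy": 0,"wz": 0,"gripper": 0.3}
    - {"tx": 0,"ty": 0,"tz": 0,"wx": 0,"wy": 0,"wz": 0,"gripper": 0.3}
    - {"tx": 0,"ty": 0,"tz": 0,"wx": 0,"wy": 0,"wz": 0,"gripper": 0.3}
    - {"tx": 0,"ty": 0,"tz": 0,"wx": 0,"wy": 0,"wz": 0,"gripper": 0.3}

```text
time: 19.12
position: [0.5091, 0.3412, 0.1363]
tool_rot: [0.068, -3.053, 0.004]
ft_force: [-0.2, 0.4, -2.0]
grip_width: 0.479
grip_force: 35.0
```

Request:
jog_arm:
  increments:
    - {"tx": 0,"ty": 0,"tz": 0,"wx": 0,"wy": 0,"wz": 0,"gripper": 0.3}
    - {"tx": 0,"ty": 0,"tz": 0,"wx": 0,"wy": 0,"wz": 0,"gripper": 0.3}
    - {"tx": 0,"ty": 0,"tz": 0,"wx": 0,"wy": 0,"wz": 0,"gripper": 0.3}
    - {"tx": 0,"ty": 0,"tz": 0,"wx": 0,"wy": 0,"wz": 0,"gripper": 0.3}
    - {"tx": 0,"ty": 0,"tz": 0,"wx": 0,"wy": 0,"wz": 0,"gripper": 0.3}

```text
time: 19.53
position: [0.5091, 0.3413, 0.1362]
tool_rot: [0.068, -3.053, 0.004]
ft_force: [-0.1, -0.6, -2.1]
grip_width: 0.478
grip_force: 35.0
```

```bash
python3 -c "
from ik import *
show(*gp(scanw(*LB),LB[1],-np.pi/6,TH))
p,T=gp(*HOL,0,TH); print(p,tgt(p+[-.01,0,.17],T))
c=cam('top'); print([(t,np.round(d['bbox']).astype(int).tolist(),round(d['conf'],2)) for t in ('tray_medium','pad') for d in vision.spot_in('top',t)[:2]])"
```

```text
19.53 [0.5091 0.3413 0.1362] [ 0.068 -3.053  0.004] q [-0.01  0.47 -0.78  1.56  0.28  1.32  0.79] g 0.478 35.0 f [-0.1 -0.6 -2.1]
go [-1.3  0.2 -1.2] [-0.0005 -0.0004  0.0015]
[ 0.46481879 -0.03740915  0.07043611] (array([  80. , -375.9,  -97.4]), array([-0.0666,  0.5216,  0.1817]))
[('tray_medium', [236, 209, 281, 250], 0.8), ('pad', [313, 144, 360, 189], 0.58)]
```

Request:
jog_arm:
  increments:
    - {"tx": 5,"ty": -20,"tz": -32,"wx": 0,"wy": 0,"wz": 0,"gripper": 0.3}
    - {"tx": 10,"ty": -48,"tz": -60,"wx": -0.007,"wy": 0.05,"wz": 0.02,"gripper": 0.3}
    - {"tx": 20,"ty": -82,"tz": -80,"wx": -0.014,"wy": 0.1,"wz": 0.04,"gripper": 0.3}
    - {"tx": 30,"ty": -120,"tz": -92,"wx": -0.025,"wy": 0.2,"wz": 0.07,"gripper": 0.3}
    - {"tx": 38,"ty": -160,"tz": -97,"wx": -0.035,"wy": 0.28,"wz": 0.1,"gripper": 0.3}

```text
time: 20.1
position: [0.4872, 0.1805, 0.2397]
tool_rot: [-0.078, -2.774, -0.034]
ft_force: [0.5, -0.3, -2.8]
grip_width: 0.481
grip_force: 35.0
```

```bash
python3 -c "
from ik import *
p,T=gp(*HOL,0,TH); show(p+[0,0,.14],T)"
```

```text
20.1 [0.4872 0.1805 0.2397] [-0.078 -2.774 -0.034] q [ 0.27  0.4  -0.76  1.46  0.07  1.69  1.02] g 0.481 35.0 f [ 0.5 -0.3 -2.8]
go [  -0.5 -219.2   27.9] [-0.029   0.2432  0.0839]
```

Request:
jog_arm:
  increments:
    - {"tx": 0,"ty": -38,"tz": 0,"wx": -0.006,"wy": 0.05,"wz": 0.017,"gripper": 0.3}
    - {"tx": 0,"ty": -78,"tz": 5,"wx": -0.012,"wy": 0.1,"wz": 0.034,"gripper": 0.3}
    - {"tx": 0,"ty": -118,"tz": 10,"wx": -0.018,"wy": 0.15,"wz": 0.05,"gripper": 0.3}
    - {"tx": 0,"ty": -158,"tz": 15,"wx": -0.024,"wy": 0.2,"wz": 0.068,"gripper": 0.3}
    - {"tx": 0,"ty": -198,"tz": 20,"wx": -0.029,"wy": 0.243,"wz": 0.084,"gripper": 0.3}

```text
time: 20.52
position: [0.4679, -0.0189, 0.2152]
tool_rot: [-0.19, -2.523, -0.056]
ft_force: [1.5, 0.5, -2.2]
grip_width: 0.481
grip_force: 35.0
```

```bash
python3 -c "
from ik import *
p,T=gp(*HOL,0,TH); show(p+[0,0,.11],T)"
```

```text
20.52 [ 0.4679 -0.0189  0.2152] [-0.19  -2.523 -0.056] q [ 0.49  0.5  -0.63  1.45  0.11  1.88  1.25] g 0.481 35.0 f [ 1.5  0.5 -2.2]
go [-19.8 -18.7  28.7] [-0.0008 -0.0018 -0.0038]
```

Request:
jog_arm:
  increments:
    - {"tx": -10,"ty": -10,"tz": 14,"wx": 0,"wy": 0,"wz": 0,"gripper": 0.3}
    - {"tx": -20,"ty": -19,"tz": 28,"wx": 0,"wy": 0,"wz": -0.003,"gripper": 0.3}
    - {"tx": -20,"ty": -19,"tz": 28,"wx": 0,"wy": 0,"wz": -0.003,"gripper": 0.3}
    - {"tx": -20,"ty": -19,"tz": 28,"wx": 0,"wy": 0,"wz": -0.003,"gripper": 0.3}
    - {"tx": -20,"ty": -19,"tz": 28,"wx": 0,"wy": 0,"wz": -0.003,"gripper": 0.3}

```text
time: 20.93
position: [0.4658, -0.0344, 0.1821]
tool_rot: [-0.182, -2.525, -0.057]
ft_force: [0.9, 0.1, -1.9]
grip_width: 0.481
grip_force: 35.0
```

```bash
python3 -c "
from ik import *
show([.4645,-.038,.0725],R.from_rotvec([-.187,-2.53,-.058]))"
```

```text
20.93 [ 0.4658 -0.0344  0.1821] [-0.182 -2.525 -0.057] q [ 0.51  0.52 -0.62  1.48  0.14  1.82  1.28] g 0.481 35.0 f [ 0.9  0.1 -1.9]
go [-62.2  -3.7  90.2] [-0.0018 -0.005   0.0032]
```

Request:
jog_arm:
  increments:
    - {"tx": -14,"ty": -4,"tz": 20,"wx": 0,"wy": -0.004,"wz": 0.003,"gripper": 0.3}
    - {"tx": -30,"ty": -4,"tz": 43,"wx": 0,"wy": -0.004,"wz": 0.003,"gripper": 0.3}
    - {"tx": -44,"ty": -4,"tz": 64,"wx": 0,"wy": -0.004,"wz": 0.003,"gripper": 0.3}
    - {"tx": -55,"ty": -4,"tz": 80,"wx": 0,"wy": -0.004,"wz": 0.003,"gripper": 0.3}
    - {"tx": -61,"ty": -4,"tz": 89,"wx": 0,"wy": -0.004,"wz": 0.003,"gripper": 0.3}

```text
time: 21.35
position: [0.4634, -0.0383, 0.0724]
tool_rot: [-0.185, -2.527, -0.055]
ft_force: [-0.8, -0.0, -1.8]
grip_width: 0.48
grip_force: 35.0
```

Request:
jog_arm:
  increments:
    - {"tx": 0,"ty": 0,"tz": 0,"wx": 0,"wy": 0,"wz": 0,"gripper": 0.3}
    - {"tx": 0,"ty": 0,"tz": 0,"wx": 0,"wy": 0,"wz": 0,"gripper": 0.3}
    - {"tx": 0,"ty": 0,"tz": 0,"wx": 0,"wy": 0,"wz": 0,"gripper": 0.3}
    - {"tx": 0,"ty": 0,"tz": 0,"wx": 0,"wy": 0,"wz": 0,"gripper": 0.3}
    - {"tx": 0,"ty": 0,"tz": 0,"wx": 0,"wy": 0,"wz": 0,"gripper": 0.3}

```text
time: 21.77
position: [0.4642, -0.0396, 0.0741]
tool_rot: [-0.188, -2.53, -0.055]
ft_force: [-0.0, 0.0, -2.2]
grip_width: 0.482
grip_force: 35.0
```

```bash
python3 -c "
from ik import *
show([.4638,-.038,.0717],R.from_rotvec([-.187,-2.53,-.058]))"
```

```text
21.77 [ 0.4642 -0.0396  0.0741] [-0.188 -2.53  -0.055] q [ 0.5   0.62 -0.6   1.57  0.19  1.64  1.27] g 0.482 35.0 f [-0.   0.  -2.2]
go [-0.9  1.5  2.4] [-0.002  -0.0002 -0.0016]
```

Lower the last 2.5 mm, release, then withdraw straight up.

Request:
jog_arm:
  increments:
    - {"tx": -1,"ty": 1,"tz": 2.5,"wx": 0,"wy": 0,"wz": 0,"gripper": 0.3}
    - {"tx": -1,"ty": 1,"tz": 2.5,"wx": 0,"wy": 0,"wz": 0,"gripper": 0.3}
    - {"tx": -1,"ty": 1,"tz": 2.5,"wx": 0,"wy": 0,"wz": 0,"gripper": 0.6}
    - {"tx": -1,"ty": 1,"tz": 2.5,"wx": 0,"wy": 0,"wz": 0,"gripper": 1}
    - {"tx": -1,"ty": 1,"tz": 2.5,"wx": 0,"wy": 0,"wz": 0,"gripper": 1}

```text
time: 22.18
position: [0.4628, -0.0384, 0.0705]
tool_rot: [-0.188, -2.527, -0.055]
ft_force: [1.1, 1.0, 0.6]
grip_width: 0.625
grip_force: 0.0
```

Request:
jog_arm:
  increments:
    - {"tx": 0,"ty": 0,"tz": 0,"wx": 0,"wy": 0,"wz": 0,"gripper": 1}
    - {"tx": 0,"ty": 0,"tz": 0,"wx": 0,"wy": 0,"wz": 0,"gripper": 1}
    - {"tx": 10,"ty": 0,"tz": -14,"wx": 0,"wy": 0,"wz": 0,"gripper": 1}
    - {"tx": 30,"ty": 0,"tz": -43,"wx": 0,"wy": 0,"wz": 0,"gripper": 1}
    - {"tx": 53,"ty": 0,"tz": -75,"wx": 0,"wy": 0,"wz": 0,"gripper": 1}

```text
time: 22.6
position: [0.461, -0.0383, 0.1619]
tool_rot: [-0.188, -2.523, -0.056]
ft_force: [0.4, 0.1, 0.2]
grip_width: 0.965
grip_force: 0.0
```

```bash
python3 -c "
from ik import *
show([.47,.14,.2],tool(.14))
c=cam('top'); print(tray(c,(228,200,288,262)))
for ps in ([.4788,.1544,.022,.1404],):
    print(ik(G,S,ps[:3],tool(ps[3]),n=4))
for z in (.22,.051): print(ik(G,S,[.5359,-.337,z],tool(-.4634),n=4))"
```

```text
22.6 [ 0.461  -0.0383  0.1619] [-0.188 -2.523 -0.056] q [ 0.52  0.53 -0.62  1.51  0.15  1.79  1.28] g 0.965 0.0 f [0.4 0.1 0.2]
go [ 36.3 177.6 -21.6] [ 0.0857 -0.6089 -0.2794]
(array([0.4788, 0.1544, 0.1404]), np.float64(0.34))
(array([ 0.34,  0.32, -0.8 ,  1.99,  0.29,  0.94,  1.11]), array([ 0., -0.,  0.]), array([-0.,  0., -0.]))
(array([ 0.88,  0.32, -0.46,  1.48,  0.14,  1.37,  1.52]), array([0., 0., 0.]), array([0., 0., 0.]))
(array([ 0.88,  0.46, -0.46,  1.66,  0.23,  1.07,  1.46]), array([0., 0., 0.]), array([0., 0., 0.]))
```

Request:
jog_arm:
  increments:
    - {"tx": 8,"ty": 30,"tz": -12,"wx": 0.016,"wy": -0.11,"wz": -0.05,"gripper": 1}
    - {"tx": 15,"ty": 65,"tz": -20,"wx": 0.032,"wy": -0.22,"wz": -0.1,"gripper": 1}
    - {"tx": 22,"ty": 102,"tz": -22,"wx": 0.048,"wy": -0.335,"wz": -0.15,"gripper": 1}
    - {"tx": 29,"ty": 140,"tz": -22,"wx": 0.064,"wy": -0.45,"wz": -0.2,"gripper": 1}
    - {"tx": 36,"ty": 178,"tz": -22,"wx": 0.08,"wy": -0.56,"wz": -0.255,"gripper": 1}

```text
time: 23.07
position: [0.4722, 0.1431, 0.2015]
tool_rot: [0.184, -3.097, -0.001]
ft_force: [1.1, 0.0, 0.3]
grip_width: 0.997
grip_force: 0.0
```

```bash
python3 - <<'E'
from ik import *
show([.4788,.1544,.08],tool(.1404))
c=cam("top"); print(tray(c,(228,200,288,262)))
E
```

```text
23.07 [0.4722 0.1431 0.2015] [ 1.840e-01 -3.097e+00 -1.000e-03] q [ 0.46  0.08 -0.83  1.8   0.05  1.32  1.31] g 0.997 0.0 f [1.1 0.  0.3]
go [-12.6  10.1 121.1] [ 0.0035 -0.039  -0.0218]
(array([0.4645, 0.119 , 0.146 ]), np.float64(13.83))
```

Request:
jog_arm:
  increments:
    - {"tx": -4,"ty": 3,"tz": 30,"wx": 0,"wy": -0.013,"wz": -0.007,"gripper": 1}
    - {"tx": -8,"ty": 6,"tz": 65,"wx": 0.002,"wy": -0.026,"wz": -0.014,"gripper": 1}
    - {"tx": -12,"ty": 10,"tz": 100,"wx": 0.003,"wy": -0.039,"wz": -0.021,"gripper": 1}
    - {"tx": -12.5,"ty": 10,"tz": 121,"wx": 0.003,"wy": -0.039,"wz": -0.021,"gripper": 1}
    - {"tx": -12.5,"ty": 10,"tz": 121,"wx": 0.003,"wy": -0.039,"wz": -0.021,"gripper": 1}

```text
time: 23.53
position: [0.4733, 0.1505, 0.0747]
tool_rot: [0.214, -3.118, 0.001]
ft_force: [-0.5, -1.0, -1.0]
grip_width: 1.0
grip_force: 0.0
```

```bash
python3 - <<'E'
from ik import *
show([.4788,.1544,.030],tool(.1404))
E
```

```text
23.53 [0.4733 0.1505 0.0747] [ 2.140e-01 -3.118e+00  1.000e-03] q [ 0.4   0.22 -0.83  1.96  0.18  1.05  1.2 ] g 1.0 0.0 f [-0.5 -1.  -1. ]
go [-6.7  3.1 44.6] [ 0.0006 -0.0165 -0.0033]
```

Request:
jog_arm:
  increments:
    - {"tx": -4,"ty": 3,"tz": 12,"wx": 0,"wy": -0.01,"wz": -0.003,"gripper": 1}
    - {"tx": -5,"ty": 3,"tz": 24,"wx": 0,"wy": -0.014,"wz": -0.003,"gripper": 1}
    - {"tx": -5,"ty": 3,"tz": 35,"wx": 0,"wy": -0.014,"wz": -0.003,"gripper": 1}
    - {"tx": -5,"ty": 3,"tz": 41,"wx": 0,"wy": -0.014,"wz": -0.003,"gripper": 0.8}
    - {"tx": -5,"ty": 3,"tz": 41,"wx": 0,"wy": -0.014,"wz": -0.003,"gripper": 0.8}

```text
time: 23.95
position: [0.4812, 0.1547, 0.0374]
tool_rot: [-0.217, 3.129, 0.002]
ft_force: [0.2, -0.1, 0.3]
grip_width: 0.921
grip_force: 0.0
```

Request:
jog_arm:
  increments:
    - {"tx": 0,"ty": 0,"tz": 0,"wx": 0,"wy": 0,"wz": 0,"gripper": 0.8}
    - {"tx": 0,"ty": 0,"tz": 0,"wx": 0,"wy": 0,"wz": 0,"gripper": 0.8}
    - {"tx": 0,"ty": 0,"tz": 0,"wx": 0,"wy": 0,"wz": 0,"gripper": 0.8}
    - {"tx": 0,"ty": 0,"tz": 0,"wx": 0,"wy": 0,"wz": 0,"gripper": 0.8}
    - {"tx": 0,"ty": 0,"tz": 0,"wx": 0,"wy": 0,"wz": 0,"gripper": 0.8}

```text
time: 24.37
position: [0.4821, 0.1552, 0.0385]
tool_rot: [-0.218, 3.127, 0.002]
ft_force: [1.3, -0.1, 0.1]
grip_width: 0.8
grip_force: 0.0
```

```bash
python3 - <<'E'
from ik import *
show([.4788,.1544,.030],tool(.1404))
E
```

```text
24.37 [0.4821 0.1552 0.0385] [-2.180e-01  3.127e+00  2.000e-03] q [ 0.37  0.28 -0.81  1.99  0.25  0.96  1.15] g 0.8 0.0 f [ 1.3 -0.1  0.1]
go [ 3.4 -0.3  8.5] [ 0.0007  0.0076 -0.0013]
```

Request:
jog_arm:
  increments:
    - {"tx": 3,"ty": 0,"tz": 4,"wx": 0,"wy": 0.007,"wz": 0,"gripper": 0.8}
    - {"tx": 3,"ty": 0,"tz": 8.5,"wx": 0,"wy": 0.007,"wz": 0,"gripper": 0.8}
    - {"tx": 3,"ty": 0,"tz": 8.5,"wx": 0,"wy": 0.007,"wz": 0,"gripper": 0.8}
    - {"tx": 3,"ty": 0,"tz": 8.5,"wx": 0,"wy": 0.007,"wz": 0,"gripper": 0.7}
    - {"tx": 3,"ty": 0,"tz": 8.5,"wx": 0,"wy": 0.007,"wz": 0,"gripper": 0.65}
  grip_force: 25

```text
time: 24.78
position: [0.4787, 0.1548, 0.0294]
tool_rot: [0.219, -3.133, -0.001]
ft_force: [-0.1, 0.0, 0.5]
grip_width: 0.723
grip_force: 0.0
```

```bash
python3 - <<'E'
from ik import *
show([.4788,.1544,.030],tool(.1404))
E
```

```text
24.78 [0.4787 0.1548 0.0294] [ 2.190e-01 -3.133e+00 -1.000e-03] q [ 0.36  0.3  -0.8   1.99  0.26  0.95  1.14] g 0.723 0.0 f [-0.1  0.   0.5]
go [-0.  -0.4 -0.6] [ 0.001  -0.0006 -0.0011]
```

Request:
jog_arm:
  increments:
    - {"tx": 0,"ty": 0,"tz": 0,"wx": 0,"wy": 0,"wz": 0,"gripper": 0.5}
    - {"tx": 0,"ty": 0,"tz": 0,"wx": 0,"wy": 0,"wz": 0,"gripper": 0.5}
    - {"tx": 0,"ty": 0,"tz": 0,"wx": 0,"wy": 0,"wz": 0,"gripper": 0.5}
    - {"tx": 0,"ty": 0,"tz": 0,"wx": 0,"wy": 0,"wz": 0,"gripper": 0.5}
    - {"tx": 0,"ty": 0,"tz": 0,"wx": 0,"wy": 0,"wz": 0,"gripper": 0.5}

```text
time: 25.2
position: [0.4789, 0.1543, 0.0295]
tool_rot: [0.218, -3.134, -0.0]
ft_force: [0.2, -1.1, -0.5]
grip_width: 0.581
grip_force: 25.0
```

Request:
jog_arm:
  increments:
    - {"tx": 0,"ty": 0,"tz": -2,"wx": 0,"wy": 0,"wz": 0,"gripper": 0.5}
    - {"tx": 0,"ty": 0,"tz": -5,"wx": 0,"wy": 0,"wz": 0,"gripper": 0.5}
    - {"tx": 0,"ty": 0,"tz": -10,"wx": 0,"wy": 0,"wz": 0,"gripper": 0.5}
    - {"tx": 0,"ty": 0,"tz": -16,"wx": 0,"wy": 0,"wz": 0,"gripper": 0.5}
    - {"tx": 0,"ty": 0,"tz": -20,"wx": 0,"wy": 0,"wz": 0,"gripper": 0.5}

```text
time: 25.62
position: [0.4791, 0.1551, 0.0504]
tool_rot: [-0.219, 3.134, 0.002]
ft_force: [0.1, 0.2, -3.7]
grip_width: 0.576
grip_force: 25.0
```

```bash
python3 - <<'E'
from ik import *
y=-.4634; t=place([.5359,-.337,0,y],[[.016,0,0]])[0]; print(t)
show([t[0],t[1],.20],tool(y)); show([.55,.0,.26],tool(0))
c=cam("scene"); cv2.imwrite("pics/s3.png",cv2.resize(c["img"][110:310,190:460],None,fx=2.9,fy=2.9,interpolation=cv2.INTER_CUBIC))
E
```

```text
[ 0.55021261 -0.34415187  0.        ]
25.62 [0.4791 0.1551 0.0504] [-2.190e-01  3.134e+00  2.000e-03] q [ 0.38  0.26 -0.82  1.98  0.23  0.99  1.16] g 0.576 25.0 f [ 0.1  0.2 -3.7]
go [  -1.2 -504.1 -150.1] [1.200e-03 1.000e-04 6.028e-01]
25.62 [0.4791 0.1551 0.0504] [-2.190e-01  3.134e+00  2.000e-03] q [ 0.38  0.26 -0.82  1.98  0.23  0.99  1.16] g 0.576 25.0 f [ 0.1  0.2 -3.7]
go [ -48.8 -163.2 -209.8] [0.0011 0.0004 0.1394]
```

View pics/s3.png

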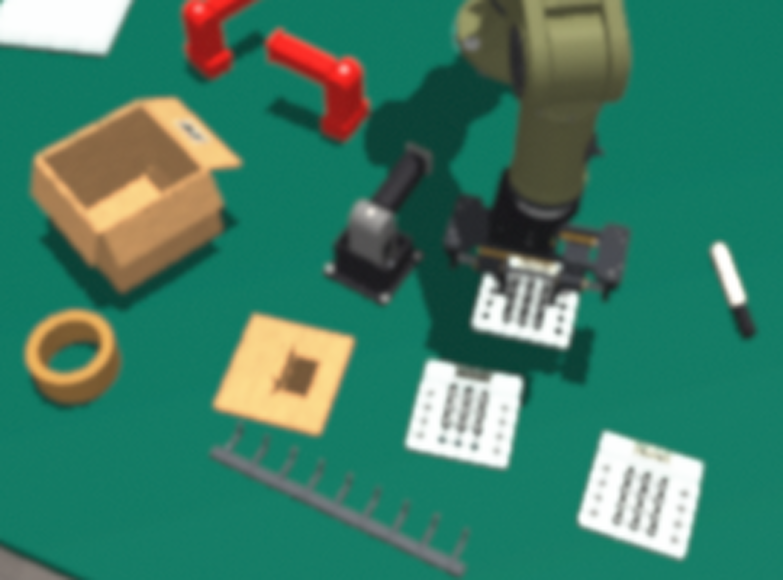

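The tray is held level at (525,300), the scanner is seated in its holster at (370,250), and the carton is free. Lifting and carrying.

Request:
jog_arm:
  increments:
    - {"tx": 0,"ty": 0,"tz": -15,"wx": 0,"wy": 0,"wz": 0,"gripper": 0.5}
    - {"tx": -2,"ty": 0,"tz": -45,"wx": 0,"wy": 0,"wz": 0,"gripper": 0.5}
    - {"tx": -8,"ty": -8,"tz": -80,"wx": 0,"wy": 0,"wz": 0.01,"gripper": 0.5}
    - {"tx": -16,"ty": -25,"tz": -115,"wx": 0,"wy": 0,"wz": 0.03,"gripper": 0.5}
    - {"tx": -24,"ty": -50,"tz": -145,"wx": 0,"wy": 0,"wz": 0.05,"gripper": 0.5}
  grip_force: 35

```text
time: 26.08
position: [0.5096, 0.111, 0.1973]
tool_rot: [-0.147, 3.136, 0.003]
ft_force: [2.0, 1.0, -2.5]
grip_width: 0.578
grip_force: 35.0
```

Request:
jog_arm:
  increments:
    - {"tx": -8,"ty": -30,"tz": -20,"wx": 0,"wy": 0,"wz": 0.04,"gripper": 0.5}
    - {"tx": -16,"ty": -65,"tz": -36,"wx": 0,"wy": 0,"wz": 0.09,"gripper": 0.5}
    - {"tx": -24,"ty": -102,"tz": -46,"wx": 0,"wy": 0,"wz": 0.14,"gripper": 0.5}
    - {"tx": -28,"ty": -140,"tz": -50,"wx": 0,"wy": 0,"wz": 0.19,"gripper": 0.5}
    - {"tx": -28,"ty": -178,"tz": -50,"wx": 0,"wy": 0,"wz": 0.24,"gripper": 0.5}

```text
time: 26.5
position: [0.5548, -0.0679, 0.2461]
tool_rot: [0.239, 3.129, 0.001]
ft_force: [1.5, 0.8, -2.8]
grip_width: 0.58
grip_force: 35.0
```

```bash
cat >> ik.py <<'E'
CY=-.4634; CT=place([.5359,-.337,0,CY],[[.016,0,0]])[0]
E
python3 -c "
from ik import *
show([CT[0],CT[1],.22],tool(CY))"
```

```text
26.5 [ 0.5548 -0.0679  0.2461] [2.390e-01 3.129e+00 1.000e-03] q [ 0.67  0.16 -0.66  1.63  0.1   1.38  1.41] g 0.58 35.0 f [ 1.5  0.8 -2.8]
go [ -37.3 -273.8   26. ] [0.0013 0.0031 0.3109]
```

Request:
jog_arm:
  increments:
    - {"tx": -5,"ty": -38,"tz": 0,"wx": 0,"wy": 0,"wz": 0.045,"gripper": 0.5}
    - {"tx": -10,"ty": -77,"tz": 0,"wx": 0,"wy": 0,"wz": 0.09,"gripper": 0.5}
    - {"tx": -16,"ty": -116,"tz": 0,"wx": 0,"wy": 0,"wz": 0.135,"gripper": 0.5}
    - {"tx": -21,"ty": -155,"tz": 0,"wx": 0,"wy": 0,"wz": 0.18,"gripper": 0.5}
    - {"tx": -26,"ty": -192,"tz": 4,"wx": 0,"wy": 0,"wz": 0.225,"gripper": 0.5}

```text
time: 26.92
position: [0.5501, -0.2626, 0.241]
tool_rot: [0.591, 3.085, -0.0]
ft_force: [0.6, -0.4, -3.4]
grip_width: 0.577
grip_force: 35.0
```

```bash
python3 -c "
from ik import *
show([CT[0],CT[1],.22],tool(CY))"
```

```text
26.92 [ 0.5501 -0.2626  0.241 ] [ 0.591  3.085 -0.   ] q [ 0.83  0.26 -0.51  1.52  0.13  1.39  1.5 ] g 0.577 35.0 f [ 0.6 -0.4 -3.4]
go [-30.2 -75.8  21. ] [0.     0.001  0.0848]
```

Request:
jog_arm:
  increments:
    - {"tx": -14,"ty": -33,"tz": 0,"wx": 0,"wy": 0,"wz": 0.04,"gripper": 0.5}
    - {"tx": -24,"ty": -60,"tz": 6,"wx": 0,"wy": 0,"wz": 0.07,"gripper": 0.5}
    - {"tx": -30,"ty": -74,"tz": 14,"wx": 0,"wy": 0,"wz": 0.085,"gripper": 0.5}
    - {"tx": -30,"ty": -76,"tz": 21,"wx": 0,"wy": 0,"wz": 0.085,"gripper": 0.5}
    - {"tx": -30,"ty": -76,"tz": 21,"wx": 0,"wy": 0,"wz": 0.085,"gripper": 0.5}

```text
time: 27.33
position: [0.5488, -0.3415, 0.2164]
tool_rot: [-0.718, -3.054, -0.005]
ft_force: [-0.9, 1.4, -4.4]
grip_width: 0.575
grip_force: 35.0
```

```bash
python3 - <<'E'
from ik import *
show([CT[0],CT[1],.12],tool(CY))
c=cam("wrist"); im=c["img"].copy()
for z,h,col in ((.118,74,(0,0,255)),(.118,70,(0,255,0))):
    for u in proj(c,place([.5359,-.337,z,CY],np.array([[h,h,0],[h,-h,0],[-h,-h,0],[-h,h,0]])/1000)): cv2.circle(im,tuple(np.round(u).astype(int)),2,col,-1)
t=cam("top"); im2=t["img"].copy()
for u in proj(t,place([.5359,-.337,.118,CY],np.array([[74,74,0],[74,-74,0],[-74,-74,0],[-74,74,0]])/1000)): cv2.circle(im2,tuple(np.round(u).astype(int)),1,(0,0,255),-1)
cv2.imwrite("pics/w5.png",np.hstack([im[:, :400][:390], cv2.resize(im2[140:270,390:510],(360,390))]))
E
```

```text
27.33 [ 0.5488 -0.3415  0.2164] [-0.718 -3.054 -0.005] q [ 0.87  0.36 -0.46  1.45  0.16  1.38  1.52] g 0.575 35.0 f [-0.9  1.4 -4.4]
go [-2.9 -1.9 96.4] [ 0.002  -0.0053  0.0015]
```

View pics/w5.png

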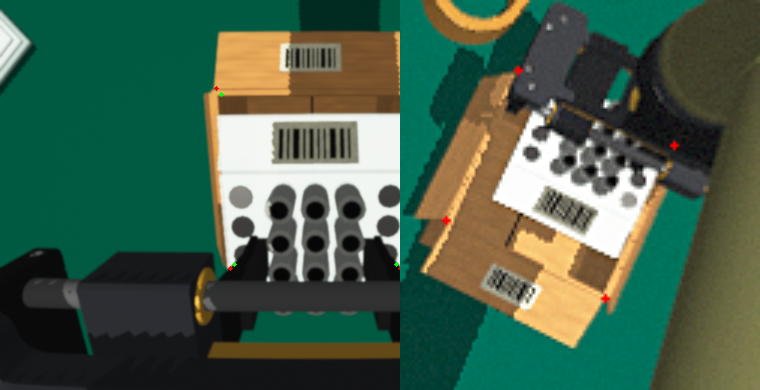

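The carton corners match at (216,89) and (232,267), and the tray is square over the opening. Descending.

Request:
jog_arm:
  increments:
    - {"tx": -3,"ty": -2,"tz": 15,"wx": 0,"wy": -0.005,"wz": 0,"gripper": 0.5}
    - {"tx": -3,"ty": -2,"tz": 40,"wx": 0,"wy": -0.005,"wz": 0,"gripper": 0.5}
    - {"tx": -3,"ty": -2,"tz": 70,"wx": 0,"wy": -0.005,"wz": 0,"gripper": 0.5}
    - {"tx": -3,"ty": -2,"tz": 90,"wx": 0,"wy": -0.005,"wz": 0,"gripper": 0.5}
    - {"tx": -3,"ty": -2,"tz": 96,"wx": 0,"wy": -0.005,"wz": 0,"gripper": 0.5}

```text
time: 27.85
position: [0.5508, -0.3412, 0.1199]
tool_rot: [-0.712, -3.059, -0.004]
ft_force: [-1.3, 0.7, -3.4]
grip_width: 0.577
grip_force: 35.0
```

Request:
jog_arm:
  increments:
    - {"tx": 0,"ty": 0,"tz": 10,"wx": 0,"wy": 0,"wz": 0,"gripper": 0.5}
    - {"tx": 0,"ty": 0,"tz": 25,"wx": 0,"wy": 0,"wz": 0,"gripper": 0.5}
    - {"tx": 0,"ty": 0,"tz": 40,"wx": 0,"wy": 0,"wz": 0,"gripper": 0.5}
    - {"tx": 0,"ty": 0,"tz": 50,"wx": 0,"wy": 0,"wz": 0,"gripper": 0.5}
    - {"tx": 0,"ty": 0,"tz": 55,"wx": 0,"wy": 0,"wz": 0,"gripper": 0.5}

```text
time: 28.27
position: [0.5526, -0.3442, 0.0679]
tool_rot: [0.715, 3.055, -0.0]
ft_force: [0.1, 0.6, -4.3]
grip_width: 0.576
grip_force: 35.0
```

Request:
jog_arm:
  increments:
    - {"tx": 0,"ty": 0,"tz": 0,"wx": 0,"wy": 0,"wz": 0,"gripper": 0.5}
    - {"tx": 0,"ty": 0,"tz": 0,"wx": 0,"wy": 0,"wz": 0,"gripper": 0.5}
    - {"tx": 0,"ty": 0,"tz": 0,"wx": 0,"wy": 0,"wz": 0,"gripper": 0.5}
    - {"tx": 0,"ty": 0,"tz": 0,"wx": 0,"wy": 0,"wz": 0,"gripper": 0.5}
    - {"tx": 0,"ty": 0,"tz": 0,"wx": 0,"wy": 0,"wz": 0,"gripper": 0.5}

```text
time: 28.68
position: [0.5527, -0.3453, 0.0691]
tool_rot: [0.716, 3.053, -0.002]
ft_force: [0.7, -0.4, -3.2]
grip_width: 0.577
grip_force: 35.0
```

```bash
python3 -c "
from ik import *
show([CT[0],CT[1],.0495],tool(CY))"
```

```text
28.68 [ 0.5527 -0.3453  0.0691] [ 7.160e-01  3.053e+00 -2.000e-03] q [ 0.86  0.47 -0.44  1.61  0.21  1.11  1.48] g 0.577 35.0 f [ 0.7 -0.4 -3.2]
go [ 2.9 -0.1 19.6] [0.0003 0.0059 0.0025]
```

Request:
jog_arm:
  increments:
    - {"tx": 2,"ty": 0,"tz": 4,"wx": 0,"wy": 0.005,"wz": 0,"gripper": 0.5}
    - {"tx": 2,"ty": 0,"tz": 9,"wx": 0,"wy": 0.005,"wz": 0,"gripper": 0.5}
    - {"tx": 2,"ty": 0,"tz": 13,"wx": 0,"wy": 0.005,"wz": 0,"gripper": 0.5}
    - {"tx": 2,"ty": 0,"tz": 15,"wx": 0,"wy": 0.005,"wz": 0,"gripper": 0.5}
    - {"tx": 2,"ty": 0,"tz": 15,"wx": 0,"wy": 0.005,"wz": 0,"gripper": 0.5}

```text
time: 29.1
position: [0.5498, -0.3437, 0.0519]
tool_rot: [-0.717, -3.056, -0.002]
ft_force: [0.3, 0.9, -3.3]
grip_width: 0.58
grip_force: 35.0
```

Request:
jog_arm:
  increments:
    - {"tx": 0,"ty": 0,"tz": 0.5,"wx": 0,"wy": 0,"wz": 0,"gripper": 0.5}
    - {"tx": 0,"ty": 0,"tz": 1,"wx": 0,"wy": 0,"wz": 0,"gripper": 0.5}
    - {"tx": 0,"ty": 0,"tz": 1.5,"wx": 0,"wy": 0,"wz": 0,"gripper": 0.5}
    - {"tx": 0,"ty": 0,"tz": 2,"wx": 0,"wy": 0,"wz": 0,"gripper": 0.5}
    - {"tx": 0,"ty": 0,"tz": 2,"wx": 0,"wy": 0,"wz": 0,"gripper": 0.5}

```text
time: 29.52
position: [0.5505, -0.3441, 0.0512]
tool_rot: [-0.717, -3.058, -0.001]
ft_force: [-0.4, -0.6, -3.3]
grip_width: 0.58
grip_force: 35.0
```

Request:
jog_arm:
  increments:
    - {"tx": 0,"ty": 0,"tz": 0.5,"wx": 0,"wy": 0,"wz": 0,"gripper": 0.5}
    - {"tx": 0,"ty": 0,"tz": 1,"wx": 0,"wy": 0,"wz": 0,"gripper": 0.5}
    - {"tx": 0,"ty": 0,"tz": 1.5,"wx": 0,"wy": 0,"wz": 0,"gripper": 0.5}
    - {"tx": 0,"ty": 0,"tz": 1.5,"wx": 0,"wy": 0,"wz": 0,"gripper": 0.5}
    - {"tx": 0,"ty": 0,"tz": 1.5,"wx": 0,"wy": 0,"wz": 0,"gripper": 0.5}

```text
time: 29.93
position: [0.5505, -0.3441, 0.0496]
tool_rot: [-0.717, -3.058, -0.001]
ft_force: [0.5, 0.3, -3.1]
grip_width: 0.576
grip_force: 35.0
```

Request:
jog_arm:
  increments:
    - {"tx": 0,"ty": 0,"tz": 0.3,"wx": 0,"wy": 0,"wz": 0,"gripper": 0.5}
    - {"tx": 0,"ty": 0,"tz": 0.6,"wx": 0,"wy": 0,"wz": 0,"gripper": 0.5}
    - {"tx": 0,"ty": 0,"tz": 1,"wx": 0,"wy": 0,"wz": 0,"gripper": 0.5}
    - {"tx": 0,"ty": 0,"tz": 1,"wx": 0,"wy": 0,"wz": 0,"gripper": 0.5}
    - {"tx": 0,"ty": 0,"tz": 1,"wx": 0,"wy": 0,"wz": 0,"gripper": 0.5}

```text
time: 30.35
position: [0.5505, -0.344, 0.0486]
tool_rot: [-0.717, -3.058, -0.001]
ft_force: [0.2, -0.5, -3.1]
grip_width: 0.572
grip_force: 35.0
```

Now at 48.6 mm with no contact. I'm probing 1 mm at a time.

Request:
jog_arm:
  increments:
    - {"tx": 0,"ty": 0,"tz": 0.3,"wx": 0,"wy": 0,"wz": 0,"gripper": 0.5}
    - {"tx": 0,"ty": 0,"tz": 0.6,"wx": 0,"wy": 0,"wz": 0,"gripper": 0.5}
    - {"tx": 0,"ty": 0,"tz": 1,"wx": 0,"wy": 0,"wz": 0,"gripper": 0.5}
    - {"tx": 0,"ty": 0,"tz": 1,"wx": 0,"wy": 0,"wz": 0,"gripper": 0.5}
    - {"tx": 0,"ty": 0,"tz": 1,"wx": 0,"wy": 0,"wz": 0,"gripper": 0.5}

```text
time: 30.77
position: [0.5505, -0.344, 0.0476]
tool_rot: [-0.717, -3.058, -0.001]
ft_force: [0.4, -0.4, -3.3]
grip_width: 0.581
grip_force: 35.0
```

Request:
jog_arm:
  increments:
    - {"tx": 0,"ty": 0,"tz": 0.3,"wx": 0,"wy": 0,"wz": 0,"gripper": 0.5}
    - {"tx": 0,"ty": 0,"tz": 0.6,"wx": 0,"wy": 0,"wz": 0,"gripper": 0.5}
    - {"tx": 0,"ty": 0,"tz": 1,"wx": 0,"wy": 0,"wz": 0,"gripper": 0.5}
    - {"tx": 0,"ty": 0,"tz": 1,"wx": 0,"wy": 0,"wz": 0,"gripper": 0.5}
    - {"tx": 0,"ty": 0,"tz": 1,"wx": 0,"wy": 0,"wz": 0,"gripper": 0.5}

```text
time: 31.18
position: [0.5505, -0.3441, 0.0466]
tool_rot: [-0.717, -3.058, -0.001]
ft_force: [0.5, 0.5, -3.4]
grip_width: 0.579
grip_force: 35.0
```

Request:
jog_arm:
  increments:
    - {"tx": 0,"ty": 0,"tz": 0.5,"wx": 0,"wy": 0,"wz": 0,"gripper": 0.5}
    - {"tx": 0,"ty": 0,"tz": 1,"wx": 0,"wy": 0,"wz": 0,"gripper": 0.5}
    - {"tx": 0,"ty": 0,"tz": 1.5,"wx": 0,"wy": 0,"wz": 0,"gripper": 0.5}
    - {"tx": 0,"ty": 0,"tz": 1.5,"wx": 0,"wy": 0,"wz": 0,"gripper": 0.5}
    - {"tx": 0,"ty": 0,"tz": 1.5,"wx": 0,"wy": 0,"wz": 0,"gripper": 0.5}

```text
time: 31.6
position: [0.5504, -0.3443, 0.0451]
tool_rot: [-0.718, -3.058, -0.001]
ft_force: [-0.3, 0.0, -3.3]
grip_width: 0.576
grip_force: 35.0
```

Request:
jog_arm:
  increments:
    - {"tx": 0,"ty": 0,"tz": 0.5,"wx": 0,"wy": 0,"wz": 0,"gripper": 0.5}
    - {"tx": 0,"ty": 0,"tz": 1,"wx": 0,"wy": 0,"wz": 0,"gripper": 0.5}
    - {"tx": 0,"ty": 0,"tz": 1.5,"wx": 0,"wy": 0,"wz": 0,"gripper": 0.5}
    - {"tx": 0,"ty": 0,"tz": 1.5,"wx": 0,"wy": 0,"wz": 0,"gripper": 0.5}
    - {"tx": 0,"ty": 0,"tz": 1.5,"wx": 0,"wy": 0,"wz": 0,"gripper": 0.5}

```text
time: 32.02
position: [0.5504, -0.3447, 0.0438]
tool_rot: [-0.718, -3.058, 0.0]
ft_force: [-1.2, -2.9, -1.4]
grip_width: 0.583
grip_force: 35.0
```

Light contact of the gripper with the rim appears at 43.8 mm, leaving the tray about 10 mm above the floor. I'm backing off 0.5 mm and releasing.

Request:
jog_arm:
  increments:
    - {"tx": 0,"ty": 0,"tz": -0.5,"wx": 0,"wy": 0,"wz": 0,"gripper": 0.5}
    - {"tx": 0,"ty": 0,"tz": -0.5,"wx": 0,"wy": 0,"wz": 0,"gripper": 0.5}
    - {"tx": 0,"ty": 0,"tz": -0.5,"wx": 0,"wy": 0,"wz": 0,"gripper": 0.8}
    - {"tx": 0,"ty": 0,"tz": -0.5,"wx": 0,"wy": 0,"wz": 0,"gripper": 0.8}
    - {"tx": 0,"ty": 0,"tz": -0.5,"wx": 0,"wy": 0,"wz": 0,"gripper": 0.8}

```text
time: 32.43
position: [0.5506, -0.3445, 0.0446]
tool_rot: [-0.718, -3.058, -0.0]
ft_force: [-1.5, -2.7, 0.6]
grip_width: 0.725
grip_force: 0.0
```

Request:
jog_arm:
  increments:
    - {"tx": 0,"ty": 0,"tz": 0,"wx": 0,"wy": 0,"wz": 0,"gripper": 0.8}
    - {"tx": 0,"ty": 0,"tz": -5,"wx": 0,"wy": 0,"wz": 0,"gripper": 0.8}
    - {"tx": 0,"ty": 0,"tz": -25,"wx": 0,"wy": 0,"wz": 0,"gripper": 0.8}
    - {"tx": 0,"ty": 0,"tz": -60,"wx": 0,"wy": 0,"wz": 0,"gripper": 0.8}
    - {"tx": 0,"ty": 0,"tz": -100,"wx": 0,"wy": 0,"wz": 0,"gripper": 0.8}

```text
time: 32.85
position: [0.55, -0.3416, 0.1434]
tool_rot: [-0.714, -3.055, -0.007]
ft_force: [1.0, -0.9, 0.6]
grip_width: 0.797
grip_force: 0.0
```

Request:
jog_arm:
  increments:
    - {"tx": 5,"ty": 30,"tz": -35,"wx": 0,"wy": 0,"wz": -0.03,"gripper": 1}
    - {"tx": 10,"ty": 65,"tz": -60,"wx": 0,"wy": 0,"wz": -0.07,"gripper": 1}
    - {"tx": 15,"ty": 103,"tz": -75,"wx": 0,"wy": 0,"wz": -0.12,"gripper": 1}
    - {"tx": 20,"ty": 142,"tz": -80,"wx": 0,"wy": 0,"wz": -0.17,"gripper": 1}
    - {"tx": 25,"ty": 182,"tz": -80,"wx": 0,"wy": 0,"wz": -0.22,"gripper": 1}

```text
time: 33.27
position: [0.6105, -0.1691, 0.2279]
tool_rot: [0.372, 3.114, 0.002]
ft_force: [0.6, -0.5, -0.2]
grip_width: 0.985
grip_force: 0.0
```

```bash
python3 - <<'E'
from ik import *
t=cam("top"); cv2.imwrite("pics/t6.png",np.hstack([cv2.resize(t["img"][150:270,390:500],(440,480))]))
B=tray(t,(160,135,225,205)); print("B",B)
hsv=cv2.cvtColor(t["img"],cv2.COLOR_BGR2HSV); w=(hsv[...,1]<60)&(hsv[...,2]>110); o=np.zeros(w.shape,bool); o[150:250,400:490]=w[150:250,400:490]
q,A=quad(o); print(q.tolist(),A)
print([(x,np.round(d['bbox']).astype(int).tolist(),round(d['conf'],2)) for x in ('tray_low','pad') for d in vision.spot_in('top',x)[:2]])
show([.64,.33,.2],tool(B[0][2]))
E
```

```text
B (array([0.656 , 0.3478, 0.0433]), np.float64(0.75))Traceback (most recent call last):
  File "<stdin>", line 5, in <module>
  File "h.py", line 19, in quad
    a=cv2.approxPolyN(c,4,ensure_convex=True).reshape(-1,2)
      ~~~~~~~~~~~~~~~^^^^^^^^^^^^^^^^^^^^^^^^
cv2.error: OpenCV(4.12.0) /io/opencv/modules/imgproc/src/approx.cpp:987: error: (-215:Assertion failed) (curve.cols == 1 && curve.rows >= nsides) || (curve.rows == 1 && curve.cols >= nsides) in function 'approxPolyN'
```

View pics/t6.png

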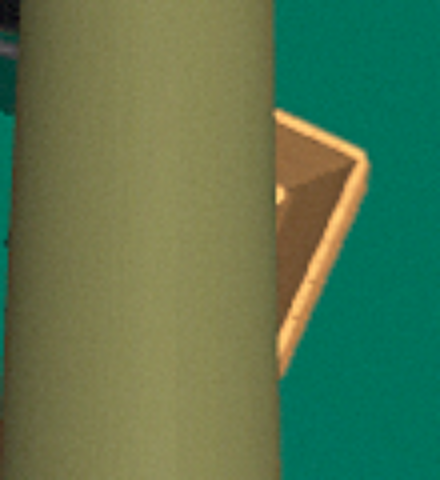

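The arm hides the carton in this view; I'll check it later. Heading to the low tray.

```bash
python3 -c "
from ik import *
show([.656,.3478,.12],tool(.0433))"
```

```text
33.32 [ 0.6132 -0.1557  0.2273] [0.347 3.117 0.015] q [ 0.68  0.33 -0.59  1.48  0.17  1.38  1.43] g 0.994 0.0 f [ 1.   8.2 -0.3]
go [ 69.5 499.5 112.1] [ 0.0097  0.0059 -0.2651]
```

Request:
jog_arm:
  increments:
    - {"tx": 6,"ty": 41,"tz": 5,"wx": 0,"wy": 0,"wz": -0.02,"gripper": 1}
    - {"tx": 12,"ty": 82,"tz": 10,"wx": 0,"wy": 0,"wz": -0.04,"gripper": 1}
    - {"tx": 18,"ty": 123,"tz": 15,"wx": 0.003,"wy": 0,"wz": -0.06,"gripper": 1}
    - {"tx": 23,"ty": 164,"tz": 20,"wx": 0.004,"wy": 0,"wz": -0.08,"gripper": 1}
    - {"tx": 29,"ty": 205,"tz": 25,"wx": 0.005,"wy": 0,"wz": -0.1,"gripper": 1}

```text
time: 33.73
position: [0.629, 0.0373, 0.1998]
tool_rot: [-0.218, -3.134, 0.004]
ft_force: [1.3, -0.5, -0.2]
grip_width: 1.003
grip_force: 0.0
```

Request:
jog_arm:
  increments:
    - {"tx": 6,"ty": 41,"tz": 5,"wx": 0,"wy": 0,"wz": -0.02,"gripper": 1}
    - {"tx": 12,"ty": 82,"tz": 10,"wx": 0,"wy": 0,"wz": -0.04,"gripper": 1}
    - {"tx": 18,"ty": 123,"tz": 15,"wx": 0,"wy": 0,"wz": -0.06,"gripper": 1}
    - {"tx": 23,"ty": 164,"tz": 20,"wx": 0,"wy": 0,"wz": -0.08,"gripper": 1}
    - {"tx": 29,"ty": 205,"tz": 25,"wx": 0,"wy": 0,"wz": -0.1,"gripper": 1}

```text
time: 34.15
position: [0.6285, 0.2438, 0.1739]
tool_rot: [-0.061, -3.14, 0.004]
ft_force: [1.4, 0.6, 0.5]
grip_width: 0.996
grip_force: 0.0
```

```bash
python3 -c "
from ik import *
show([.656,.3478,.08],tool(.0433))"
```

```text
34.15 [0.6285 0.2438 0.1739] [-0.061 -3.14   0.004] q [ 0.11  0.5  -0.73  1.43  0.33  1.35  0.9 ] g 0.996 0.0 f [1.4 0.6 0.5]
go [-23.5 105.3  93.6] [-0.0026 -0.0011 -0.0823]
```

Request:
jog_arm:
  increments:
    - {"tx": -8,"ty": 36,"tz": 10,"wx": 0,"wy": 0,"wz": -0.03,"gripper": 1}
    - {"tx": -16,"ty": 72,"tz": 25,"wx": -0.002,"wy": 0,"wz": -0.06,"gripper": 1}
    - {"tx": -23,"ty": 98,"tz": 50,"wx": -0.002,"wy": 0,"wz": -0.082,"gripper": 1}
    - {"tx": -23,"ty": 103,"tz": 80,"wx": -0.002,"wy": 0,"wz": -0.082,"gripper": 1}
    - {"tx": -23,"ty": 103,"tz": 93,"wx": -0.002,"wy": 0,"wz": -0.082,"gripper": 1}

```text
time: 34.57
position: [0.6524, 0.3462, 0.0759]
tool_rot: [0.073, -3.133, 0.002]
ft_force: [-0.4, -0.2, -0.0]
grip_width: 0.999
grip_force: 0.0
```

Request:
jog_arm:
  increments:
    - {"tx": 0,"ty": 0,"tz": 0,"wx": 0,"wy": 0,"wz": 0,"gripper": 0.85}
    - {"tx": 0,"ty": 0,"tz": 0,"wx": 0,"wy": 0,"wz": 0,"gripper": 0.85}
    - {"tx": 0,"ty": 0,"tz": 0,"wx": 0,"wy": 0,"wz": 0,"gripper": 0.85}
    - {"tx": 0,"ty": 0,"tz": 0,"wx": 0,"wy": 0,"wz": 0,"gripper": 0.85}
    - {"tx": 0,"ty": 0,"tz": 0,"wx": 0,"wy": 0,"wz": 0,"gripper": 0.85}

```text
time: 34.98
position: [0.6576, 0.3417, 0.0826]
tool_rot: [-0.062, 3.139, -0.002]
ft_force: [-0.8, -0.1, -1.3]
grip_width: 0.858
grip_force: 0.0
```

```bash
python3 -c "
from ik import *
show([.656,.3478,.0165],tool(.0433))"
```

```text
34.98 [0.6576 0.3417 0.0826] [-6.200e-02  3.139e+00 -2.000e-03] q [-0.07  0.7  -0.69  1.33  0.45  1.27  0.83] g 0.858 0.0 f [-0.8 -0.1 -1.3]
go [ 1.5  6.2 66. ] [-0.0011  0.0018 -0.0038]
```

Request:
jog_arm:
  increments:
    - {"tx": 1,"ty": 5,"tz": 15,"wx": 0,"wy": 0.001,"wz": -0.004,"gripper": 0.85}
    - {"tx": 1,"ty": 6,"tz": 35,"wx": 0,"wy": 0.001,"wz": -0.004,"gripper": 0.85}
    - {"tx": 1,"ty": 6,"tz": 50,"wx": 0,"wy": 0.001,"wz": -0.004,"gripper": 0.85}
    - {"tx": 1,"ty": 6,"tz": 58,"wx": 0,"wy": 0.001,"wz": -0.004,"gripper": 0.85}
    - {"tx": 1,"ty": 6,"tz": 58,"wx": 0,"wy": 0.001,"wz": -0.004,"gripper": 0.8}

```text
time: 35.4
position: [0.6533, 0.3468, 0.0186]
tool_rot: [0.071, -3.134, 0.007]
ft_force: [-0.3, -0.9, 0.3]
grip_width: 0.829
grip_force: 0.0
```

Request:
jog_arm:
  increments:
    - {"tx": 0,"ty": 0,"tz": 0,"wx": 0,"wy": 0,"wz": 0,"gripper": 0.8}
    - {"tx": 0,"ty": 0,"tz": 0,"wx": 0,"wy": 0,"wz": 0,"gripper": 0.8}
    - {"tx": 0,"ty": 0,"tz": 0,"wx": 0,"wy": 0,"wz": 0,"gripper": 0.8}
    - {"tx": 0,"ty": 0,"tz": 0,"wx": 0,"wy": 0,"wz": 0,"gripper": 0.8}
    - {"tx": 0,"ty": 0,"tz": 0,"wx": 0,"wy": 0,"wz": 0,"gripper": 0.8}

```text
time: 35.82
position: [0.6554, 0.3483, 0.023]
tool_rot: [0.071, -3.14, 0.003]
ft_force: [-0.2, -0.7, -1.1]
grip_width: 0.799
grip_force: 0.0
```

```bash
python3 -c "
from ik import *
show([.656,.3478,.0165],tool(.0433))"
```

```text
35.82 [0.6554 0.3483 0.023 ] [ 7.10e-02 -3.14e+00  3.00e-03] q [-0.09  0.76 -0.67  1.36  0.48  1.19  0.81] g 0.799 0.0 f [-0.2 -0.7 -1.1]
go [-0.6 -0.5  6.5] [-0.0016 -0.0011  0.0018]
```

Request:
jog_arm:
  increments:
    - {"tx": -0.5,"ty": -0.5,"tz": 3,"wx": -0.002,"wy": 0,"wz": 0.002,"gripper": 0.8}
    - {"tx": -0.5,"ty": -0.5,"tz": 6.5,"wx": -0.002,"wy": 0,"wz": 0.002,"gripper": 0.8}
    - {"tx": -0.5,"ty": -0.5,"tz": 6.5,"wx": -0.002,"wy": 0,"wz": 0.002,"gripper": 0.7}
    - {"tx": -0.5,"ty": -0.5,"tz": 6.5,"wx": -0.002,"wy": 0,"wz": 0.002,"gripper": 0.5}
    - {"tx": -0.5,"ty": -0.5,"tz": 6.5,"wx": -0.002,"wy": 0,"wz": 0.002,"gripper": 0.5}
  grip_force: 25

```text
time: 36.23
position: [0.6553, 0.3475, 0.0154]
tool_rot: [0.068, -3.138, 0.0]
ft_force: [-0.0, -0.0, -0.8]
grip_width: 0.649
grip_force: 0.2
```

Request:
jog_arm:
  increments:
    - {"tx": 0,"ty": 0,"tz": 0,"wx": 0,"wy": 0,"wz": 0,"gripper": 0.5}
    - {"tx": 0,"ty": 0,"tz": 0,"wx": 0,"wy": 0,"wz": 0,"gripper": 0.5}
    - {"tx": 0,"ty": 0,"tz": 0,"wx": 0,"wy": 0,"wz": 0,"gripper": 0.5}
    - {"tx": 0,"ty": 0,"tz": 0,"wx": 0,"wy": 0,"wz": 0,"gripper": 0.5}
    - {"tx": 0,"ty": 0,"tz": 0,"wx": 0,"wy": 0,"wz": 0,"gripper": 0.5}

```text
time: 36.65
position: [0.6554, 0.3475, 0.0154]
tool_rot: [0.068, -3.138, 0.0]
ft_force: [0.1, 0.9, -0.3]
grip_width: 0.585
grip_force: 25.0
```

Request:
jog_arm:
  increments:
    - {"tx": 0,"ty": 0,"tz": -5,"wx": 0,"wy": 0,"wz": 0,"gripper": 0.5}
    - {"tx": 0,"ty": 0,"tz": -25,"wx": 0,"wy": 0,"wz": 0,"gripper": 0.5}
    - {"tx": 0,"ty": 0,"tz": -60,"wx": 0,"wy": 0,"wz": 0,"gripper": 0.5}
    - {"tx": 0,"ty": 0,"tz": -100,"wx": 0,"wy": 0,"wz": 0,"gripper": 0.5}
    - {"tx": 3,"ty": -20,"tz": -135,"wx": 0,"wy": 0,"wz": 0,"gripper": 0.5}
  grip_force: 30

```text
time: 37.07
position: [0.6514, 0.3331, 0.1528]
tool_rot: [0.077, -3.138, -0.008]
ft_force: [-0.4, 1.1, -1.2]
grip_width: 0.583
grip_force: 30.0
```

```bash
python3 - <<'E'
from ik import *
show([CT[0],CT[1],.24],tool(CY))
t=cam("top"); hsv=cv2.cvtColor(t["img"],cv2.COLOR_BGR2HSV); w=(hsv[...,1]<70)&(hsv[...,2]>110); o=np.zeros(w.shape,bool); o[150:245,400:490]=w[150:245,400:490]
cs,_=cv2.findContours(o.astype(np.uint8),cv2.RETR_EXTERNAL,cv2.CHAIN_APPROX_NONE); k=max(cs,key=cv2.contourArea); print(cv2.minAreaRect(k))
print("exp",proj(t,place([CT[0],CT[1],.007,CY],TR)).round(0).tolist())
cv2.imwrite("pics/t7.png",cv2.resize(t["img"][100:280,290:500],None,fx=3,fy=3))
E
```

```text
37.07 [0.6514 0.3331 0.1528] [ 0.077 -3.138 -0.008] q [-0.04  0.63 -0.72  1.28  0.41  1.37  0.87] g 0.583 30.0 f [-0.4  1.1 -1.2]
go [ 134.7 -670.9  -90.4] [ 0.0045 -0.0043  0.5127]
((432.20001220703125, 205.59999084472656), (39.35479736328125, 34.882659912109375), 26.56505012512207)
exp [[441.0, 234.0], [406.0, 217.0], [422.0, 182.0], [457.0, 199.0]]
```

View pics/t7.png

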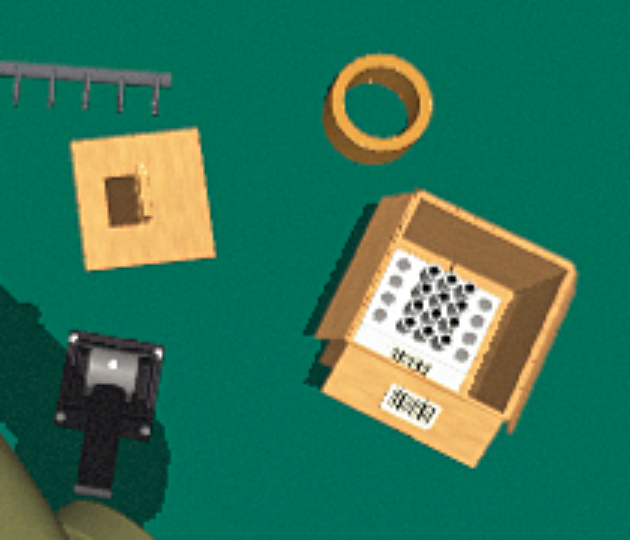

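The medium tray sits flat and complete in the carton (430,310). The scanner, pad and tape are unchanged. Now I carry the low tray over.

Request:
jog_arm:
  increments:
    - {"tx": 6,"ty": -30,"tz": -20,"wx": 0,"wy": 0,"wz": 0.02,"gripper": 0.5}
    - {"tx": 12,"ty": -65,"tz": -40,"wx": 0,"wy": 0,"wz": 0.045,"gripper": 0.5}
    - {"tx": 20,"ty": -101,"tz": -55,"wx": 0.002,"wy": -0.002,"wz": 0.07,"gripper": 0.5}
    - {"tx": 28,"ty": -139,"tz": -65,"wx": 0.003,"wy": -0.003,"wz": 0.1,"gripper": 0.5}
    - {"tx": 36,"ty": -178,"tz": -70,"wx": 0.004,"wy": -0.004,"wz": 0.13,"gripper": 0.5}

```text
time: 37.53
position: [0.6255, 0.1475, 0.2228]
tool_rot: [0.137, 3.134, -0.005]
ft_force: [1.5, 0.2, -0.9]
grip_width: 0.581
grip_force: 30.0
```

```bash
python3 -c "
from ik import *
show([CT[0],CT[1],.24],tool(CY))"
```

```text
37.53 [0.6255 0.1475 0.2228] [ 0.137  3.134 -0.005] q [ 0.28  0.39 -0.73  1.45  0.26  1.4   1.03] g 0.581 30.0 f [ 1.5  0.2 -0.9]
go [  32.1 -496.4  -15.8] [-0.0022  0.0053  0.3762]
```

Request:
jog_arm:
  increments:
    - {"tx": 2,"ty": -40,"tz": -3,"wx": 0,"wy": 0.001,"wz": 0.03,"gripper": 0.5}
    - {"tx": 5,"ty": -80,"tz": -6,"wx": 0,"wy": 0.002,"wz": 0.06,"gripper": 0.5}
    - {"tx": 8,"ty": -121,"tz": -9,"wx": 0,"wy": 0.003,"wz": 0.09,"gripper": 0.5}
    - {"tx": 10,"ty": -162,"tz": -12,"wx": 0,"wy": 0.004,"wz": 0.12,"gripper": 0.5}
    - {"tx": 13,"ty": -202,"tz": -16,"wx": -0.002,"wy": 0.005,"wz": 0.15,"gripper": 0.5}

```text
time: 37.95
position: [0.5942, -0.0538, 0.2379]
tool_rot: [-0.373, -3.117, 0.004]
ft_force: [0.7, -0.4, -2.2]
grip_width: 0.58
grip_force: 30.0
```

```bash
python3 -c "
from ik import *
show([CT[0],CT[1],.22],tool(CY))"
```

```text
37.95 [ 0.5942 -0.0538  0.2379] [-0.373 -3.117  0.004] q [ 0.58  0.26 -0.64  1.55  0.16  1.39  1.26] g 0.58 30.0 f [ 0.7 -0.4 -2.2]
go [ -25.7 -292.5   18.6] [-0.0028 -0.0018  0.2252]
```

Request:
jog_arm:
  increments:
    - {"tx": -4,"ty": -40,"tz": 0,"wx": 0,"wy": 0,"wz": 0.03,"gripper": 0.5}
    - {"tx": -8,"ty": -80,"tz": 0,"wx": 0,"wy": 0,"wz": 0.06,"gripper": 0.5}
    - {"tx": -12,"ty": -120,"tz": 0,"wx": -0.002,"wy": -0.001,"wz": 0.09,"gripper": 0.5}
    - {"tx": -16,"ty": -160,"tz": 0,"wx": -0.002,"wy": -0.001,"wz": 0.12,"gripper": 0.5}
    - {"tx": -20,"ty": -200,"tz": 2,"wx": -0.003,"wy": -0.002,"wz": 0.15,"gripper": 0.5}

```text
time: 38.37
position: [0.5671, -0.2528, 0.2367]
tool_rot: [0.605, 3.082, 0.0]
ft_force: [1.7, -0.2, -0.2]
grip_width: 0.583
grip_force: 30.0
```

```bash
python3 -c "
from ik import *
show([CT[0],CT[1],.20],tool(CY))"
```

```text
38.37 [ 0.5671 -0.2528  0.2367] [0.605 3.082 0.   ] q [ 0.8   0.29 -0.52  1.49  0.15  1.39  1.45] g 0.583 30.0 f [ 1.7 -0.2 -0.2]
go [-18.9 -91.   36.7] [0.0003 0.001  0.0754]
```

Request:
jog_arm:
  increments:
    - {"tx": -8,"ty": -36,"tz": 0,"wx": 0,"wy": 0,"wz": 0.03,"gripper": 0.5}
    - {"tx": -15,"ty": -68,"tz": 5,"wx": 0,"wy": 0,"wz": 0.06,"gripper": 0.5}
    - {"tx": -19,"ty": -88,"tz": 15,"wx": 0,"wy": 0,"wz": 0.075,"gripper": 0.5}
    - {"tx": -19,"ty": -91,"tz": 30,"wx": 0,"wy": 0,"wz": 0.075,"gripper": 0.5}
    - {"tx": -19,"ty": -91,"tz": 36,"wx": 0,"wy": 0,"wz": 0.075,"gripper": 0.5}

```text
time: 38.78
position: [0.5488, -0.3437, 0.1969]
tool_rot: [-0.723, -3.053, -0.003]
ft_force: [-0.4, 1.0, -2.9]
grip_width: 0.584
grip_force: 30.0
```

Request:
jog_arm:
  increments:
    - {"tx": 0,"ty": 0,"tz": 8,"wx": 0,"wy": 0,"wz": 0,"gripper": 0.5}
    - {"tx": 0,"ty": 0,"tz": 20,"wx": 0,"wy": 0,"wz": 0,"gripper": 0.5}
    - {"tx": 0,"ty": 0,"tz": 30,"wx": 0,"wy": 0,"wz": 0,"gripper": 0.5}
    - {"tx": 0,"ty": 0,"tz": 35,"wx": 0,"wy": 0,"wz": 0,"gripper": 0.5}
    - {"tx": 0,"ty": 0,"tz": 35,"wx": 0,"wy": 0,"wz": 0,"gripper": 0.5}

```text
time: 39.2
position: [0.5503, -0.341, 0.1631]
tool_rot: [-0.716, -3.056, -0.003]
ft_force: [-0.4, -0.2, -0.7]
grip_width: 0.58
grip_force: 30.0
```

```bash
python3 -c "
from ik import *
show([.5506,-.3443,.0565],tool(CY))"
```

```text
39.2 [ 0.5503 -0.341   0.1631] [-7.160e-01 -3.056e+00 -3.000e-03] q [ 0.87  0.39 -0.46  1.52  0.17  1.28  1.5 ] g 0.58 30.0 f [-0.4 -0.2 -0.7]
go [ -2.   -3.  106.6] [ 0.001  -0.0032  0.0032]
```

Request:
jog_arm:
  increments:
    - {"tx": -2,"ty": -3,"tz": 12,"wx": 0,"wy": -0.003,"wz": 0.003,"gripper": 0.5}
    - {"tx": -2,"ty": -3,"tz": 35,"wx": 0,"wy": -0.003,"wz": 0.003,"gripper": 0.5}
    - {"tx": -2,"ty": -3,"tz": 60,"wx": 0,"wy": -0.003,"wz": 0.003,"gripper": 0.5}
    - {"tx": -2,"ty": -3,"tz": 78,"wx": 0,"wy": -0.003,"wz": 0.003,"gripper": 0.5}
    - {"tx": -2,"ty": -3,"tz": 84,"wx": 0,"wy": -0.003,"wz": 0.003,"gripper": 0.5}

```text
time: 39.62
position: [0.5494, -0.3452, 0.0772]
tool_rot: [-0.723, -3.055, -0.002]
ft_force: [-0.6, 0.1, -1.2]
grip_width: 0.582
grip_force: 30.0
```

Request:
jog_arm:
  increments:
    - {"tx": 0,"ty": 0,"tz": 0,"wx": 0,"wy": 0,"wz": 0,"gripper": 0.5}
    - {"tx": 0,"ty": 0,"tz": 0,"wx": 0,"wy": 0,"wz": 0,"gripper": 0.5}
    - {"tx": 0,"ty": 0,"tz": 0,"wx": 0,"wy": 0,"wz": 0,"gripper": 0.5}
    - {"tx": 0,"ty": 0,"tz": 0,"wx": 0,"wy": 0,"wz": 0,"gripper": 0.5}
    - {"tx": 0,"ty": 0,"tz": 0,"wx": 0,"wy": 0,"wz": 0,"gripper": 0.5}

```text
time: 40.03
position: [0.5521, -0.3464, 0.0823]
tool_rot: [0.722, 3.052, -0.001]
ft_force: [0.1, 0.3, -1.5]
grip_width: 0.581
grip_force: 30.0
```

```bash
python3 -c "
from ik import *
show([.5506,-.3443,.0565],tool(CY))"
```

```text
40.03 [ 0.5521 -0.3464  0.0823] [ 7.220e-01  3.052e+00 -1.000e-03] q [ 0.86  0.46 -0.44  1.6   0.21  1.13  1.48] g 0.581 30.0 f [ 0.1  0.3 -1.5]
go [ 2.4  1.2 25.8] [ 0.0002  0.0049 -0.0014]
```

Request:
jog_arm:
  increments:
    - {"tx": 2,"ty": 1,"tz": 7,"wx": 0,"wy": 0.005,"wz": 0,"gripper": 0.5}
    - {"tx": 2,"ty": 1,"tz": 14,"wx": 0,"wy": 0.005,"wz": 0,"gripper": 0.5}
    - {"tx": 2,"ty": 1,"tz": 20,"wx": 0,"wy": 0.005,"wz": 0,"gripper": 0.5}
    - {"tx": 2,"ty": 1,"tz": 24,"wx": 0,"wy": 0.005,"wz": 0,"gripper": 0.5}
    - {"tx": 2,"ty": 1,"tz": 25,"wx": 0,"wy": 0.005,"wz": 0,"gripper": 0.5}

```text
time: 40.45
position: [0.5492, -0.3438, 0.0545]
tool_rot: [-0.723, -3.053, -0.003]
ft_force: [-0.3, -0.7, -1.0]
grip_width: 0.582
grip_force: 30.0
```

Request:
jog_arm:
  increments:
    - {"tx": 0,"ty": 0,"tz": 0.5,"wx": 0,"wy": 0,"wz": 0,"gripper": 0.5}
    - {"tx": 0,"ty": 0,"tz": 1,"wx": 0,"wy": 0,"wz": 0,"gripper": 0.5}
    - {"tx": 0,"ty": 0,"tz": 1.5,"wx": 0,"wy": 0,"wz": 0,"gripper": 0.5}
    - {"tx": 0,"ty": 0,"tz": 1.5,"wx": 0,"wy": 0,"wz": 0,"gripper": 0.5}
    - {"tx": 0,"ty": 0,"tz": 1.5,"wx": 0,"wy": 0,"wz": 0,"gripper": 0.5}

```text
time: 40.87
position: [0.5501, -0.3442, 0.0545]
tool_rot: [-0.723, -3.055, -0.002]
ft_force: [0.3, 0.9, -1.6]
grip_width: 0.578
grip_force: 30.0
```

Request:
jog_arm:
  increments:
    - {"tx": 0,"ty": 0,"tz": 0.4,"wx": 0,"wy": 0,"wz": 0,"gripper": 0.5}
    - {"tx": 0,"ty": 0,"tz": 0.8,"wx": 0,"wy": 0,"wz": 0,"gripper": 0.5}
    - {"tx": 0,"ty": 0,"tz": 1.2,"wx": 0,"wy": 0,"wz": 0,"gripper": 0.5}
    - {"tx": 0,"ty": 0,"tz": 1.2,"wx": 0,"wy": 0,"wz": 0,"gripper": 0.5}
    - {"tx": 0,"ty": 0,"tz": 1.2,"wx": 0,"wy": 0,"wz": 0,"gripper": 0.5}

```text
time: 41.28
position: [0.5501, -0.3442, 0.0544]
tool_rot: [-0.723, -3.055, -0.001]
ft_force: [-2.0, 1.4, 5.8]
grip_width: 0.583
grip_force: 30.0
```

Request:
jog_arm:
  increments:
    - {"tx": 0,"ty": 0,"tz": 0.3,"wx": 0,"wy": 0,"wz": 0,"gripper": 0.5}
    - {"tx": 0,"ty": 0,"tz": 0.6,"wx": 0,"wy": 0,"wz": 0,"gripper": 0.5}
    - {"tx": 0,"ty": 0,"tz": 1,"wx": 0,"wy": 0,"wz": 0,"gripper": 0.5}
    - {"tx": 0,"ty": 0,"tz": 1,"wx": 0,"wy": 0,"wz": 0,"gripper": 0.5}
    - {"tx": 0,"ty": 0,"tz": 1,"wx": 0,"wy": 0,"wz": 0,"gripper": 0.5}

```text
time: 41.7
position: [0.5501, -0.3442, 0.0543]
tool_rot: [-0.723, -3.055, -0.001]
ft_force: [-5.2, 2.2, 9.8]
grip_width: 0.584
grip_force: 30.0
```

The tray rests on the medium tray's sleeves: contact came at the expected height. I'm easing off, releasing and rising.

Request:
jog_arm:
  increments:
    - {"tx": 0,"ty": 0,"tz": -1.5,"wx": 0,"wy": 0,"wz": 0,"gripper": 0.5}
    - {"tx": 0,"ty": 0,"tz": -1.5,"wx": 0,"wy": 0,"wz": 0,"gripper": 0.5}
    - {"tx": 0,"ty": 0,"tz": -1.5,"wx": 0,"wy": 0,"wz": 0,"gripper": 0.75}
    - {"tx": 0,"ty": 0,"tz": -1.5,"wx": 0,"wy": 0,"wz": 0,"gripper": 0.8}
    - {"tx": 0,"ty": 0,"tz": -1.5,"wx": 0,"wy": 0,"wz": 0,"gripper": 0.8}

```text
time: 42.12
position: [0.5499, -0.3442, 0.0532]
tool_rot: [-0.723, -3.055, -0.002]
ft_force: [-0.2, -0.1, 0.2]
grip_width: 0.732
grip_force: 0.0
```

Request:
jog_arm:
  increments:
    - {"tx": 0,"ty": 0,"tz": 0,"wx": 0,"wy": 0,"wz": 0,"gripper": 0.8}
    - {"tx": 0,"ty": 0,"tz": -8,"wx": 0,"wy": 0,"wz": 0,"gripper": 0.8}
    - {"tx": 0,"ty": 0,"tz": -30,"wx": 0,"wy": 0,"wz": 0,"gripper": 0.8}
    - {"tx": 0,"ty": 0,"tz": -65,"wx": 0,"wy": 0,"wz": 0,"gripper": 0.8}
    - {"tx": 0,"ty": 0,"tz": -105,"wx": 0,"wy": 0,"wz": 0,"gripper": 0.8}

```text
time: 42.53
position: [0.5487, -0.3435, 0.158]
tool_rot: [-0.722, -3.051, -0.005]
ft_force: [0.1, 0.1, -0.2]
grip_width: 0.795
grip_force: 0.0
```

```bash
python3 -c "
from ik import *
show([.60,-.10,.21],tool(.1326)); show([.656,-.0684,.12],tool(.1326))"
```

```text
42.53 [ 0.5487 -0.3435  0.158 ] [-0.722 -3.051 -0.005] q [ 0.87  0.39 -0.45  1.52  0.17  1.27  1.5 ] g 0.795 0.0 f [ 0.1  0.1 -0.2]
go [ 63.6 240.7 -51.2] [ 0.0034 -0.0063 -0.5972]
42.53 [ 0.5487 -0.3435  0.158 ] [-0.722 -3.051 -0.005] q [ 0.87  0.39 -0.45  1.52  0.17  1.27  1.5 ] g 0.795 0.0 f [ 0.1  0.1 -0.2]
go [ 27.1 294.   38.6] [ 0.0034 -0.0063 -0.5972]
```

Request:
jog_arm:
  increments:
    - {"tx": 8,"ty": 30,"tz": -25,"wx": 0,"wy": 0,"wz": -0.06,"gripper": 1}
    - {"tx": 16,"ty": 66,"tz": -45,"wx": 0,"wy": 0,"wz": -0.15,"gripper": 1}
    - {"tx": 22,"ty": 104,"tz": -50,"wx": 0.001,"wy": -0.002,"wz": -0.26,"gripper": 1}
    - {"tx": 25,"ty": 143,"tz": -50,"wx": 0.002,"wy": -0.004,"wz": -0.37,"gripper": 1}
    - {"tx": 28,"ty": 183,"tz": -45,"wx": 0.003,"wy": -0.006,"wz": -0.48,"gripper": 1}

```text
time: 42.95
position: [0.6086, -0.1672, 0.2067]
tool_rot: [-0.031, 3.134, -0.007]
ft_force: [0.4, 0.1, -1.1]
grip_width: 0.986
grip_force: 0.0
```

```bash
python3 -c "
from ik import *
show([.656,-.0684,.08],tool(.1326))"
```

```text
42.95 [ 0.6086 -0.1672  0.2067] [-0.031  3.134 -0.007] q [ 0.71  0.34 -0.61  1.51  0.2   1.34  1.67] g 0.986 0.0 f [ 0.4  0.1 -1.1]
go [-48.4  98.5 126.6] [-0.0052  0.007  -0.1131]
```

Request:
jog_arm:
  increments:
    - {"tx": -16,"ty": 30,"tz": 15,"wx": 0,"wy": 0.002,"wz": -0.04,"gripper": 1}
    - {"tx": -32,"ty": 63,"tz": 35,"wx": -0.003,"wy": 0.004,"wz": -0.08,"gripper": 1}
    - {"tx": -45,"ty": 90,"tz": 65,"wx": -0.005,"wy": 0.007,"wz": -0.113,"gripper": 1}
    - {"tx": -48,"ty": 96,"tz": 100,"wx": -0.005,"wy": 0.007,"wz": -0.113,"gripper": 0.8}
    - {"tx": -48,"ty": 96,"tz": 126,"wx": -0.005,"wy": 0.007,"wz": -0.113,"gripper": 0.6}

```text
time: 43.37
position: [0.6545, -0.0666, 0.076]
tool_rot: [0.211, -3.13, -0.008]
ft_force: [-0.5, -0.9, -1.6]
grip_width: 0.915
grip_force: 0.0
```

Request:
jog_arm:
  increments:
    - {"tx": 0,"ty": 0,"tz": 0,"wx": 0,"wy": 0,"wz": 0,"gripper": 0.5}
    - {"tx": 0,"ty": 0,"tz": 0,"wx": 0,"wy": 0,"wz": 0,"gripper": 0.5}
    - {"tx": 0,"ty": 0,"tz": 0,"wx": 0,"wy": 0,"wz": 0,"gripper": 0.5}
    - {"tx": 0,"ty": 0,"tz": 0,"wx": 0,"wy": 0,"wz": 0,"gripper": 0.5}
    - {"tx": 0,"ty": 0,"tz": 0,"wx": 0,"wy": 0,"wz": 0,"gripper": 0.5}

```text
time: 43.78
position: [0.6556, -0.0727, 0.0803]
tool_rot: [0.199, -3.135, -0.002]
ft_force: [-1.2, 0.5, -0.7]
grip_width: 0.56
grip_force: 0.0
```

```bash
python3 -c "
from ik import *
show([.656,-.0684,.012],tool(.1326))"
```

```text
43.78 [ 0.6556 -0.0727  0.0803] [ 1.990e-01 -3.135e+00 -2.000e-03] q [ 0.54  0.52 -0.62  1.57  0.32  1.16  1.55] g 0.56 0.0 f [-1.2  0.5 -0.7]
go [-0.9  4.2 68.3] [ 0.0011 -0.0002 -0.0057]
```

Request:
jog_arm:
  increments:
    - {"tx": -1,"ty": 4,"tz": 14,"wx": 0,"wy": 0,"wz": -0.005,"gripper": 0.5}
    - {"tx": -1,"ty": 4,"tz": 32,"wx": 0,"wy": 0,"wz": -0.005,"gripper": 0.5}
    - {"tx": -1,"ty": 4,"tz": 48,"wx": 0,"wy": 0,"wz": -0.005,"gripper": 0.5}
    - {"tx": -1,"ty": 4,"tz": 58,"wx": 0,"wy": 0,"wz": -0.005,"gripper": 0.5}
    - {"tx": -1,"ty": 4,"tz": 61,"wx": 0,"wy": 0,"wz": -0.005,"gripper": 0.5}

```text
time: 44.2
position: [0.6529, -0.0676, 0.0144]
tool_rot: [0.209, -3.127, -0.004]
ft_force: [-0.6, 0.5, -0.6]
grip_width: 0.5
grip_force: 0.0
```

Request:
jog_arm:
  increments:
    - {"tx": 0,"ty": 0,"tz": 0,"wx": 0,"wy": 0,"wz": 0,"gripper": 0.4}
    - {"tx": 0,"ty": 0,"tz": 0,"wx": 0,"wy": 0,"wz": 0,"gripper": 0.4}
    - {"tx": 0,"ty": 0,"tz": 0,"wx": 0,"wy": 0,"wz": 0,"gripper": 0.4}
    - {"tx": 0,"ty": 0,"tz": 0,"wx": 0,"wy": 0,"wz": 0,"gripper": 0.4}
    - {"tx": 0,"ty": 0,"tz": 0,"wx": 0,"wy": 0,"wz": 0,"gripper": 0.4}

```text
time: 44.62
position: [0.655, -0.0677, 0.0176]
tool_rot: [0.209, -3.132, -0.003]
ft_force: [0.4, -0.6, -0.4]
grip_width: 0.401
grip_force: 0.0
```

```bash
python3 -c "
from ik import *
show([.656,-.0684,.012],tool(.1326))"
```

```text
44.62 [ 0.655  -0.0677  0.0176] [ 2.090e-01 -3.132e+00 -3.000e-03] q [ 0.52  0.58 -0.6   1.61  0.36  1.06  1.52] g 0.401 0.0 f [ 0.4 -0.6 -0.4]
go [-0.9 -0.8  5.6] [ 0.002  -0.0025  0.0005]
```

Request:
jog_arm:
  increments:
    - {"tx": -1,"ty": -1,"tz": 3,"wx": 0.002,"wy": -0.002,"wz": 0,"gripper": 0.3}
    - {"tx": -1,"ty": -1,"tz": 5,"wx": 0.002,"wy": -0.002,"wz": 0,"gripper": 0.2}
    - {"tx": -1,"ty": -1,"tz": 5,"wx": 0.002,"wy": -0.002,"wz": 0,"gripper": 0}
    - {"tx": -1,"ty": -1,"tz": 5,"wx": 0.002,"wy": -0.002,"wz": 0,"gripper": 0}
    - {"tx": -1,"ty": -1,"tz": 5,"wx": 0.002,"wy": -0.002,"wz": 0,"gripper": 0}
  grip_force: 20

```text
time: 45.03
position: [0.6554, -0.0685, 0.0116]
tool_rot: [0.209, -3.132, -0.001]
ft_force: [-0.0, 0.0, 0.5]
grip_width: 0.109
grip_force: 0.1
```

Request:
jog_arm:
  increments:
    - {"tx": 0,"ty": 0,"tz": 0,"wx": 0,"wy": 0,"wz": 0,"gripper": 0}
    - {"tx": 0,"ty": 0,"tz": 0,"wx": 0,"wy": 0,"wz": 0,"gripper": 0}
    - {"tx": 0,"ty": 0,"tz": 0,"wx": 0,"wy": 0,"wz": 0,"gripper": 0}
    - {"tx": 0,"ty": 0,"tz": 0,"wx": 0,"wy": 0,"wz": 0,"gripper": 0}
    - {"tx": 0,"ty": 0,"tz": 0,"wx": 0,"wy": 0,"wz": 0,"gripper": 0}

```text
time: 45.45
position: [0.6555, -0.0685, 0.0117]
tool_rot: [0.209, -3.133, -0.001]
ft_force: [0.4, 0.1, 0.1]
grip_width: 0.091
grip_force: 20.0
```

```bash
python3 -c "
from ik import *
show()"
```

```text
45.45 [ 0.6555 -0.0685  0.0117] [ 2.090e-01 -3.133e+00 -1.000e-03] q [ 0.52  0.59 -0.6   1.62  0.37  1.05  1.52] g 0.091 20.0 f [0.4 0.1 0.1]
```

Request:
jog_arm:
  increments:
    - {"tx": 0,"ty": 0,"tz": -10,"wx": 0,"wy": 0,"wz": 0,"gripper": 0}
    - {"tx": 0,"ty": 0,"tz": -35,"wx": 0,"wy": 0,"wz": 0,"gripper": 0}
    - {"tx": 0,"ty": 0,"tz": -75,"wx": 0,"wy": 0,"wz": 0,"gripper": 0}
    - {"tx": 3,"ty": 0,"tz": -115,"wx": 0,"wy": 0,"wz": 0.03,"gripper": 0}
    - {"tx": 8,"ty": -10,"tz": -150,"wx": 0,"wy": 0,"wz": 0.08,"gripper": 0}

```text
time: 45.87
position: [0.6496, -0.0761, 0.1651]
tool_rot: [-0.088, 3.14, 0.004]
ft_force: [0.4, 0.7, -0.2]
grip_width: 0.087
grip_force: 20.0
```

```bash
python3 -c "
from ik import *
show([.5359,-.337,.20],tool(CY))"
```

```text
45.87 [ 0.6496 -0.0761  0.1651] [-0.088  3.14   0.004] q [ 0.56  0.43 -0.64  1.5   0.26  1.3   1.52] g 0.087 20.0 f [ 0.4  0.7 -0.2]
go [ 128.1 -254.1  -35.5] [ 2.400e-03 -4.000e-04  5.193e-01]
```

Request:
jog_arm:
  increments:
    - {"tx": 12,"ty": -30,"tz": -20,"wx": 0,"wy": 0,"wz": 0.08,"gripper": 0}
    - {"tx": 27,"ty": -64,"tz": -35,"wx": 0,"wy": 0,"wz": 0.17,"gripper": 0}
    - {"tx": 45,"ty": -100,"tz": -42,"wx": 0.001,"wy": 0,"wz": 0.27,"gripper": 0}
    - {"tx": 63,"ty": -136,"tz": -42,"wx": 0.002,"wy": 0,"wz": 0.37,"gripper": 0}
    - {"tx": 82,"ty": -171,"tz": -40,"wx": 0.002,"wy": 0,"wz": 0.46,"gripper": 0}

```text
time: 46.28
position: [0.5765, -0.2563, 0.2044]
tool_rot: [0.641, 3.074, -0.005]
ft_force: [0.2, -0.7, 0.1]
grip_width: 0.092
grip_force: 20.0
```

```bash
python3 -c "
from ik import *
show([.5359,-.337,.17],tool(CY))"
```

```text
46.28 [ 0.5765 -0.2563  0.2044] [ 0.641  3.074 -0.005] q [ 0.78  0.33 -0.51  1.52  0.17  1.34  1.42] g 0.092 20.0 f [ 0.2 -0.7  0.1]
go [  5.  -90.1  34.6] [-0.0028  0.0025  0.0524]
```

Request:
jog_arm:
  increments:
    - {"tx": 2,"ty": -36,"tz": 2,"wx": 0,"wy": 0,"wz": 0.02,"gripper": 0}
    - {"tx": 4,"ty": -68,"tz": 8,"wx": 0,"wy": 0,"wz": 0.04,"gripper": 0}
    - {"tx": 5,"ty": -86,"tz": 18,"wx": -0.003,"wy": 0.002,"wz": 0.052,"gripper": 0}
    - {"tx": 5,"ty": -90,"tz": 30,"wx": -0.003,"wy": 0.002,"wz": 0.052,"gripper": 0}
    - {"tx": 5,"ty": -90,"tz": 34,"wx": -0.003,"wy": 0.002,"wz": 0.052,"gripper": 0}

```text
time: 46.7
position: [0.5348, -0.3356, 0.1657]
tool_rot: [-0.716, -3.053, -0.004]
ft_force: [-0.9, 0.5, -1.8]
grip_width: 0.09
grip_force: 20.0
```

Request:
jog_arm:
  increments:
    - {"tx": 0,"ty": 0,"tz": 0,"wx": 0,"wy": 0,"wz": 0,"gripper": 0}
    - {"tx": 0,"ty": 0,"tz": 0,"wx": 0,"wy": 0,"wz": 0,"gripper": 0}
    - {"tx": 0,"ty": 0,"tz": 0,"wx": 0,"wy": 0,"wz": 0,"gripper": 0}
    - {"tx": 0,"ty": 0,"tz": 0,"wx": 0,"wy": 0,"wz": 0,"gripper": 0}
    - {"tx": 0,"ty": 0,"tz": 0,"wx": 0,"wy": 0,"wz": 0,"gripper": 0}

```text
time: 47.12
position: [0.5372, -0.3343, 0.1687]
tool_rot: [-0.711, -3.058, -0.002]
ft_force: [1.0, -0.3, -0.3]
grip_width: 0.093
grip_force: 20.0
```

```bash
python3 - <<'E'
from ik import *
show([.5359,-.337,.14],tool(CY))
E
```

```text
47.12 [ 0.5372 -0.3343  0.1687] [-7.110e-01 -3.058e+00 -2.000e-03] q [ 0.88  0.35 -0.46  1.55  0.16  1.28  1.51] g 0.093 20.0 f [ 1.  -0.3 -0.3]
go [-0.1 -3.  28.7] [ 0.0005 -0.0024  0.0066]
```

Request:
jog_arm:
  increments:
    - {"tx": 0,"ty": -3,"tz": 8,"wx": 0,"wy": -0.002,"wz": 0.006,"gripper": 0}
    - {"tx": 0,"ty": -3,"tz": 18,"wx": 0,"wy": -0.002,"wz": 0.006,"gripper": 0}
    - {"tx": 0,"ty": -3,"tz": 26,"wx": 0,"wy": -0.002,"wz": 0.006,"gripper": 0}
    - {"tx": 0,"ty": -3,"tz": 30,"wx": 0,"wy": -0.002,"wz": 0.006,"gripper": 0}
    - {"tx": 0,"ty": -3,"tz": 30,"wx": 0,"wy": -0.002,"wz": 0.006,"gripper": 0}

```text
time: 47.53
position: [0.5336, -0.3375, 0.1359]
tool_rot: [-0.723, -3.053, -0.003]
ft_force: [0.0, 0.3, -1.0]
grip_width: 0.087
grip_force: 20.0
```

Request:
jog_arm:
  increments:
    - {"tx": 0,"ty": 0,"tz": 4,"wx": 0,"wy": 0,"wz": 0,"gripper": 0}
    - {"tx": 0,"ty": 0,"tz": 9,"wx": 0,"wy": 0,"wz": 0,"gripper": 0}
    - {"tx": 0,"ty": 0,"tz": 14,"wx": 0,"wy": 0,"wz": 0,"gripper": 0}
    - {"tx": 0,"ty": 0,"tz": 18,"wx": 0,"wy": 0,"wz": 0,"gripper": 0}
    - {"tx": 0,"ty": 0,"tz": 20,"wx": 0,"wy": 0,"wz": 0,"gripper": 0}

```text
time: 47.95
position: [0.5344, -0.3378, 0.1172]
tool_rot: [-0.723, -3.055, -0.002]
ft_force: [0.8, 0.4, -0.7]
grip_width: 0.09
grip_force: 20.0
```

```bash
python3 - <<'E'
from ik import *
show([.5359,-.337,.082],tool(CY))
E
```

```text
47.95 [ 0.5344 -0.3378  0.1172] [-7.230e-01 -3.055e+00 -2.000e-03] q [ 0.88  0.39 -0.45  1.61  0.18  1.18  1.5 ] g 0.09 20.0 f [ 0.8  0.4 -0.7]
go [-1.   1.4 35.2] [ 0.0004 -0.0023 -0.0014]
```

Request:
jog_arm:
  increments:
    - {"tx": -1,"ty": 1,"tz": 6,"wx": 0,"wy": -0.002,"wz": 0,"gripper": 0}
    - {"tx": -1,"ty": 1,"tz": 13,"wx": 0,"wy": -0.002,"wz": 0,"gripper": 0}
    - {"tx": -1,"ty": 1,"tz": 20,"wx": 0,"wy": -0.002,"wz": 0,"gripper": 0}
    - {"tx": -1,"ty": 1,"tz": 26,"wx": 0,"wy": -0.002,"wz": 0,"gripper": 0}
    - {"tx": -1,"ty": 1,"tz": 30,"wx": 0,"wy": -0.002,"wz": 0,"gripper": 0}

```text
time: 48.37
position: [0.5356, -0.3372, 0.0868]
tool_rot: [-0.723, -3.057, -0.001]
ft_force: [-0.4, 0.7, -0.6]
grip_width: 0.09
grip_force: 20.0
```

Request:
jog_arm:
  increments:
    - {"tx": 0,"ty": 0,"tz": 1.5,"wx": 0,"wy": 0,"wz": 0,"gripper": 0}
    - {"tx": 0,"ty": 0,"tz": 3,"wx": 0,"wy": 0,"wz": 0,"gripper": 0}
    - {"tx": 0,"ty": 0,"tz": 4.5,"wx": 0,"wy": 0,"wz": 0,"gripper": 0}
    - {"tx": 0,"ty": 0,"tz": 6,"wx": 0,"wy": 0,"wz": 0,"gripper": 0}
    - {"tx": 0,"ty": 0,"tz": 6,"wx": 0,"wy": 0,"wz": 0,"gripper": 0}

```text
time: 48.78
position: [0.5361, -0.3375, 0.082]
tool_rot: [0.723, 3.056, 0.0]
ft_force: [-0.7, 0.1, -0.7]
grip_width: 0.09
grip_force: 20.0
```

```bash
python3 - <<'E'
from ik import *
show([.5359,-.337,.0767],tool(CY))
E
```

```text
48.78 [ 0.5361 -0.3375  0.082 ] [0.723 3.056 0.   ] q [ 0.87  0.42 -0.44  1.64  0.2   1.12  1.49] g 0.09 20.0 f [-0.7  0.1 -0.7]
go [0.4 0.4 5.3] [ 0.0003  0.0006 -0.0014]
```

Request:
jog_arm:
  increments:
    - {"tx": 0,"ty": 0,"tz": 1.5,"wx": 0,"wy": 0,"wz": 0,"gripper": 0}
    - {"tx": 0,"ty": 0,"tz": 3,"wx": 0,"wy": 0,"wz": 0,"gripper": 0}
    - {"tx": 0,"ty": 0,"tz": 4,"wx": 0,"wy": 0,"wz": 0,"gripper": 0}
    - {"tx": 0,"ty": 0,"tz": 5,"wx": 0,"wy": 0,"wz": 0,"gripper": 0}
    - {"tx": 0,"ty": 0,"tz": 5,"wx": 0,"wy": 0,"wz": 0,"gripper": 0}

```text
time: 49.2
position: [0.536, -0.3374, 0.0768]
tool_rot: [0.723, 3.057, 0.0]
ft_force: [0.6, 0.0, -1.0]
grip_width: 0.09
grip_force: 20.0
```

Request:
jog_arm:
  increments:
    - {"tx": 0,"ty": 0,"tz": 0.5,"wx": 0,"wy": 0,"wz": 0,"gripper": 0}
    - {"tx": 0,"ty": 0,"tz": 0.8,"wx": 0,"wy": 0,"wz": 0,"gripper": 0}
    - {"tx": 0,"ty": 0,"tz": 0.8,"wx": 0,"wy": 0,"wz": 0,"gripper": 0}
    - {"tx": 0,"ty": 0,"tz": 0.8,"wx": 0,"wy": 0,"wz": 0,"gripper": 0}
    - {"tx": 0,"ty": 0,"tz": 0.8,"wx": 0,"wy": 0,"wz": 0,"gripper": 0}

```text
time: 49.62
position: [0.5361, -0.3376, 0.0766]
tool_rot: [0.724, 3.056, 0.0]
ft_force: [-1.5, 0.9, 3.5]
grip_width: 0.093
grip_force: 20.0
```

The pad rests on the top tray at the expected height. Release and rise.

Request:
jog_arm:
  increments:
    - {"tx": 0,"ty": 0,"tz": -0.5,"wx": 0,"wy": 0,"wz": 0,"gripper": 0.2}
    - {"tx": 0,"ty": 0,"tz": -0.5,"wx": 0,"wy": 0,"wz": 0,"gripper": 0.3}
    - {"tx": 0,"ty": 0,"tz": -0.5,"wx": 0,"wy": 0,"wz": 0,"gripper": 0.4}
    - {"tx": 0,"ty": 0,"tz": -0.5,"wx": 0,"wy": 0,"wz": 0,"gripper": 0.4}
    - {"tx": 0,"ty": 0,"tz": -0.5,"wx": 0,"wy": 0,"wz": 0,"gripper": 0.4}

```text
time: 50.03
position: [0.5361, -0.3375, 0.0766]
tool_rot: [0.723, 3.057, 0.0]
ft_force: [-0.3, 0.8, 0.3]
grip_width: 0.359
grip_force: 0.0
```

Request:
jog_arm:
  increments:
    - {"tx": 0,"ty": 0,"tz": -8,"wx": 0,"wy": 0,"wz": 0,"gripper": 0.4}
    - {"tx": 0,"ty": 0,"tz": -30,"wx": 0,"wy": 0,"wz": 0,"gripper": 0.4}
    - {"tx": 0,"ty": 0,"tz": -65,"wx": 0,"wy": 0,"wz": 0,"gripper": 0.4}
    - {"tx": 0,"ty": 0,"tz": -100,"wx": 0,"wy": 0,"wz": 0,"gripper": 0.4}
    - {"tx": 0,"ty": 20,"tz": -125,"wx": 0,"wy": 0,"wz": 0,"gripper": 0.4}

```text
time: 50.45
position: [0.5434, -0.3249, 0.2054]
tool_rot: [0.733, 3.052, -0.007]
ft_force: [0.2, -1.0, 0.6]
grip_width: 0.4
grip_force: 0.0
```

Request:
jog_arm:
  increments:
    - {"tx": -5,"ty": 38,"tz": -10,"wx": 0,"wy": 0,"wz": -0.05,"gripper": 0.5}
    - {"tx": -10,"ty": 78,"tz": -20,"wx": 0,"wy": 0,"wz": -0.1,"gripper": 0.5}
    - {"tx": -15,"ty": 118,"tz": -30,"wx": 0,"wy": 0,"wz": -0.15,"gripper": 0.5}
    - {"tx": -20,"ty": 158,"tz": -30,"wx": 0,"wy": 0,"wz": -0.2,"gripper": 0.5}
    - {"tx": -25,"ty": 198,"tz": -30,"wx": 0,"wy": 0,"wz": -0.25,"gripper": 0.5}

```text
time: 50.87
position: [0.6573, -0.1525, 0.2339]
tool_rot: [0.334, 3.12, -0.001]
ft_force: [0.4, 0.4, 0.3]
grip_width: 0.494
grip_force: 0.0
```

Request:
jog_arm:
  increments:
    - {"tx": 0,"ty": 40,"tz": 0,"wx": 0,"wy": 0,"wz": 0,"gripper": 0.5}
    - {"tx": 0,"ty": 80,"tz": 0,"wx": 0,"wy": 0,"wz": 0,"gripper": 0.5}
    - {"tx": 0,"ty": 120,"tz": 0,"wx": 0,"wy": 0,"wz": 0,"gripper": 0.5}
    - {"tx": 0,"ty": 160,"tz": 0,"wx": 0,"wy": 0,"wz": 0,"gripper": 0.5}
    - {"tx": 0,"ty": 180,"tz": 0,"wx": 0,"wy": 0,"wz": 0,"gripper": 0.5}

```text
time: 51.28
position: [0.6943, 0.0297, 0.2327]
tool_rot: [0.326, 3.124, 0.007]
ft_force: [-0.1, 1.1, 0.5]
grip_width: 0.496
grip_force: 0.0
```

```bash
python3 - <<'E'
from ik import *
show()
t=cam("top"); cv2.imwrite("pics/t8.png",cv2.resize(t["img"][100:300,150:510],None,fx=2.2,fy=2.2,interpolation=cv2.INTER_CUBIC))
E
```

```text
51.28 [0.6943 0.0297 0.2327] [0.326 3.124 0.007] q [ 0.35  0.48 -0.63  1.29  0.27  1.45  1.11] g 0.496 0.0 f [-0.1  1.1  0.5]
```

View pics/t8.png

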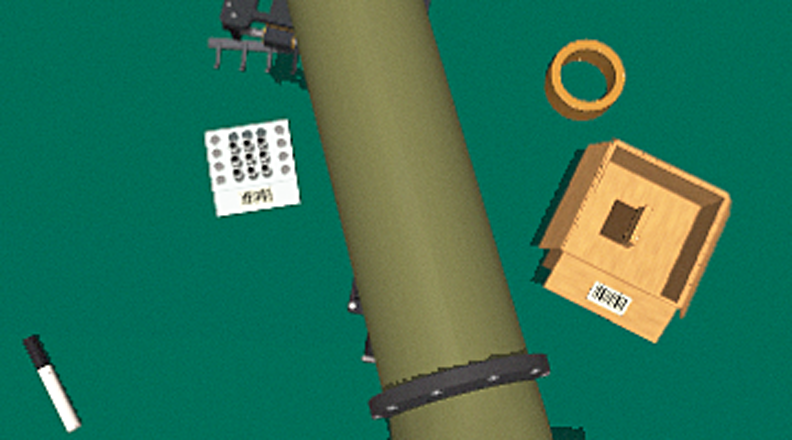

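The pad lies flat in the carton (645,225), and the short-count tray, tape and pen are where they were. Handing in.

```bash
python3 -c "
from bench import ctrl
print(ctrl.close_job())"
```

```text
the job is handed in; nothing more can be done
None
```

I held the scanner on the carton, medium-tray and low-tray labels in that order, but got no signal that any label was read; it is back in its holster, the medium tray, low tray and pad are stacked in the carton, and the medium tray dropped about 10 mm at release because the gripper met the rim.

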